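# Load and close a dowelled bearing transit tray

### The arm

A 7-joint arm with a two-finger parallel gripper is mounted at the origin on a cart in front of the work surface, level with it; the furniture and walls round the work are solid. World frame = base frame: x ahead of the robot, y to its left, z up, the work surface at z = 0. Lengths are in m, angles in rad, forces in N, time in s.
With the tool pointing down it reaches from about 0.425 to 0.875 m from the base axis. Payload 4.7 kg.
Tool frame: the origin (TCP) lies at the very end of the fingers, on their centre line; the grasp point (between the pads) lies 19 mm behind it; x points along the fingers, z is the direction in which the jaws open and shut, and the axes are right-handed (so a half turn about x gives the same grasp; the last joint's range is limited). The gripper opens to 87 mm and grips with 3 to 60 N. Pads are 19 mm wide; open, the fingers measure 117 mm over their backs; the gripper's body (75 mm by 190 mm) begins 51 mm behind the grasp point.
Start: joints at [1.204, 0.321, -0.07, 1.45, 0.023, 1.371, -0.057], TCP at [0.242, -0.603, 0.186] pointing down, gripper open.
Joint ranges: [-2.86, 2.86], [-0.3, 2.09], [-1.38, 1.24], [0.06, 2.45], [-1.56, 4.7], [0.09, 2.05], [-2.69, 2.69]. Speed limits (rad/s): [2.57, 2.57, 3.14, 3.14, 3.14, 3.14, 3.14].

### API

Orientations are given as a rotation vector (axis times angle).
In Python, from bench import * gives the robot as it stands.
- The arm moves only by the shell command python3 -m handwheel 'ROWS' [OPENING] [FORCE]. ROWS is JSON, a list of rows, each an object with "xyz": the shift along the world's x, y, z in cm, a list of three; "angular": the turn, a rotation vector about the world's x, y, z in degrees, a list of three. A call has 1 to 5 rows; each row shifts and turns the pose as measured when the row begins; what a row does not reach is not made up. A row lasts 1/12 s, in which the tool goes at most 41.7 mm and 7.16 degrees, less where a joint would pass 70% of its speed; a pose out of reach is approached as far as the arm can. A call with a gripper value outside its range is refused whole. OPENING is the finger opening in cm, from 0 to 8.7, set as the call begins (- or left out, the last holds). The fingers move at their own pace and stop on an object; FORCE is the grip in N (left out, the last holds). Time passes only in rows, so rows that do not move let the fingers close. It gives the time, the measured TCP pose, the force and the opening at its end, in the units of the state.
- get_state(): the state, without advancing time (a new reading comes with each control period).
- get_image(name): name is "scene" or "side" or "wrist"; returns a dict with "pixels" (420x560x3 uint8, blue, green, red), "K" (3x3 intrinsics, pixels), "dist" ([k1, k2, p1, p2, k3] as OpenCV has them; the pictures are not rectified), "cam_to_world" (4x4, takes a point from camera to world coordinates). Camera axes: x right, y down, z forward; pixel columns grow to the right and rows downward; lengths in m; the calibration is good to about 2 mm. A picture is of the moment at which its call begins. There is no depth.
- close_job(): hands the job in, once; it reports no verdict.
The state is a dict: "time": time; "joint_positions": joint angles; "qd": joint speeds; "joint_torque": joint torques, N m; "position": TCP position; "tool_rot": TCP orientation; "ft_force": force on the tool from outside, world axes, zero at the start; "torque": the same for the moment, N m; "grip_width": opening from 0.0 (shut) to 1.0 (fully open).
Only numpy, scipy, OpenCV 4.12 (cv2) and the standard library are available. Lean on these libraries where they do the work, as an engineer would, in place of code of your own. Each camera call takes 0.05 s, during which the arm holds its last target.

### The job

Pack the ball bearings for dispatch: swing the two latches of the black transit tray out, take its grey cover off the tray (the bench to the left is clear to lay it on), and lay every bearing on the bench flat in a pocket of its own. Then lower the cover level over both locating pins until it sits fully home again, and swing both latches in over it to lock it. Leave the gear and the hub where they are.

Things in the scene. Friction and masses are not known exactly. Their poses are not given: they have to be found in the camera images.
- tray: Black transit tray, fixed: 104 mm along its x, 326 mm along its y; origin at the centre of its underside, z up. Three round pockets in a row along y (floor 10 mm, rim 20 mm above the origin). Raised end blocks (|y| = 105 to 163 mm) have their tops 28 mm above the origin; the cover rests on them, 2 mm above the bearings. Each carries a locating pin and, beyond the cover, a swing latch.
- pocket_1 (a point): Centre of the floor of round pocket 1, 65 mm in diameter, 10 mm deep, at y = -70 mm in the tray's frame. Finger reliefs 36 mm wide, as deep as the pocket, run from it to both long edges of the tray along its x; neighbouring pockets are 5 mm apart along y.
- pocket_2 (a point): Centre of the floor of round pocket 2, 65 mm in diameter, 10 mm deep, at y = 0 mm in the tray's frame. Finger reliefs 36 mm wide, as deep as the pocket, run from it to both long edges of the tray along its x; neighbouring pockets are 5 mm apart along y.
- pocket_3 (a point): Centre of the floor of round pocket 3, 65 mm in diameter, 10 mm deep, at y = 70 mm in the tray's frame. Finger reliefs 36 mm wide, as deep as the pocket, run from it to both long edges of the tray along its x; neighbouring pockets are 5 mm apart along y.
- pin_1 (a point): Tip of a steel locating pin, 12 mm in diameter, at [0, +117, 54] mm in the tray's frame; it stands 26 mm above the end block, the upper 10 mm tapering to 5 mm diameter.
- pin_2 (a point): Tip of a steel locating pin, 12 mm in diameter, at [0, -117, 54] mm in the tray's frame; it stands 26 mm above the end block, the upper 10 mm tapering to 5 mm diameter.
- cover_grip (a point): Centre of the handle bar of the grey cover (at first home on the tray): plate 100 (x) x 268 (y) x 10 mm, 0.42 kg, 14.5 mm holes at y = +117 and -117 mm, fits either way round. The bar, 12 mm wide and high, runs 102 mm along y; this point is 44 mm above the plate's underside (28 mm free under the bar); fully home it is 72 mm above the tray's origin. Clear bench to lay it on: x 0.34 to 0.63, y 0.26 to 0.45 m.
- latch_1_wing (a point): Grey finger wing of the swing latch at the tray's +y end: 44 mm long, 10 mm wide, 24 mm high (12 mm above and below this point), pinched across its width. The point is on the vertical pivot, at [+30, +148, 59] mm in the tray's frame, and turns with the latch; wing and arm lie along its own x. The 6 mm thick steel arm under the wing reaches 32 mm towards -x.
- latch_1 (a joint): Angle of the latch at the tray's +y end, rad. At 0 the arm lies along the tray's end, clear of the cover. It turns anticlockwise seen from above as the value grows, to a stop at 1.45, where it points in over the end of the cover, 2 mm above it; past 1.1 it locks. Range -0.2 to 1.45; friction (0.06 N m) keeps it where it is left.
- latch_2_wing (a point): Grey finger wing of the swing latch at the tray's -y end: 44 mm long, 10 mm wide, 24 mm high (12 mm above and below this point), pinched across its width. The point is on the vertical pivot, at [-30, -148, 59] mm in the tray's frame, and turns with the latch; wing and arm lie along its own x. The 6 mm thick steel arm under the wing reaches 32 mm towards -x.
- latch_2 (a joint): Angle of the latch at the tray's -y end, rad. At 0 the arm lies along the tray's end, clear of the cover. It turns anticlockwise seen from above as the value grows, to a stop at 1.45, where it points in over the end of the cover, 2 mm above it; past 1.1 it locks. Range -0.2 to 1.45; friction (0.06 N m) keeps it where it is left.
- bearing_1_mid (a point): Ball bearing: steel ring, 62 mm outside diameter, 36 mm bore, 16 mm high, lying flat, 0.17 kg; the point is at its centre, half-way up. Grip it across the outside; take the bore as solid. May be absent.
- bearing_2_mid (a point): Ball bearing: steel ring, 62 mm outside diameter, 36 mm bore, 16 mm high, lying flat, 0.17 kg; the point is at its centre, half-way up. Grip it across the outside; take the bore as solid. May be absent.
- bearing_3_mid (a point): Ball bearing: steel ring, 62 mm outside diameter, 36 mm bore, 16 mm high, lying flat, 0.17 kg; the point is at its centre, half-way up. Grip it across the outside; take the bore as solid. May be absent.
- gear: Steel toothed gear, 64 mm across, 21 mm high; origin at the centre of its underside. Not a bearing; stays where it is.
- hub: Steel hub with a 70 mm flange, 35 mm high; origin at the centre of its underside. Stays where it is.

How it is judged:
On the way, in this order (a step that is already met when the one before it is completed fails the run):
1. the cover is off the tray (horizontal distance between cover_grip and tray above 0.12 m), for 0.2 s.
2. every bearing lies flat in a pocket (((horizontal distance between bearing_1_mid and pocket_1 below 0.004 m and z of bearing_1_mid in the frame of tray between 0.015 and 0.0205 m) or (horizontal distance between bearing_1_mid and pocket_2 below 0.004 m and z of bearing_1_mid in the frame of tray between 0.015 and 0.0205 m) or (horizontal distance between bearing_1_mid and pocket_3 below 0.004 m and z of bearing_1_mid in the frame of tray between 0.015 and 0.0205 m)) and ((horizontal distance between bearing_2_mid and pocket_1 below 0.004 m and z of bearing_2_mid in the frame of tray between 0.015 and 0.0205 m) or (horizontal distance between bearing_2_mid and pocket_2 below 0.004 m and z of bearing_2_mid in the frame of tray between 0.015 and 0.0205 m) or (horizontal distance between bearing_2_mid and pocket_3 below 0.004 m and z of bearing_2_mid in the frame of tray between 0.015 and 0.0205 m)) and ((horizontal distance between bearing_3_mid and pocket_1 below 0.004 m and z of bearing_3_mid in the frame of tray between 0.015 and 0.0205 m) or (horizontal distance between bearing_3_mid and pocket_2 below 0.004 m and z of bearing_3_mid in the frame of tray between 0.015 and 0.0205 m) or (horizontal distance between bearing_3_mid and pocket_3 below 0.004 m and z of bearing_3_mid in the frame of tray between 0.015 and 0.0205 m))), for 0.2 s.
3. the cover is fully home over both pins, level, with the bearings under it (all of step 2 and horizontal distance between cover_grip and tray below 0.004 m and angle between the x axis of cover_grip and the x axis of tray, either way round below 0.03 rad and z of cover_grip in the frame of tray between 0.0695 and 0.0745 m and angle between cover_grip's own z axis and vertical below 0.025 rad), for 0.2 s.
At the end, for the whole second after the job is handed in: Every bearing flat in a pocket (within 4 mm of its centre), the cover home over both pins (height within 2.5 mm, centred within 4 mm, level), both latches turned in at least 1.1 rad, and the gear and the hub within 3 cm of where they were (all of step 3 and value of joint each of latch_1, latch_2 above 1.1 rad and distance of each of gear, hub from where it was at the start of the episode below 0.03 m); the robot touches nothing.
It fails at once if the gear or the hub is disturbed (moved more than 3 cm) (distance of any of gear, hub from where it was at the start of the episode above 0.03 m).
Of bearing_1, bearing_2, bearing_3 only 2 to 3 are there at a start; the rules pass over those that are not, and their reading is None.
At some moment in a run one of bearing_1, bearing_2, bearing_3 may be knocked a few centimetres aside while the robot is not near it.
Once in a run the grip may slacken for a moment while it holds something.
It also fails if it takes over 210 s, if anything falls off the work surface, if the arm or the gripper's body presses on something with over 40 N, if the wrist force passes 120 N, or if a joint passes its speed limit or range.

## Working session

There is one attempt and no reset: what is moved stays moved. The work goes in short steps, Python scripts to look and compute and a shell command to move; the robot and the scene stay as the last step left them, time stands still between calls to the robot, and variables do not carry over. Pictures are saved under pics/ and viewed, and the job is handed in when it is done.

```bash
ls; mkdir -p pics; python3 - <<'E'
from bench import *
import cv2
s=get_state(); print(s)
for n in ["scene","side","wrist"]:
    i=get_image(n); cv2.imwrite(f"pics/{n}0.png",i["pixels"]); print(n,i["K"],i["dist"],i["cam_to_world"])
E
```

```text
pics
{'time': 0.0, 'joint_positions': array([ 1.20408181,  0.32181059, -0.07005438,  1.45169625,  0.02260954,
        1.37078163, -0.05687672]), 'qd': array([-0.00056736, -0.00019456, -0.00054134, -0.00166135, -0.00027641,
        0.00030882, -0.0014054 ]), 'joint_torque': array([ 5.81938116e-05, -4.91289067e+01, -4.03471906e-01, -3.12527633e+01,
       -6.37629256e-02,  4.38201951e-02,  2.13743347e-04]), 'position': array([ 0.24128514, -0.602881  ,  0.18485873]), 'tool_rot': array([ 0.92527206,  1.36732473, -0.92367106]), 'ft_force': array([ 0.64924556,  0.61470596, -0.35885125]), 'torque': array([-0.00277699, -0.03067716, -0.01615544]), 'grip_width': 0.9971630865948148}
scene [[499.04901598   0.         285.66734061]
 [  0.         499.04901598 207.17843061]
 [  0.           0.           1.        ]] [-0.10231415  0.          0.          0.          0.        ] [[-0.56223934 -0.57901854  0.59044429 -0.31947296]
 [-0.82689867  0.40329686 -0.39190591  0.405268  ]
 [-0.01120354 -0.70858251 -0.70553901  1.13065875]
 [ 0.          0.          0.          1.        ]]
side [[445.33255234   0.         278.56730796]
 [  0.         445.33255234 209.92338009]
 [  0.           0.           1.        ]] [-0.11034695  0.          0.          0.          0.        ] [[-0.97322281 -0.09630996  0.20871453  0.30694266]
 [-0.22944617  0.46173539 -0.85682839  0.84457851]
 [-0.01384978 -0.88177368 -0.47146937  0.63714169]
 [ 0.          0.          0.          1.        ]]
wrist [[299.65076168   0.         276.09572732]
 [  0.         299.65076168 204.26454699]
 [  0.           0.           1.        ]] [-0.06561367  0.          0.          0.          0.        ] [[ 0.37027294 -0.88456962 -0.28360983  0.31912805]
 [-0.92892053 -0.35329759 -0.11084883 -0.57111852]
 [-0.00214516  0.30449532 -0.95251142  0.38230863]
 [ 0.          0.          0.          1.        ]]
```

View pics/scene0.png

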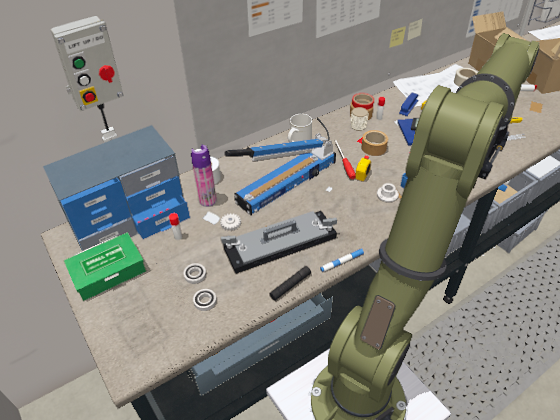

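View pics/side0.png

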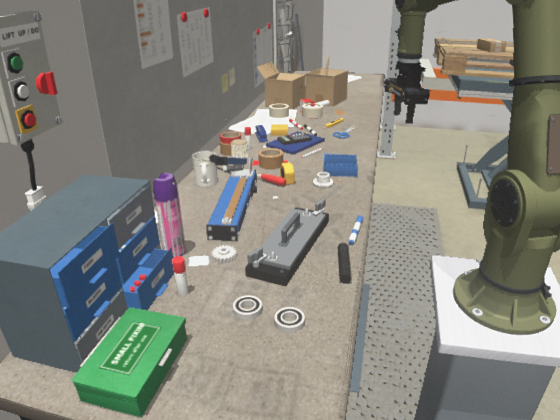

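View pics/wrist0.png

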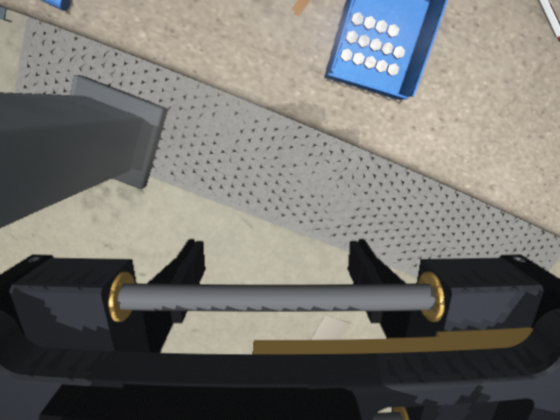

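The scene view shows the tray with its cover at about (280,240), two bearings at (195,272) and (205,298), the gear at (231,221) and the hub at (388,190). The side view agrees: bearings at (247,306) and (290,318), and I see no third one. Next I'll zoom in on the tray.

```bash
cat > h.py <<'E'
from bench import *
import cv2, numpy as np
from scipy.spatial.transform import Rotation as R
def ray(im,u,v):
    p=cv2.undistortPoints(np.array([[[u,v]]],float),im["K"],np.array(im["dist"]))[0,0]
    T=np.array(im["cam_to_world"]); d=T[:3,:3]@np.array([p[0],p[1],1]); return T[:3,3],d/np.linalg.norm(d)
def onz(im,u,v,z):
    o,d=ray(im,u,v); return o+d*(z-o[2])/d[2]
def proj(im,P):
    T=np.linalg.inv(np.array(im["cam_to_world"]))
    r,_=cv2.projectPoints(np.array(P,float).reshape(-1,1,3),cv2.Rodrigues(T[:3,:3])[0],T[:3,3],im["K"],np.array(im["dist"])); return r[:,0]
def tri(obs):
    A=np.zeros((3,3));b=np.zeros(3)
    for im,u,v in obs:
        o,d=ray(im,u,v);M=np.eye(3)-np.outer(d,d);A+=M;b+=M@o
    return np.linalg.solve(A,b)
def crop(im,x,y,w,h,s,fn):
    c=im["pixels"][y:y+h,x:x+w]; cv2.imwrite(fn,cv2.resize(c,None,fx=s,fy=s,interpolation=cv2.INTER_CUBIC))
E
python3 - <<'E'
from h import *
a=get_image("scene");b=get_image("side")
crop(a,170,195,180,135,4,"pics/a1.png");crop(b,220,190,130,145,4,"pics/b1.png")
E
```

```text
(no output)
```

View pics/a1.png

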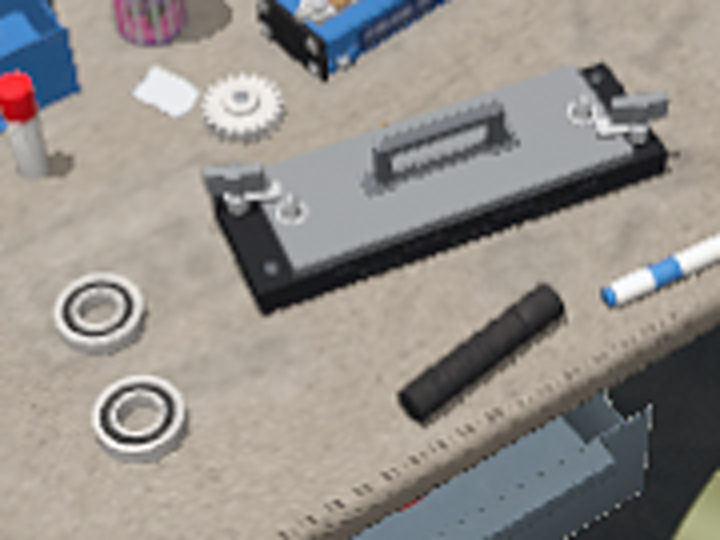

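View pics/b1.png

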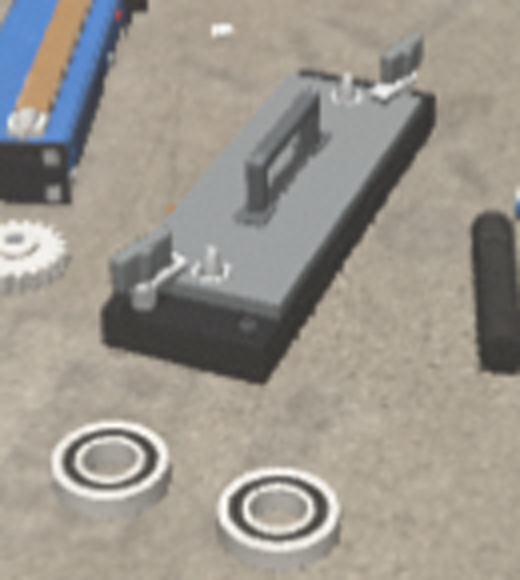

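```bash
cat > p.py <<'E'
from h import *
from scipy.optimize import least_squares
a=get_image("scene");b=get_image("side")
A=lambda u,v:(a,170+u/4,195+v/4)
B=lambda u,v:(b,220+u/4,190+v/4)
# tray +y end: unknown, symmetric; take +y as the end far in scene (right) or not: choose near end = +y
obs=[(A(290,200),(0,117,54)),(A(578,97),(0,-117,54)),(B(211,248),(0,117,54)),(B(347,76),(0,-117,54)),
 (B(265,380),(None,163,0)),(A(265,312),(None,163,0)),(B(103,342),('m',163,0))]
print(tri([A(290,200),B(211,248)]),tri([A(578,97),B(347,76)]))
print("tray corner",tri([B(265,380),A(265,312)]), onz(*A(265,312),0),onz(*B(265,380),0),onz(*B(103,342),0),onz(*A(665,170),0))
for n,o in dict(b1=(A(100,307),B(110,460)),b2=(A(139,412),B(279,510))).items(): print(n,onz(*o[0],.016),onz(*o[1],.016))
print("piv near",tri([A(236,203),B(145,293)]))
print("gear",onz(*A(242,105),.02), "hub",onz(a,388,192,0.0))
E
python3 p.py
```

```text
[ 0.52915344 -0.00760333  0.05219705] [ 0.4890395  -0.23380121  0.05547892]
tray corner [0.48695426 0.04224709 0.00077458] [0.48755549 0.04197618 0.        ] [0.48713608 0.04131681 0.        ] [0.58953878 0.02606793 0.        ] [ 0.43171148 -0.27527727  0.        ]
b1 [0.5460482  0.14126604 0.016     ] [0.54823291 0.14645439 0.016     ]
b2 [0.45105131 0.16032725 0.016     ] [0.45239329 0.16540862 0.016     ]
piv near [0.563113   0.01933321 0.03362924]
gear [ 0.65628614 -0.03786881  0.02      ] hub [ 0.49174439 -0.54141213  0.        ]
```

```bash
python3 -m handwheel '[{"xyz":[1,2,3],"angular":[0,0,6.5]},{"xyz":[1.5,3,2],"angular":[0,0,6.5]},{"xyz":[2,3.2,1.5],"angular":[0,0,6.5]},{"xyz":[2,3.2,1.5],"angular":[0,0,6.5]},{"xyz":[2,3.2,1.5],"angular":[0,0,6.5]}]'
python3 -m handwheel '[{"xyz":[2,3.2,1.5],"angular":[0,0,6.5]},{"xyz":[2,3.2,1.5],"angular":[0,0,6.5]},{"xyz":[2,3.2,1.5],"angular":[0,0,6.5]},{"xyz":[2,3.2,1.5],"angular":[0,0,6.5]},{"xyz":[2,3.2,1.5],"angular":[0,0,0]}]'

```

```text
time: 0.77
position: [0.317, -0.4576, 0.2766]
tool_rot: [0.484, 1.529, -0.487]
ft_force: [1.2, -0.8, 0.9]
grip_width: 1.004
time: 1.18
position: [0.4179, -0.2919, 0.3551]
tool_rot: [0.102, 1.578, -0.115]
ft_force: [-0.0, -0.9, 0.8]
grip_width: 0.991
```

```bash
python3 -m handwheel '[{"xyz":[2.5,3,0.5],"angular":[0,0,0]},{"xyz":[2.5,3,0],"angular":[0,0,0]},{"xyz":[2.5,2.5,0],"angular":[0,0,0]},{"xyz":[0,0,0],"angular":[0,0,0]}]'
cat > yaw.py <<'E'
from h import *
def st():
    s=get_state(); M=R.from_rotvec(s["tool_rot"]).as_matrix()
    print("t %.2f"%s["time"],"pos",np.round(s["position"],4),"jaw yaw deg %.2f"%np.degrees(np.arctan2(M[1,2],M[0,2])),"down",np.round(M[:,0],4),"F",np.round(s["ft_force"],1),"grip cm %.2f"%(s["grip_width"]*8.7))
    # tilt correction vector (deg) to make tool x point straight down
    print("level by",np.round(np.degrees(np.cross(M[:,0],[0,0,-1])),2),"q",np.round(s["joint_positions"],2))
if __name__=="__main__": st()
E
python3 yaw.py; python3 - <<'E'
from h import *
w=get_image("wrist"); cv2.imwrite("pics/w1.png",w["pixels"])
E
```

```text
time: 1.52
position: [0.5005, -0.1932, 0.3672]
tool_rot: [0.09, 1.566, -0.107]
ft_force: [-1.4, 0.7, -0.2]
grip_width: 0.996
t 1.52 pos [ 0.5005 -0.1932  0.3672] jaw yaw deg -7.18 down [ 0.0015 -0.0111 -0.9999] F [-1.4  0.7 -0.2] grip cm 8.66
level by [0.63 0.08 0.  ] q [ 0.8   0.07 -0.52  1.39  0.05  1.68  0.16]
```

View pics/w1.png

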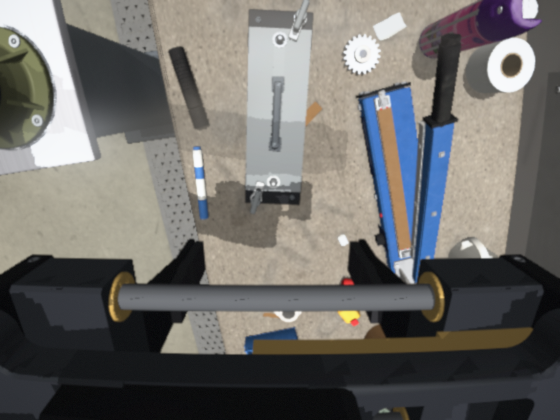

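The wrist view shows the whole tray from above: cover at about (277,105), pins near (281,40) and (273,182), and the two latches at (298,18) and (257,196). A zoom will let me measure it.

```bash
python3 - <<'E'
from h import *
w=get_image("wrist"); np.savez("w1.npz",**{k:np.array(v) for k,v in w.items()})
crop(w,235,0,90,110,6,"pics/w1a.png");crop(w,235,110,90,110,6,"pics/w1b.png")
E
```

```text
(no output)
```

View pics/w1a.png

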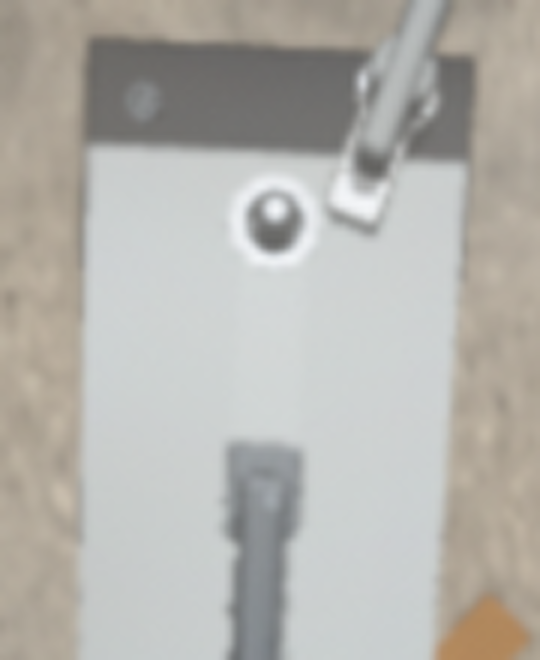

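View pics/w1b.png

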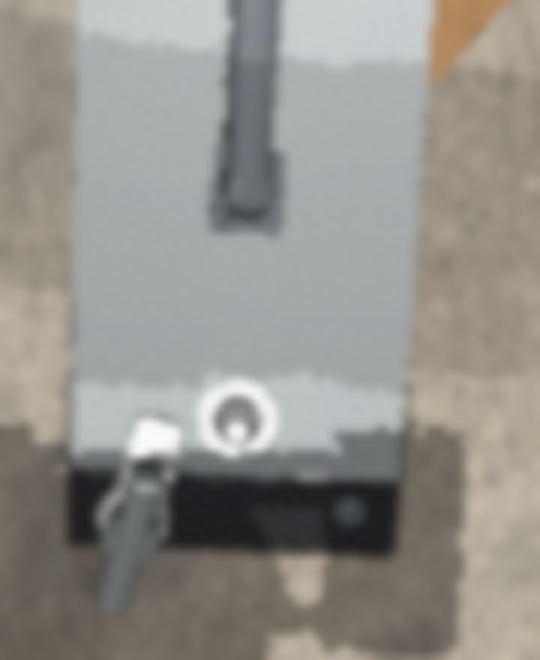

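```bash
python3 - <<'E'
from h import *
w=dict(np.load("w1.npz"))
W=lambda u,v,z:onz(w,235+u/6,v/6,z)
g=W(272,208,.054);g2=W(237,660+428,.054)
print("pins",g,g2,(g+g2)/2,np.linalg.norm(g-g2),np.degrees(np.arctan2((g-g2)[1],(g-g2)[0]))-90)
c=[W(92,40,.028),W(473,57,.028),W(70,660+545,.028),W(395,660+552,.028)]
for x in c: print(x)
print("ctr",np.mean(c,0)); v=c[0]+c[1]-c[2]-c[3]; print(np.linalg.norm(v)/2,np.degrees(np.arctan2(v[1],v[0]))-90)
h=[W(263,485,.078),W(250,660+205,.078)]; print("handle",h,(h[0]+h[1])/2,np.linalg.norm(h[0]-h[1]))
# latch wings: near end / far end at top z=.071, arm tip z~.047
a=W(372,150,.071);b=W(425,20,.071);print("l1 wing",a,b,np.degrees(np.arctan2((b-a)[1],(b-a)[0])))
a=W(150,660+480,.071);b=W(115,660+605,.071);print("l2 wing",a,b,np.degrees(np.arctan2((a-b)[1],(a-b)[0])))
E
```

```text
pins [ 0.52969777 -0.00632157  0.054     ] [ 0.49039871 -0.23560219  0.054     ] [ 0.51004824 -0.12096188  0.054     ] 0.23262420474688209 -9.726074651548373
[0.48884753 0.04609111 0.028     ]
[0.58827235 0.0291825  0.028     ]
[ 0.43269158 -0.27257877  0.028     ]
[ 0.5333276  -0.28808967  0.028     ]
ctr [ 0.51078477 -0.12134871  0.028     ]
0.3227869503668465 -9.909709340588606
handle [array([ 0.51835628, -0.07471285,  0.078     ]), array([ 0.50276108, -0.16921015,  0.078     ])] [ 0.51055868 -0.1219615   0.078     ] 0.09577552035690655
l1 wing [5.55071528e-01 2.61889296e-04 7.10000000e-02] [0.57116431 0.02766733 0.071     ] 59.57807044084368
l2 wing [ 0.46448853 -0.24324578  0.071     ] [ 0.44886595 -0.27927535  0.071     ] 66.55823994251851
```

```bash
python3 -m handwheel '[{"xyz":[0.8,2.66,-2.8],"angular":[0.3,0,-3.2]},{"xyz":[0.8,2.66,-2.8],"angular":[0.3,0,-3.2]},{"xyz":[0.8,2.66,-2.8],"angular":[0,0,-3.2]},{"xyz":[0.8,2.66,-2.8],"angular":[0,0,-3.2]},{"xyz":[0.8,2.66,-2.8],"angular":[0,0,-3.2]}]' 3 20
python3 -m handwheel '[{"xyz":[0.8,2.66,-2.8],"angular":[0,0,-3.2]},{"xyz":[0.8,2.66,-2.8],"angular":[0,0,-3.2]},{"xyz":[0.8,2.66,-2.8],"angular":[0,0,0]},{"xyz":[0,0,0],"angular":[0,0,0]}]'; python3 yaw.py
```

```text
time: 2.03
position: [0.5358, -0.0827, 0.2284]
tool_rot: [0.343, 1.533, -0.37]
ft_force: [0.3, -0.4, -1.6]
grip_width: 0.707
time: 2.37
position: [0.5551, -0.0039, 0.1347]
tool_rot: [0.44, 1.522, -0.474]
ft_force: [-1.2, 0.7, -0.5]
grip_width: 0.405
t 2.37 pos [ 0.5551 -0.0039  0.1347] jaw yaw deg -33.40 down [-0.0064 -0.0205 -0.9998] F [-1.2  0.7 -0.5] grip cm 3.52
level by [ 1.18 -0.36  0.  ] q [ 0.53  0.21 -0.66  1.73  0.16  1.25 -0.75]
```

```bash
python3 -m handwheel '[{"xyz":[0.5,1.2,-1.5],"angular":[0.6,-0.2,2]},{"xyz":[0.5,1.2,-1.5],"angular":[0.6,-0.2,1]},{"xyz":[0,0,-1],"angular":[0,0,0]},{"xyz":[0,0,0],"angular":[0,0,0]}]'; python3 yaw.py; python3 - <<'E'
from h import *
w=get_image("wrist"); cv2.imwrite("pics/w2.png",w["pixels"])
E
```

```text
time: 2.7
position: [0.5631, 0.0121, 0.0906]
tool_rot: [0.417, 1.533, -0.424]
ft_force: [0.1, 0.3, -0.0]
grip_width: 0.348
t 2.70 pos [0.5631 0.0121 0.0906] jaw yaw deg -30.72 down [-0.0041 -0.0039 -1.    ] F [ 0.1  0.3 -0. ] grip cm 3.03
level by [ 0.23 -0.24  0.  ] q [ 0.5   0.27 -0.66  1.77  0.18  1.17 -0.75]
```

View pics/w2.png

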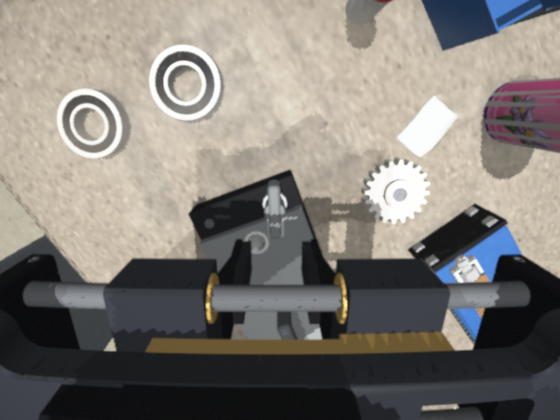

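The wrist view shows both bearings, at (185,82) and (90,123), and the wing of latch 1 upright in the image at (274,195), between the fingers. I'll measure the bearings, then pinch.

```bash
cat > rings.py <<'E'
from h import *
def ell(im,u,v,r,z):
    # fit the outer bright-ring contour near (u,v)
    g=cv2.cvtColor(im["pixels"],cv2.COLOR_BGR2HSV); m=((g[...,2]>185)&(g[...,1]<40)).astype(np.uint8)
    k=np.zeros_like(m); cv2.circle(k,(int(u),int(v)),r,1,-1); m&=k
    cs,_=cv2.findContours(m,cv2.RETR_EXTERNAL,cv2.CHAIN_APPROX_NONE)
    c=max(cs,key=cv2.contourArea); e=cv2.fitEllipse(cv2.convexHull(c)); return e,onz(im,*e[0],z)
E
python3 - <<'E'
from rings import *
w=get_image("wrist")
for u,v in ((185,82),(90,123)): print(ell(w,u,v,45,.016), onz(w,u,v,.016))
E
python3 -m handwheel '[{"xyz":[0.1,0.4,-2],"angular":[0.2,-0.2,0]},{"xyz":[0,0.2,-1.2],"angular":[0,0,0]},{"xyz":[0,0,-0.4],"angular":[0,0,0]},{"xyz":[0,0,0],"angular":[0,0,0]}]';python3 yaw.py
```

```text
(((185.0072479248047, 82.01652526855469), (89.8654556274414, 89.8848648071289), 46.31121826171875), array([0.55069767, 0.14469853, 0.016     ])) [0.55070011 0.14471286 0.016     ]
(((89.99959564208984, 123.00133514404297), (89.89766693115234, 89.9031982421875), 17.86421012878418), array([0.45617536, 0.16285765, 0.016     ])) [0.45617647 0.16285835 0.016     ]
time: 3.13
position: [0.5687, 0.0126, 0.0602]
tool_rot: [0.425, 1.517, -0.428]
ft_force: [0.3, 0.6, 0.8]
grip_width: 0.347
t 3.13 pos [0.5687 0.0126 0.0602] jaw yaw deg -31.21 down [ 0.0099 -0.0046 -0.9999] F [0.3 0.6 0.8] grip cm 3.02
level by [0.26 0.57 0.  ] q [ 0.49  0.3  -0.65  1.8   0.21  1.1  -0.78]
```

```bash
python3 -m handwheel '[{"xyz":[-0.4,0.7,-0.6],"angular":[0.2,-0.5,0]},{"xyz":[0,0,-0.3],"angular":[0,0,0]},{"xyz":[0,0,0],"angular":[0,0,0]}]';python3 yaw.py
```

```text
time: 3.38
position: [0.5656, 0.0191, 0.0525]
tool_rot: [0.43, 1.506, -0.423]
ft_force: [-0.0, 0.0, -0.3]
grip_width: 0.341
t 3.38 pos [0.5656 0.0191 0.0525] jaw yaw deg -31.31 down [ 0.0221 -0.0018 -0.9998] F [-0.   0.  -0.3] grip cm 2.96
level by [0.1  1.27 0.  ] q [ 0.49  0.3  -0.66  1.82  0.21  1.07 -0.79]
```

```bash
python3 -m handwheel '[{"xyz":[0,0,-0.1],"angular":[0,1.2,0]},{"xyz":[0,0,0],"angular":[0,0,0]},{"xyz":[0,0,0],"angular":[0,0,0]},{"xyz":[0,0,0],"angular":[0,0,0]}]' 0 20;python3 yaw.py
```

```text
time: 3.72
position: [0.5664, 0.0195, 0.0527]
tool_rot: [0.426, 1.527, -0.429]
ft_force: [-0.1, -0.0, 0.5]
grip_width: 0.126
t 3.72 pos [0.5664 0.0195 0.0527] jaw yaw deg -31.27 down [ 0.001  -0.0022 -1.    ] F [-0.1 -0.   0.5] grip cm 1.10
level by [0.12 0.06 0.  ] q [ 0.48  0.32 -0.65  1.8   0.22  1.1  -0.79]
```

```bash
python3 -m handwheel '[{"xyz":[0,0,0],"angular":[0,0,-7]},{"xyz":[0,0,0],"angular":[0,0,-7]},{"xyz":[0,0,0],"angular":[0,0,-7]},{"xyz":[0,0,0],"angular":[0,0,-7]},{"xyz":[0,0,0],"angular":[0,0,-7]}]';python3 yaw.py
```

```text
time: 4.13
position: [0.5674, 0.0196, 0.0532]
tool_rot: [0.91, 1.37, -0.911]
ft_force: [-0.3, -0.6, -0.3]
grip_width: 0.005
t 4.13 pos [0.5674 0.0196 0.0532] jaw yaw deg -67.15 down [ 6.0e-04 -1.6e-03 -1.0e+00] F [-0.3 -0.6 -0.3] grip cm 0.04
level by [0.09 0.04 0.  ] q [ 0.4   0.3  -0.56  1.8   0.18  1.09 -1.39]
```

The fingers closed right up, so they missed the wing. I'll look.

```bash
python3 - <<'E'
from h import *
w=get_image("wrist"); cv2.imwrite("pics/w3.png",w["pixels"])
a=get_image("scene");b=get_image("side");crop(a,170,150,180,135,4,"pics/a3.png");crop(b,190,160,190,140,4,"pics/b3.png")
E
```

```text
(no output)
```

View pics/w3.png

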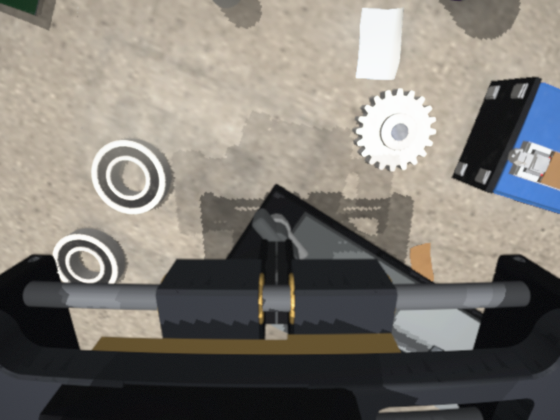

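View pics/a3.png

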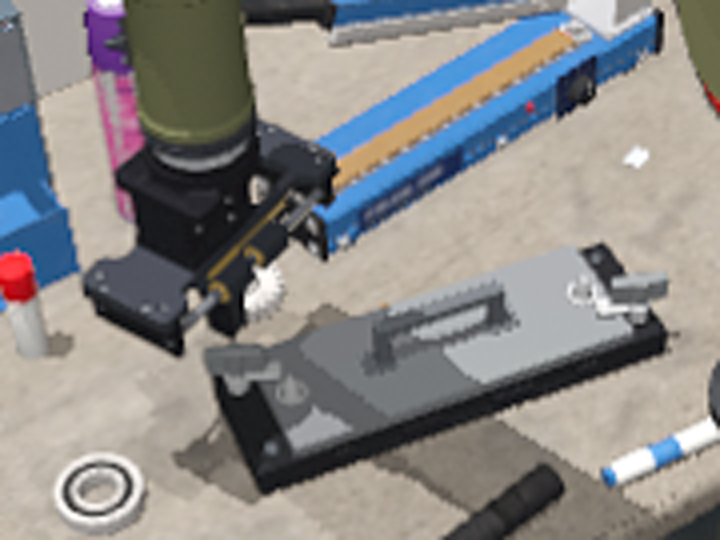

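View pics/b3.png

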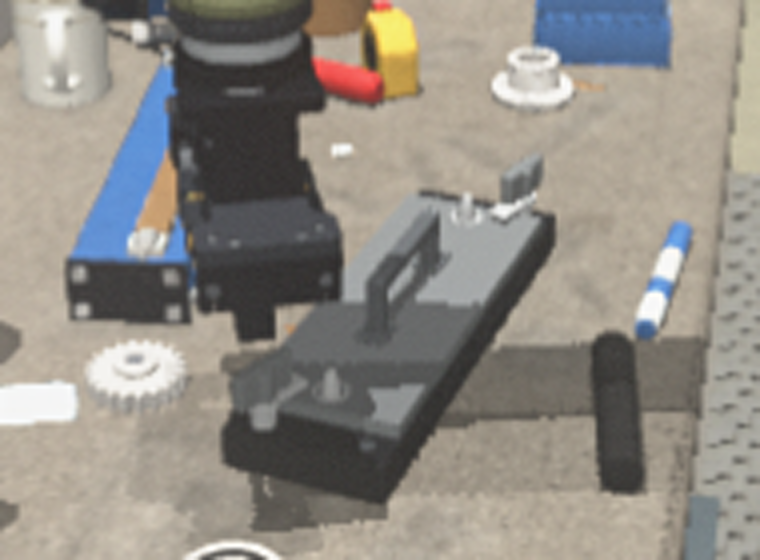

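```bash
python3 - <<'E'
from h import *
a=get_image("scene");b=get_image("side");w=get_image("wrist")
s=get_state();P=s["position"];print(P)
print("tri tip",tri([(a,170+228/4,150+332/4),(b,190+257/4,160+338/4)]))
print("proj TCP",proj(a,P),proj(b,P),proj(w,P))
print("wing pred",proj(a,[.5648,.0194,.059]),proj(b,[.5648,.0194,.059]),proj(w,[.5648,.0194,.059]))
print("wrist cam",w["cam_to_world"])
E
```

```text
[0.5672274  0.0196588  0.05308179]
tri tip [0.56616101 0.01863296 0.0852287 ]
proj TCP [[227.48426678 240.02555897]] [[254.5650586  256.70246863]] [[277.76448804 232.33063733]]
wing pred [[227.78496039 239.1453836 ]] [[255.49737222 254.65131707]] [[276.77720147 238.75776137]]
wrist cam [[ 0.39559131 -0.87493228 -0.27928661  0.64393154]
 [-0.91842583 -0.37644997 -0.12157061  0.05425744]
 [ 0.00122862  0.30459632 -0.95248075  0.2504458 ]
 [ 0.          0.          0.          1.        ]]
```

Both fixed views, and the spacing of the open tips in the wrist view, put the real fingertips about 32 mm above the reported TCP. I'll re-open, turn back and lower in small steps with force checks.

```bash
python3 -m handwheel '[{"xyz":[-0.2,0,0.5],"angular":[0,0,7]},{"xyz":[0,0,0],"angular":[0,0,7]},{"xyz":[0,0,0],"angular":[0,0,7]},{"xyz":[0,0,0],"angular":[0,0,7]},{"xyz":[0,0,0],"angular":[0,0,7]}]' 3 20
python3 -m handwheel '[{"xyz":[0,0,-0.6],"angular":[0,0,1]},{"xyz":[0,0,-0.5],"angular":[0,0,0]},{"xyz":[0,0,0],"angular":[0,0,0]}]'; python3 yaw.py
python3 - <<'E'
from h import *
a=get_image("scene");b=get_image("side");crop(a,170,150,180,135,4,"pics/a4.png");crop(b,190,160,190,140,4,"pics/b4.png")
E
```

```text
time: 4.85
position: [0.5651, 0.0197, 0.0583]
tool_rot: [0.417, 1.529, -0.418]
ft_force: [0.2, 0.6, -0.7]
grip_width: 0.285
time: 5.1
position: [0.5652, 0.0194, 0.0464]
tool_rot: [0.402, 1.531, -0.402]
ft_force: [-0.2, -0.6, 0.6]
grip_width: 0.335
t 5.10 pos [0.5652 0.0194 0.0464] jaw yaw deg -29.40 down [ 1.6e-03 -7.0e-04 -1.0e+00] F [-0.2 -0.6  0.6] grip cm 2.91
level by [0.04 0.09 0.  ] q [ 0.48  0.32 -0.65  1.81  0.22  1.08 -0.76]
```

View pics/a4.png

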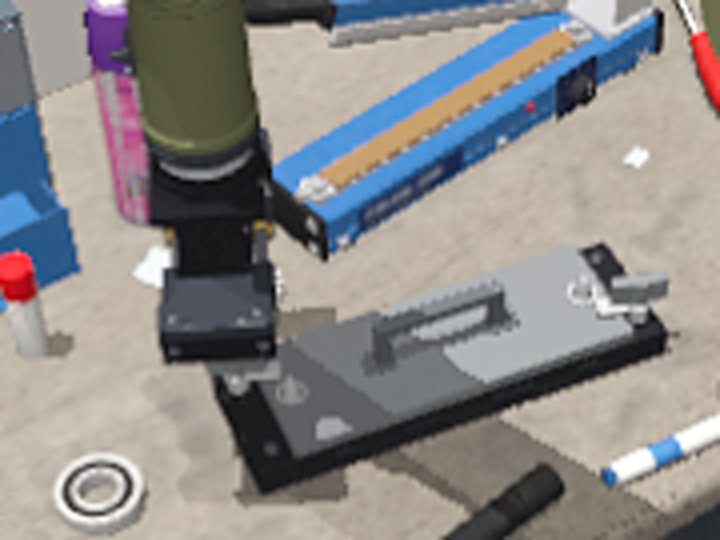

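View pics/b4.png

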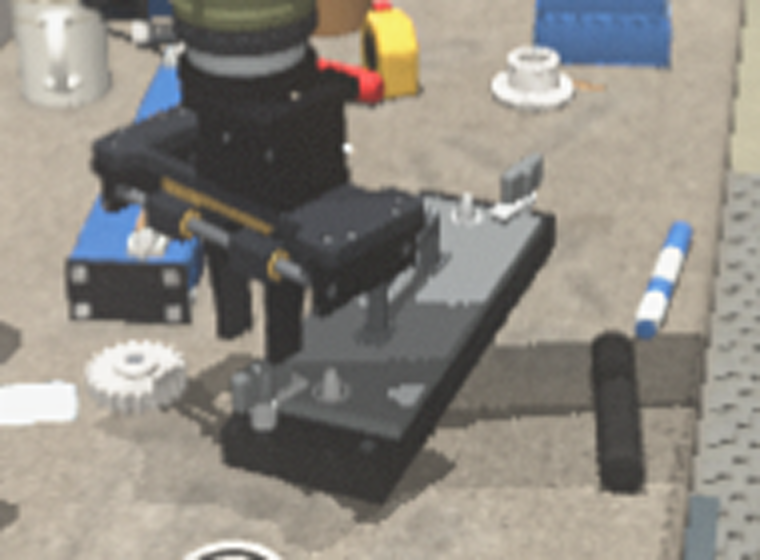

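```bash
python3 - <<'E'
from h import *
b=get_image("side");s=get_state();P=np.array(s["position"]);M=R.from_rotvec(s["tool_rot"]).as_matrix()
for dz in (0,.02,.03,.035,.04): print(dz,proj(b,[P+M[:,2]*k+[0,0,dz] for k in (-.022,.022)]).round(1).tolist())
E
```

```text
0 [[262.0, 262.4], [248.7, 255.2]]
0.02 [[261.7, 255.2], [248.3, 248.1]]
0.03 [[261.5, 251.5], [248.1, 244.5]]
0.035 [[261.5, 249.7], [248.0, 242.7]]
0.04 [[261.4, 247.8], [247.9, 240.9]]
```

```bash
python3 -m handwheel '[{"xyz":[0,0,-0.8],"angular":[0,0,0]},{"xyz":[0,0,0],"angular":[0,0,0]}]'; python3 -m handwheel '[{"xyz":[0,0,-0.8],"angular":[0,0,0]},{"xyz":[0,0,0],"angular":[0,0,0]}]'; python3 -m handwheel '[{"xyz":[0,0,-0.6],"angular":[0,0,0]},{"xyz":[0,0,0],"angular":[0,0,0]}]'; python3 yaw.py
```

```text
time: 5.42
position: [0.5662, 0.0196, 0.0392]
tool_rot: [0.402, 1.529, -0.403]
ft_force: [-1.2, 0.5, -0.3]
grip_width: 0.339
time: 5.58
position: [0.5662, 0.0196, 0.0303]
tool_rot: [0.403, 1.529, -0.403]
ft_force: [-0.2, -0.2, -0.3]
grip_width: 0.344
time: 5.75
position: [0.566, 0.0197, 0.0233]
tool_rot: [0.403, 1.529, -0.403]
ft_force: [-0.1, -0.3, -1.2]
grip_width: 0.342
t 5.75 pos [0.566  0.0197 0.0233] jaw yaw deg -29.47 down [ 0.0032 -0.0013 -1.    ] F [-0.1 -0.3 -1.2] grip cm 2.98
level by [0.07 0.19 0.  ] q [ 0.47  0.35 -0.64  1.83  0.24  1.04 -0.78]
```

```bash
python3 -m handwheel '[{"xyz":[0,0,-0.3],"angular":[0,0,0]},{"xyz":[0,0,0],"angular":[0,0,0]},{"xyz":[0,0,0],"angular":[0,0,0]},{"xyz":[0,0,0],"angular":[0,0,0]},{"xyz":[0,0,0],"angular":[0,0,0]}]' 0 20; python3 yaw.py
```

```text
time: 6.17
position: [0.566, 0.0198, 0.0196]
tool_rot: [0.403, 1.53, -0.403]
ft_force: [0.2, -0.9, -1.6]
grip_width: 0.112
t 6.17 pos [0.566  0.0198 0.0196] jaw yaw deg -29.46 down [ 0.0032 -0.0011 -1.    ] F [ 0.2 -0.9 -1.6] grip cm 0.98
level by [0.06 0.18 0.  ] q [ 0.47  0.35 -0.64  1.83  0.25  1.03 -0.79]
```

The grip stopped at 9.8 mm, the wing's width, so the fingertips are about 32 mm short of the reported TCP. Now I'll swing latch 1 out.

```bash
python3 -m handwheel '[{"xyz":[0,0,0],"angular":[0,0,-7]},{"xyz":[0,0,0],"angular":[0,0,-7]},{"xyz":[0,0,0],"angular":[0,0,-7]},{"xyz":[0,0,0],"angular":[0,0,-7]},{"xyz":[0,0,0],"angular":[0,0,-7]}]';python3 yaw.py;  python3 -m handwheel '[{"xyz":[0,0,0],"angular":[0,0,-7]},{"xyz":[0,0,0],"angular":[0,0,-7]},{"xyz":[0,0,0],"angular":[0,0,-7]},{"xyz":[0,0,0],"angular":[0,0,-7]},{"xyz":[0,0,0],"angular":[0,0,-7]}]';python3 yaw.py
```

```text
time: 6.58
position: [0.5666, 0.0191, 0.0196]
tool_rot: [0.885, 1.378, -0.887]
ft_force: [0.7, -0.6, -1.6]
grip_width: 0.112
t 6.58 pos [0.5666 0.0191 0.0196] jaw yaw deg -65.34 down [ 0.0032 -0.0031 -1.    ] F [ 0.7 -0.6 -1.6] grip cm 0.98
level by [0.18 0.18 0.  ] q [ 0.38  0.33 -0.54  1.83  0.2   1.03 -1.38]
time: 7.0
position: [0.5666, 0.0182, 0.0196]
tool_rot: [1.347, 1.106, -1.353]
ft_force: [0.4, -1.5, -1.4]
grip_width: 0.112
t 7.00 pos [0.5666 0.0182 0.0196] jaw yaw deg -101.14 down [ 8.0e-04 -5.6e-03 -1.0e+00] F [ 0.4 -1.5 -1.4] grip cm 0.97
level by [0.32 0.05 0.  ] q [ 0.3   0.32 -0.44  1.83  0.16  1.02 -1.97]
```

```bash
python3 -m handwheel '[{"xyz":[0,0,0],"angular":[0,0,0]},{"xyz":[0,0,0.5],"angular":[0,0,0]},{"xyz":[0,0,3.5],"angular":[0,0,0]},{"xyz":[0,0,3.5],"angular":[0,0,0]},{"xyz":[-1.2,-3,1],"angular":[0,0,7]}]' 3 20;python3 -m handwheel '[{"xyz":[-1.4,-3.5,0],"angular":[0,0,7]},{"xyz":[-1.4,-3.5,0],"angular":[0,0,7]},{"xyz":[-1.4,-3.5,0],"angular":[0,0,7]},{"xyz":[-1.4,-3.5,0],"angular":[0,0,7]},{"xyz":[-1.4,-3.5,0],"angular":[0,0,7]}]'
python3 -m handwheel '[{"xyz":[-1.4,-3.5,0],"angular":[0,0,7]},{"xyz":[-1.4,-3.5,0],"angular":[0,0,7]},{"xyz":[0,0,0],"angular":[0,0,7]},{"xyz":[0,0,0],"angular":[0,0,7]},{"xyz":[0,0,0],"angular":[0,0,0]}]';python3 yaw.py
python3 - <<'E'
from h import *
w=get_image("wrist");a=get_image("scene");cv2.imwrite("pics/w5.png",w["pixels"]);crop(a,170,150,180,135,4,"pics/a5.png")
E
```

```text
time: 7.42
position: [0.5526, -0.0037, 0.1049]
tool_rot: [1.247, 1.183, -1.255]
ft_force: [1.4, 0.6, 1.2]
grip_width: 0.329
time: 7.83
position: [0.4918, -0.1649, 0.1135]
tool_rot: [0.827, 1.398, -0.824]
ft_force: [-0.7, 0.6, 0.5]
grip_width: 0.344
time: 8.25
position: [0.4614, -0.2415, 0.1171]
tool_rot: [0.462, 1.507, -0.464]
ft_force: [1.3, -0.2, -0.3]
grip_width: 0.347
t 8.25 pos [ 0.4614 -0.2415  0.1171] jaw yaw deg -33.93 down [ 0.0128 -0.0052 -0.9999] F [ 1.3 -0.2 -0.3] grip cm 3.02
level by [0.3  0.73 0.  ] q [ 0.75  0.1  -0.34  1.86  0.03  1.17 -0.19]
```

View pics/w5.png

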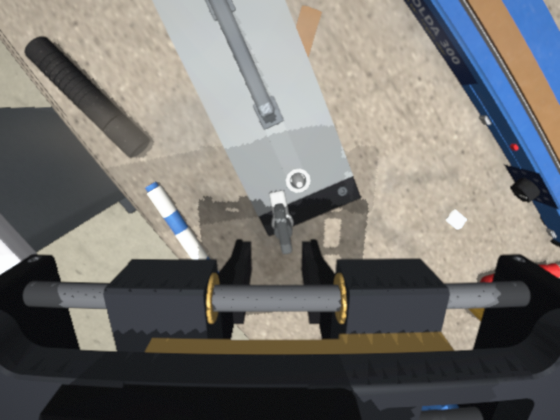

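View pics/a5.png

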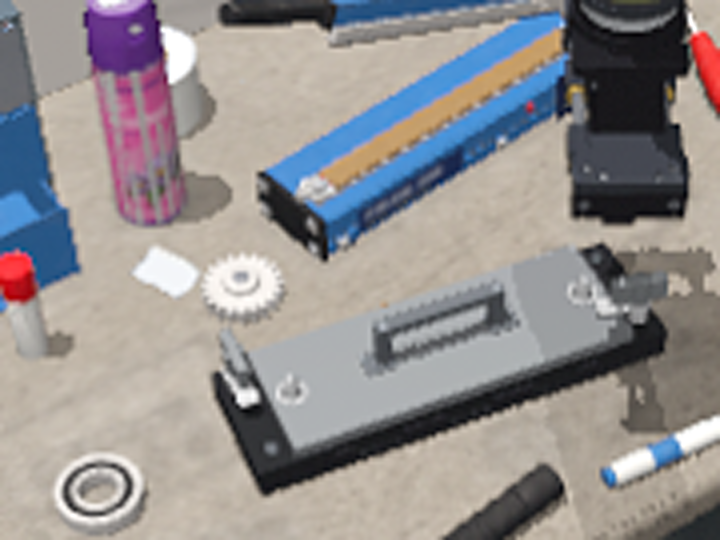

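Latch 1 is out: in the scene crop its wing lies along the tray end at (238,365). The wrist view shows latch 2's wing from (277,212) to (287,248).

```bash
python3 - <<'E'
from h import *
w=get_image("wrist"); crop(w,235,160,100,110,6,"pics/w5c.png")
E
```

```text
(no output)
```

View pics/w5c.png

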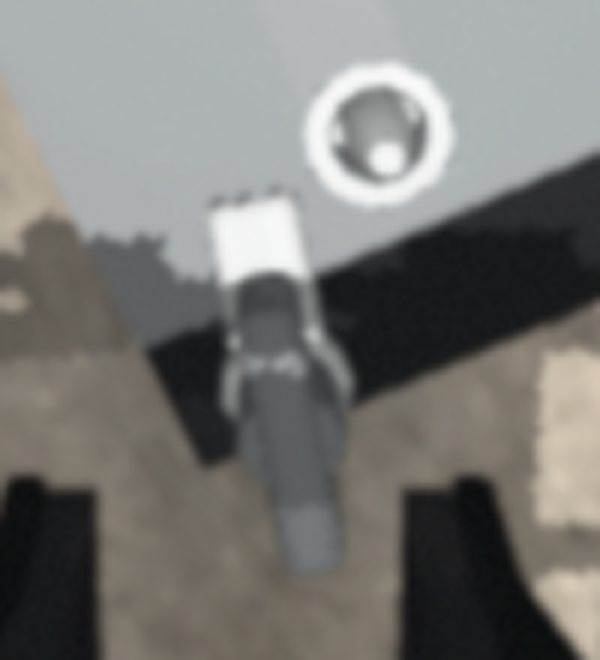

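```bash
python3 - <<'E'
from h import *
w=get_image("wrist")
W=lambda u,v,z:onz(w,235+u/6,160+v/6,z)
a=W(278,365,.071);b=W(313,565,.071);print(a,b,(a+b)/2,np.linalg.norm(a-b),np.degrees(np.arctan2(*(a-b)[[1,0]])))
print("arm tip",W(252,200,.046),"pin",W(385,158,.054))
E
```

```text
[ 0.46135345 -0.24816241  0.071     ] [ 0.44774274 -0.27776751  0.071     ] [ 0.4545481  -0.26296496  0.071     ] 0.03258394021566543 65.30976172284299
arm tip [ 0.46862791 -0.2315027   0.046     ] pin [ 0.48980149 -0.23548575  0.054     ]
```

```bash
python3 -m handwheel '[{"xyz":[-0.3,-1,-3],"angular":[0.2,0.4,5]},{"xyz":[-0.3,-1,-2.5],"angular":[0,0.3,4]},{"xyz":[0,0,-1.5],"angular":[0,0,0]},{"xyz":[0,0,0],"angular":[0,0,0]}]';python3 yaw.py
```

```text
time: 8.78
position: [0.4607, -0.2562, 0.0472]
tool_rot: [0.336, 1.538, -0.335]
ft_force: [-0.3, -0.1, -0.1]
grip_width: 0.339
t 8.78 pos [ 0.4607 -0.2562  0.0472] jaw yaw deg -24.55 down [ 6.9e-03 -9.0e-04 -1.0e+00] F [-0.3 -0.1 -0.1] grip cm 2.95
level by [0.05 0.39 0.  ] q [ 0.76  0.19 -0.33  1.91  0.07  1.04 -0.03]
```

```bash
python3 -m handwheel '[{"xyz":[-0.55,-0.6,-1],"angular":[0,0.4,0]},{"xyz":[0,0,-1.2],"angular":[0,0,0]},{"xyz":[0,0,0],"angular":[0,0,0]}]';python3 yaw.py
```

```text
time: 9.03
position: [0.4563, -0.2611, 0.0246]
tool_rot: [0.335, 1.544, -0.336]
ft_force: [0.4, -0.0, 0.7]
grip_width: 0.344
t 9.03 pos [ 0.4563 -0.2611  0.0246] jaw yaw deg -24.50 down [ 4.e-04 -1.e-03 -1.e+00] F [ 0.4 -0.   0.7] grip cm 3.00
level by [0.06 0.03 0.  ] q [ 0.77  0.22 -0.33  1.93  0.08  1.   -0.03]
```

```bash
python3 -m handwheel '[{"xyz":[-0.1,-0.1,-0.5],"angular":[0,0,0]},{"xyz":[0,0,0],"angular":[0,0,0]},{"xyz":[0,0,0],"angular":[0,0,0]},{"xyz":[0,0,0],"angular":[0,0,0]},{"xyz":[0,0,0],"angular":[0,0,0]}]' 0 20;python3 yaw.py;python3 -m handwheel '[{"xyz":[0,0,0],"angular":[0,0,-7]},{"xyz":[0,0,0],"angular":[0,0,-7]},{"xyz":[0,0,0],"angular":[0,0,-7]},{"xyz":[0,0,0],"angular":[0,0,-7]},{"xyz":[0,0,0],"angular":[0,0,-7]}]';python3 yaw.py
```

```text
time: 9.45
position: [0.456, -0.2618, 0.0204]
tool_rot: [0.334, 1.543, -0.336]
ft_force: [-1.5, 0.3, -2.6]
grip_width: 0.112
t 9.45 pos [ 0.456  -0.2618  0.0204] jaw yaw deg -24.48 down [ 0.0012 -0.0016 -1.    ] F [-1.5  0.3 -2.6] grip cm 0.97
level by [0.09 0.07 0.  ] q [ 0.77  0.22 -0.33  1.94  0.09  0.99 -0.03]
time: 9.87
position: [0.4564, -0.2623, 0.0204]
tool_rot: [0.817, 1.407, -0.822]
ft_force: [0.9, -0.6, -3.2]
grip_width: 0.113
t 9.87 pos [ 0.4564 -0.2623  0.0204] jaw yaw deg -60.33 down [ 0.0015 -0.0041 -1.    ] F [ 0.9 -0.6 -3.2] grip cm 0.98
level by [0.23 0.09 0.  ] q [ 0.7   0.22 -0.25  1.94  0.07  0.99 -0.64]
```

```bash
python3 -m handwheel '[{"xyz":[0,0,0],"angular":[0,0,-7]},{"xyz":[0,0,0],"angular":[0,0,-7]},{"xyz":[0,0,0],"angular":[0,0,-7]},{"xyz":[0,0,0],"angular":[0,0,-7]},{"xyz":[0,0,0],"angular":[0,0,-7]}]';python3 yaw.py;python3 -m handwheel '[{"xyz":[0,0,0],"angular":[0,0,-5]},{"xyz":[0,0,0],"angular":[0,0,0]}]';python3 yaw.py
```

```text
time: 10.28
position: [0.4565, -0.2631, 0.0204]
tool_rot: [1.283, 1.152, -1.291]
ft_force: [0.1, 0.2, -2.0]
grip_width: 0.117
t 10.28 pos [ 0.4565 -0.2631  0.0204] jaw yaw deg -96.15 down [-7.0e-04 -6.3e-03 -1.0e+00] F [ 0.1  0.2 -2. ] grip cm 1.02
level by [ 0.36 -0.04  0.  ] q [ 0.64  0.21 -0.18  1.94  0.05  0.99 -1.25]
time: 10.45
position: [0.4564, -0.2632, 0.0204]
tool_rot: [1.351, 1.102, -1.361]
ft_force: [0.3, -0.6, -2.3]
grip_width: 0.11
t 10.45 pos [ 0.4564 -0.2632  0.0204] jaw yaw deg -101.62 down [-0.0012 -0.0067 -1.    ] F [ 0.3 -0.6 -2.3] grip cm 0.96
level by [ 0.39 -0.07  0.  ] q [ 0.63  0.21 -0.17  1.94  0.05  0.99 -1.35]
```

```bash
python3 -m handwheel '[{"xyz":[0,0,0],"angular":[0,0,0]},{"xyz":[0,0,0.5],"angular":[0,0,0]},{"xyz":[0,0,3.5],"angular":[0,0,0]},{"xyz":[0,0,3.5],"angular":[0,0,7]},{"xyz":[0.4,1.1,1],"angular":[0,0,7]}]' 4 20;python3 -m handwheel '[{"xyz":[0.4,1.1,0],"angular":[0,0,7]},{"xyz":[0.4,1.1,0],"angular":[0,0,7]},{"xyz":[0.4,1.1,0],"angular":[0,0,7]},{"xyz":[0.4,1.1,0],"angular":[0,0,7]},{"xyz":[0.5,1.3,0],"angular":[0,0,7]}]'
python3 -m handwheel '[{"xyz":[0.5,1.3,0],"angular":[0,0,7]},{"xyz":[0.5,1.3,0],"angular":[0,0,7]},{"xyz":[0.5,1.3,0],"angular":[0,0,7]},{"xyz":[0.5,1.3,0],"angular":[0,0,7]},{"xyz":[0.5,1.3,0],"angular":[0,0,7]}]';python3 yaw.py
```

```text
time: 10.87
position: [0.4575, -0.2529, 0.1069]
tool_rot: [1.16, 1.234, -1.176]
ft_force: [0.7, -0.3, 0.9]
grip_width: 0.397
time: 11.28
position: [0.4848, -0.1973, 0.1179]
tool_rot: [0.687, 1.436, -0.694]
ft_force: [0.6, -0.6, -1.1]
grip_width: 0.458
time: 11.7
position: [0.5135, -0.1296, 0.1234]
tool_rot: [0.206, 1.532, -0.203]
ft_force: [0.3, 0.5, -0.5]
grip_width: 0.458
t 11.70 pos [ 0.5135 -0.1296  0.1234] jaw yaw deg -15.00 down [ 0.0294 -0.0018 -0.9996] F [ 0.3  0.5 -0.5] grip cm 3.99
level by [0.1  1.68 0.  ] q [ 0.56  0.1  -0.38  1.85  0.04  1.17 -0.09]
```

```bash
python3 -m handwheel '[{"xyz":[-0.3,0.8,-2],"angular":[0.1,1.6,5]},{"xyz":[0,0,-2],"angular":[0,0,0]},{"xyz":[0,0,0],"angular":[0,0,0]}]';python3 yaw.py
python3 - <<'E'
from h import *
w=get_image("wrist");a=get_image("scene");b=get_image("side");cv2.imwrite("pics/w6.png",w["pixels"]);crop(a,170,150,180,135,4,"pics/a6.png");crop(b,190,140,190,140,4,"pics/b6.png")
E
```

```text
time: 11.95
position: [0.5148, -0.1176, 0.0871]
tool_rot: [0.121, 1.558, -0.119]
ft_force: [-0.4, -0.4, -0.4]
grip_width: 0.463
t 11.95 pos [ 0.5148 -0.1176  0.0871] jaw yaw deg -8.76 down [ 9.6e-03  4.0e-04 -1.0e+00] F [-0.4 -0.4 -0.4] grip cm 4.03
level by [-0.02  0.55  0.  ] q [ 0.54  0.15 -0.4   1.87  0.06  1.12 -0.03]
```

View pics/w6.png

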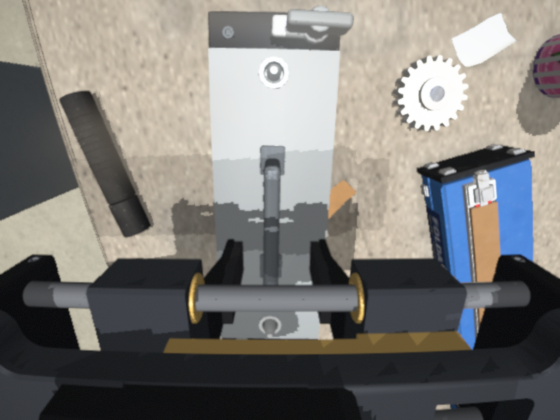

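View pics/b6.png

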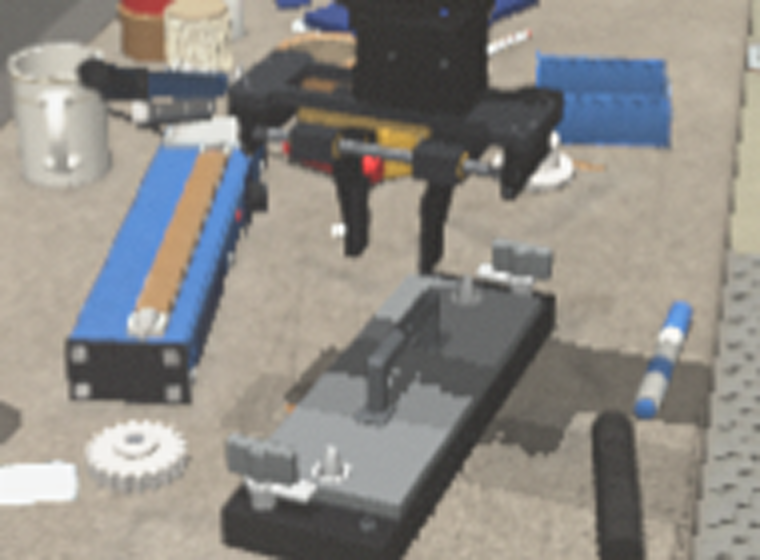

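View pics/a6.png

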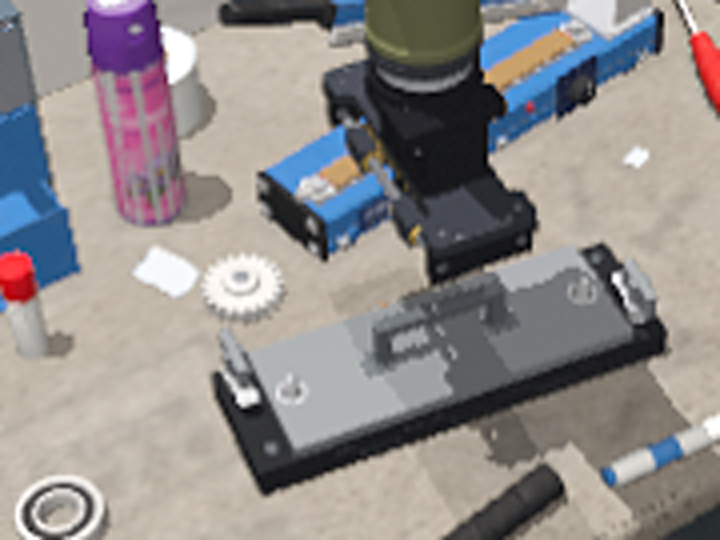

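Both latches are out, and the handle is upright between the fingers at (271,215) in the wrist view. In the scene crop one bearing has moved, from (100,490) to (60,510), so I'll measure it again later. Next I'll go down to the handle.

```bash
python3 -m handwheel '[{"xyz":[-0.45,-0.35,-2],"angular":[0,0.6,-0.8]},{"xyz":[0,0,-2],"angular":[0,0,0]},{"xyz":[0,0,-1],"angular":[0,0,0]},{"xyz":[0,0,0],"angular":[0,0,0]}]';python3 yaw.py
```

```text
time: 12.43
position: [0.517, -0.126, 0.0461]
tool_rot: [0.132, 1.551, -0.14]
ft_force: [-0.4, 0.6, 0.1]
grip_width: 0.458
t 12.43 pos [ 0.517  -0.126   0.0461] jaw yaw deg -9.94 down [ 0.0153 -0.0062 -0.9999] F [-0.4  0.6  0.1] grip cm 3.99
level by [0.35 0.88 0.  ] q [ 0.54  0.2  -0.39  1.91  0.09  1.03 -0.06]
```

```bash
python3 -m handwheel '[{"xyz":[-0.65,0.4,-0.8],"angular":[0.3,0.9,0]},{"xyz":[0,0,-0.8],"angular":[0,0,0]},{"xyz":[0,0,0],"angular":[0,0,0]}]';python3 yaw.py
```

```text
time: 12.68
position: [0.5116, -0.1228, 0.0318]
tool_rot: [0.136, 1.564, -0.139]
ft_force: [-0.1, -0.0, 0.4]
grip_width: 0.461
t 12.68 pos [ 0.5116 -0.1228  0.0318] jaw yaw deg -10.01 down [ 0.0019 -0.0018 -1.    ] F [-0.1 -0.   0.4] grip cm 4.01
level by [0.11 0.11 0.  ] q [ 0.53  0.22 -0.39  1.92  0.1   1.02 -0.07]
```

```bash
python3 -m handwheel '[{"xyz":[-0.1,0.1,-0.7],"angular":[0.1,0.1,0]},{"xyz":[0,0,-0.3],"angular":[0,0,0]},{"xyz":[0,0,0],"angular":[0,0,0]}]';python3 yaw.py;python3 -m handwheel '[{"xyz":[0,0,0],"angular":[0,0,0]},{"xyz":[0,0,0],"angular":[0,0,0]},{"xyz":[0,0,0],"angular":[0,0,0]},{"xyz":[0,0,0],"angular":[0,0,0]},{"xyz":[0,0,0],"angular":[0,0,0]}]' 0 60;python3 yaw.py
```

```text
time: 12.93
position: [0.5115, -0.1218, 0.022]
tool_rot: [0.137, 1.565, -0.137]
ft_force: [-1.2, -0.2, -0.0]
grip_width: 0.462
t 12.93 pos [ 0.5115 -0.1218  0.022 ] jaw yaw deg -10.00 down [ 1.8e-03 -4.0e-04 -1.0e+00] F [-1.2 -0.2 -0. ] grip cm 4.02
level by [0.02 0.1  0.  ] q [ 0.53  0.23 -0.38  1.93  0.1   1.   -0.07]
time: 13.35
position: [0.512, -0.1217, 0.0225]
tool_rot: [0.137, 1.564, -0.137]
ft_force: [-6.4, 1.4, 1.8]
grip_width: 0.164
t 13.35 pos [ 0.512  -0.1217  0.0225] jaw yaw deg -9.98 down [ 2.4e-03 -6.0e-04 -1.0e+00] F [-6.4  1.4  1.8] grip cm 1.43
level by [0.03 0.14 0.  ] q [ 0.53  0.23 -0.39  1.93  0.1   1.   -0.07]
```

```bash
python3 -m handwheel '[{"xyz":[-0.1,0,0],"angular":[0,0,0]},{"xyz":[0,0,0],"angular":[0,0,0]}]';python3 yaw.py
```

```text
time: 13.52
position: [0.5109, -0.1216, 0.0225]
tool_rot: [0.136, 1.564, -0.137]
ft_force: [-0.2, -0.4, -1.2]
grip_width: 0.129
t 13.52 pos [ 0.5109 -0.1216  0.0225] jaw yaw deg -9.98 down [ 2.5e-03 -4.0e-04 -1.0e+00] F [-0.2 -0.4 -1.2] grip cm 1.12
level by [0.03 0.14 0.  ] q [ 0.53  0.22 -0.39  1.93  0.1   1.   -0.07]
```

```bash
python3 -m handwheel '[{"xyz":[0,0,0.5],"angular":[0,0,0]},{"xyz":[0,0,0.8],"angular":[0,0,0]},{"xyz":[0,0,0],"angular":[0,0,0]}]';python3 yaw.py;python3 -m handwheel '[{"xyz":[0,0,1],"angular":[0,0,0]},{"xyz":[0,0,1.5],"angular":[0,0,0]},{"xyz":[0,0,2],"angular":[0,0,0]},{"xyz":[0,0,2],"angular":[0,0,0]},{"xyz":[0,0,0],"angular":[0,0,0]}]';python3 yaw.py
```

```text
time: 13.77
position: [0.5095, -0.1213, 0.0346]
tool_rot: [0.137, 1.566, -0.136]
ft_force: [1.1, 0.4, -4.7]
grip_width: 0.129
t 13.77 pos [ 0.5095 -0.1213  0.0346] jaw yaw deg -9.97 down [ 1.e-04  6.e-04 -1.e+00] F [ 1.1  0.4 -4.7] grip cm 1.12
level by [-0.04  0.01  0.  ] q [ 0.54  0.21 -0.39  1.93  0.09  1.02 -0.06]
time: 14.18
position: [0.5058, -0.1204, 0.1019]
tool_rot: [0.138, 1.574, -0.135]
ft_force: [2.1, 0.5, -3.4]
grip_width: 0.13
t 14.18 pos [ 0.5058 -0.1204  0.1019] jaw yaw deg -9.96 down [-0.0069  0.0028 -1.    ] F [ 2.1  0.5 -3.4] grip cm 1.13
level by [-0.16 -0.4  -0.  ] q [ 0.55  0.13 -0.39  1.86  0.05  1.17 -0.03]
```

```bash
python3 - <<'E'
from h import *
a=get_image("scene");b=get_image("side")
cv2.imwrite("pics/a7.png",a["pixels"]);cv2.imwrite("pics/b7.png",b["pixels"])
print("green box corner",onz(b,185,318,.03),onz(b,80,368,.03)); print("tube base",onz(b,181,292,0),"tube top",onz(b,181,292,0))
rect=[(.34,.26,0),(.63,.26,0),(.63,.45,0),(.34,.45,0)]
print(proj(a,rect).round(),proj(b,rect).round())
E
```

```text
green box corner [0.65432644 0.22889775 0.03      ] [0.78656565 0.399302   0.03      ]
tube base [0.71596982 0.11901522 0.        ] tube top [0.71596982 0.11901522 0.        ]
[[191. 350.]
 [146. 274.]
 [ 82. 305.]
 [121. 389.]] [[339. 366.]
 [192. 342.]
 [148. 422.]
 [323. 460.]]
```

View pics/a7.png

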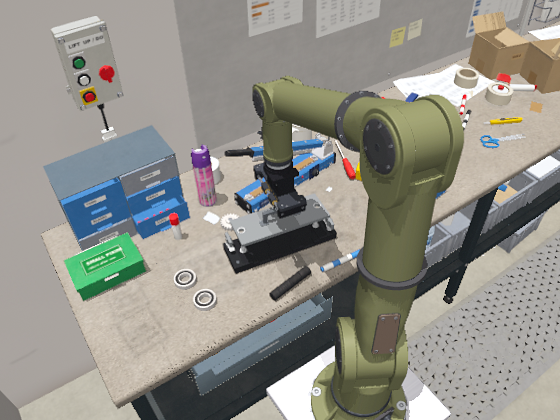

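View pics/b7.png

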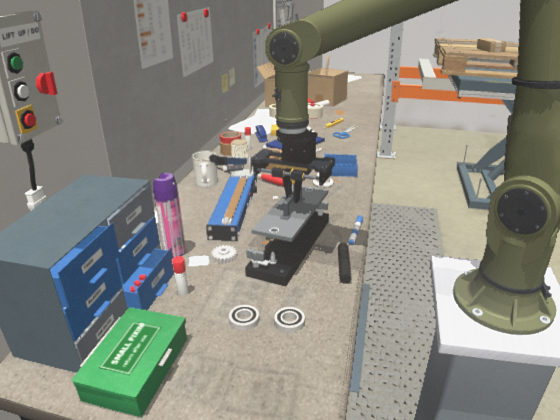

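```bash
python3 -m handwheel '[{"xyz":[0,1.5,0.5],"angular":[0,0,2]},{"xyz":[0,2.5,0.5],"angular":[0,0,4]},{"xyz":[0,3,0],"angular":[0,0,6]},{"xyz":[0,3.3,0],"angular":[0,0,7]},{"xyz":[0,3.3,0],"angular":[0,0,7]}]';python3 yaw.py;python3 -m handwheel '[{"xyz":[0,3.3,0],"angular":[0,0,7]},{"xyz":[0,3.3,0],"angular":[0,0,7]},{"xyz":[0,3.3,0],"angular":[0,0,7]},{"xyz":[0,3.3,0],"angular":[0,0,7]},{"xyz":[0,3.3,0],"angular":[0,0,7]}]';python3 yaw.py
```

```text
time: 14.7
position: [0.497, 0.0156, 0.103]
tool_rot: [-0.23, 1.581, 0.225]
ft_force: [0.9, 1.0, -4.5]
grip_width: 0.132
t 14.70 pos [0.497  0.0156 0.103 ] jaw yaw deg 16.57 down [-0.0218 -0.006  -0.9997] F [ 0.9  1.  -4.5] grip cm 1.15
level by [ 0.35 -1.25  0.  ] q [ 0.42  0.11 -0.53  1.89  0.06  1.18  0.15]
time: 15.12
position: [0.4868, 0.1979, 0.0992]
tool_rot: [-0.723, 1.479, 0.712]
ft_force: [1.7, 0.0, -5.2]
grip_width: 0.13
t 15.12 pos [0.4868 0.1979 0.0992] jaw yaw deg 52.49 down [-0.0226 -0.0188 -0.9996] F [ 1.7  0.  -5.2] grip cm 1.13
level by [ 1.08 -1.29  0.  ] q [ 0.21  0.21 -0.72  1.82  0.15  1.2   0.35]
```

```bash
python3 -m handwheel '[{"xyz":[0,3.3,0],"angular":[0.3,-0.4,7]},{"xyz":[0,3.3,0],"angular":[0.3,-0.4,7]},{"xyz":[0,3.3,0],"angular":[0.3,-0.4,7]},{"xyz":[0,3,0],"angular":[0,0,7]},{"xyz":[0,2,0],"angular":[0,0,7]}]';python3 yaw.py
```

```text
time: 15.53
position: [0.4718, 0.3664, 0.096]
tool_rot: [-1.19, 1.229, 1.19]
ft_force: [-0.3, 0.8, -5.1]
grip_width: 0.129
t 15.53 pos [0.4718 0.3664 0.096 ] jaw yaw deg 88.41 down [-0.0048 -0.0051 -1.    ] F [-0.3  0.8 -5.1] grip cm 1.12
level by [ 0.29 -0.28  0.  ] q [-0.01  0.4  -0.86  1.67  0.32  1.23  0.6 ]
```

```bash
python3 -m handwheel '[{"xyz":[0.6,-0.3,-2],"angular":[0.3,-0.3,1]},{"xyz":[0.6,-0.3,-2.5],"angular":[0,0,0.5]},{"xyz":[0,0,-2.5],"angular":[0,0,0]},{"xyz":[0,0,-1],"angular":[0,0,0]},{"xyz":[0,0,0],"angular":[0,0,0]}]';python3 yaw.py
```

```text
time: 15.95
position: [0.468, 0.379, 0.0122]
tool_rot: [-1.227, 1.188, 1.252]
ft_force: [-0.8, -0.3, -5.1]
grip_width: 0.134
t 15.95 pos [0.468  0.379  0.0122] jaw yaw deg 92.36 down [-0.0097  0.0106 -0.9999] F [-0.8 -0.3 -5.1] grip cm 1.16
level by [-0.61 -0.56 -0.  ] q [-0.05  0.5  -0.83  1.74  0.4   1.08  0.6 ]
```

```bash
python3 -m handwheel '[{"xyz":[0.9,-1,0],"angular":[-0.6,-0.6,-2]},{"xyz":[0.9,-1,0],"angular":[0,0,-0.3]},{"xyz":[0,0,-0.5],"angular":[0,0,0]},{"xyz":[0,0,0],"angular":[0,0,0]}]';python3 yaw.py
```

```text
time: 16.28
position: [0.4862, 0.3585, 0.009]
tool_rot: [-1.211, 1.208, 1.208]
ft_force: [-0.5, -0.6, -5.5]
grip_width: 0.133
t 16.28 pos [0.4862 0.3585 0.009 ] jaw yaw deg 90.06 down [ 2.1e-03 -7.0e-04 -1.0e+00] F [-0.5 -0.6 -5.5] grip cm 1.15
level by [0.04 0.12 0.  ] q [-0.03  0.5  -0.81  1.74  0.41  1.08  0.6 ]
```

```bash
python3 -m handwheel '[{"xyz":[0,0,-0.7],"angular":[0,0.1,0]},{"xyz":[0,0,-0.4],"angular":[0,0,0]},{"xyz":[0,0,0],"angular":[0,0,0]}]';python3 yaw.py;python3 -m handwheel '[{"xyz":[0,0,-0.3],"angular":[0,0,0]},{"xyz":[0,0,0],"angular":[0,0,0]}]';python3 yaw.py
```

```text
time: 16.53
position: [0.4894, 0.358, -0.0004]
tool_rot: [-1.209, 1.206, 1.204]
ft_force: [-0.6, 0.1, -5.7]
grip_width: 0.135
t 16.53 pos [ 4.894e-01  3.580e-01 -4.000e-04] jaw yaw deg 89.85 down [ 4.9e-03  9.0e-04 -1.0e+00] F [-0.6  0.1 -5.7] grip cm 1.18
level by [-0.05  0.28  0.  ] q [-0.04  0.51 -0.8   1.74  0.42  1.06  0.59]
time: 16.7
position: [0.4894, 0.3581, -0.0036]
tool_rot: [-1.209, 1.206, 1.204]
ft_force: [0.1, 0.2, -5.9]
grip_width: 0.13
t 16.70 pos [ 0.4894  0.3581 -0.0036] jaw yaw deg 89.85 down [ 0.0048  0.0011 -1.    ] F [ 0.1  0.2 -5.9] grip cm 1.13
level by [-0.07  0.28  0.  ] q [-0.04  0.52 -0.8   1.74  0.42  1.06  0.59]
```

```bash
python3 -m handwheel '[{"xyz":[0,0,-0.2],"angular":[0,0.2,0]},{"xyz":[0,0,0],"angular":[0,0,0]}]';python3 yaw.py;python3 -m handwheel '[{"xyz":[0,0,-0.2],"angular":[0,0,0]},{"xyz":[0,0,0],"angular":[0,0,0]}]';python3 yaw.py
```

```text
time: 16.87
position: [0.4894, 0.3589, -0.0053]
tool_rot: [-1.207, 1.207, 1.208]
ft_force: [-0.2, -0.0, -5.9]
grip_width: 0.125
t 16.87 pos [ 0.4894  0.3589 -0.0053] jaw yaw deg 89.90 down [ 0.0017  0.002  -1.    ] F [-0.2 -0.  -5.9] grip cm 1.09
level by [-0.12  0.1   0.  ] q [-0.04  0.52 -0.8   1.74  0.42  1.06  0.59]
time: 17.03
position: [0.4896, 0.3594, -0.0049]
tool_rot: [-1.208, 1.207, 1.207]
ft_force: [1.2, -0.2, -4.8]
grip_width: 0.128
t 17.03 pos [ 0.4896  0.3594 -0.0049] jaw yaw deg 89.91 down [ 0.0025  0.0011 -1.    ] F [ 1.2 -0.2 -4.8] grip cm 1.12
level by [-0.06  0.14  0.  ] q [-0.04  0.52 -0.8   1.74  0.42  1.06  0.59]
```

```bash
python3 -m handwheel '[{"xyz":[0,0,-0.2],"angular":[0,0,0]},{"xyz":[0,0,0],"angular":[0,0,0]}]';python3 yaw.py;python3 -m handwheel '[{"xyz":[0,0,-0.1],"angular":[0,0,0]},{"xyz":[0,0,0],"angular":[0,0,0]}]';python3 yaw.py
```

```text
time: 17.2
position: [0.4901, 0.3601, -0.0052]
tool_rot: [-1.209, 1.206, 1.206]
ft_force: [0.3, -0.0, -4.1]
grip_width: 0.13
t 17.20 pos [ 0.4901  0.3601 -0.0052] jaw yaw deg 89.93 down [ 0.004   0.0014 -1.    ] F [ 0.3 -0.  -4.1] grip cm 1.13
level by [-0.08  0.23  0.  ] q [-0.04  0.52 -0.8   1.74  0.42  1.06  0.58]
time: 17.37
position: [0.4903, 0.3603, -0.0054]
tool_rot: [-1.21, 1.205, 1.206]
ft_force: [-1.0, -0.2, -4.5]
grip_width: 0.13
t 17.37 pos [ 0.4903  0.3603 -0.0054] jaw yaw deg 89.94 down [ 0.0047  0.0012 -1.    ] F [-1.  -0.2 -4.5] grip cm 1.13
level by [-0.07  0.27  0.  ] q [-0.04  0.52 -0.8   1.74  0.42  1.05  0.58]
```

```bash
python3 -m handwheel '[{"xyz":[0,0,0],"angular":[0,0,0]},{"xyz":[0,0,0],"angular":[0,0,0]},{"xyz":[0,0,0],"angular":[0,0,0]},{"xyz":[0,0,0],"angular":[0,0,0]}]' 4 20;python3 yaw.py;python3 -m handwheel '[{"xyz":[0,0,1],"angular":[0,0,0]},{"xyz":[0,0,3],"angular":[0,0,0]},{"xyz":[0,-1,3],"angular":[0,0,-7]},{"xyz":[0,-3,3],"angular":[0,0,-7]},{"xyz":[0,-3,2],"angular":[0,0,-7]}]';python3 -m handwheel '[{"xyz":[0,-3,0],"angular":[0,0,-7]},{"xyz":[0,-3,0],"angular":[0,0,-7]},{"xyz":[0,-3,0],"angular":[0,0,-7]},{"xyz":[0,-3,0],"angular":[0,0,-7]},{"xyz":[0,-3,0],"angular":[0,0,-7]}]';python3 yaw.py
```

```text
time: 17.7
position: [0.4919, 0.3621, -0.0046]
tool_rot: [-1.209, 1.2, 1.205]
ft_force: [0.3, 0.7, -0.2]
grip_width: 0.345
t 17.70 pos [ 0.4919  0.3621 -0.0046] jaw yaw deg 89.95 down [ 0.0079  0.0048 -1.    ] F [ 0.3  0.7 -0.2] grip cm 3.00
level by [-0.27  0.45  0.  ] q [-0.04  0.52 -0.8   1.74  0.42  1.05  0.58]
time: 18.12
position: [0.4853, 0.297, 0.1168]
tool_rot: [-0.926, 1.356, 0.941]
ft_force: [0.3, -0.4, 0.4]
grip_width: 0.459
time: 18.53
position: [0.4893, 0.1469, 0.1296]
tool_rot: [-0.448, 1.496, 0.451]
ft_force: [1.6, -0.2, -0.5]
grip_width: 0.461
t 18.53 pos [0.4893 0.1469 0.1296] jaw yaw deg 33.03 down [ 0.0255  0.0093 -0.9996] F [ 1.6 -0.2 -0.5] grip cm 4.01
level by [-0.53  1.46  0.  ] q [ 0.31  0.08 -0.67  1.87  0.05  1.18  0.19]
```

```bash
python3 -m handwheel '[{"xyz":[0.3,-2,2],"angular":[-0.2,0.5,-7]},{"xyz":[0.3,-2,2],"angular":[-0.2,0.5,-7]},{"xyz":[0.3,-2,2],"angular":[-0.2,0.5,-7]},{"xyz":[0,0,0],"angular":[0,0,-7]},{"xyz":[0,0,0],"angular":[0,0,-7]}]' 8.7;python3 -m handwheel '[{"xyz":[0,0,0],"angular":[0,0,-6]},{"xyz":[0,0,0],"angular":[0,0,0]}]';python3 yaw.py
python3 - <<'E'
from h import *
w=get_image("wrist");cv2.imwrite("pics/w8.png",w["pixels"]);a=get_image("scene");cv2.imwrite("pics/a8.png",a["pixels"])
E
```

```text
time: 18.95
position: [0.4978, 0.0754, 0.1965]
tool_rot: [0.031, 1.569, -0.046]
ft_force: [0.2, 0.9, -0.2]
grip_width: 0.755
time: 19.12
position: [0.4992, 0.0749, 0.1995]
tool_rot: [0.121, 1.561, -0.136]
ft_force: [-0.0, 1.2, 0.7]
grip_width: 0.903
t 19.12 pos [0.4992 0.0749 0.1995] jaw yaw deg -9.40 down [ 0.0052 -0.0098 -0.9999] F [-0.   1.2  0.7] grip cm 7.86
level by [0.56 0.3  0.  ] q [ 0.37  0.03 -0.59  1.77  0.03  1.35 -0.39]
```

View pics/w8.png

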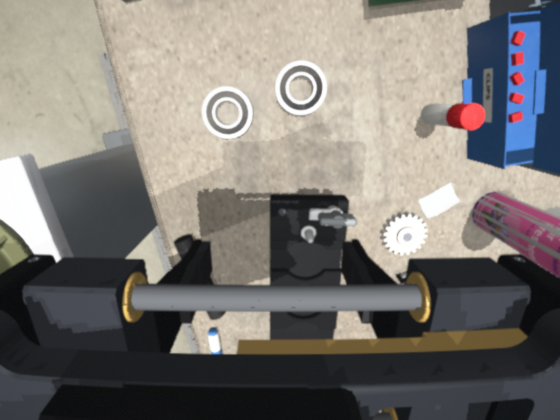

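View pics/a8.png

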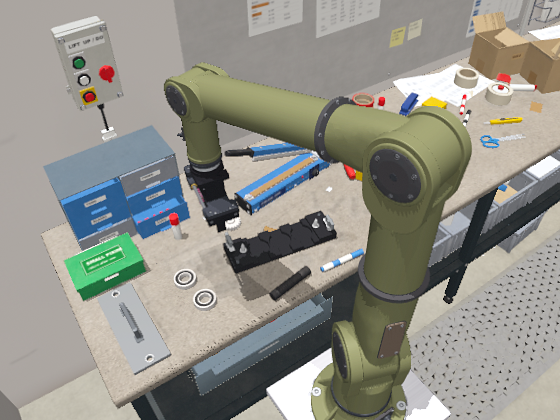

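The cover lies on the left of the bench (scene 132,330) and the tray is open. In the wrist view the bearings are at (301,88) and (227,112).

```bash
cat > bear.py <<'E'
from h import *
def bear(w,thr=150,sat=45,zt=.016):
    hsv=cv2.cvtColor(w["pixels"],cv2.COLOR_BGR2HSV); g=hsv[...,2]
    # dark seal ring (annulus) between the bright rings
    m=((g<90)).astype(np.uint8); m[240:]=0
    cs,h=cv2.findContours(m,cv2.RETR_CCOMP,cv2.CHAIN_APPROX_NONE); out=[]
    for i,c in enumerate(cs):
        if h[0][i][3]!=-1 or len(c)<30: continue
        if h[0][i][2]==-1: continue
        e=cv2.fitEllipse(c)
        if max(e[1])/min(e[1])<1.3 and abs(cv2.contourArea(c)/(np.pi*e[1][0]*e[1][1]/4)-1)<.12:
            p=onz(w,*e[0],zt); out.append((np.round(e[0],1),np.round(e[1],1),np.round(p,4)))
    return out
if __name__=="__main__":
    for o in bear(get_image("wrist")): print(o)
E
python3 bear.py; python3 - <<'E'
from h import *
w=get_image("wrist")
print(onz(w,301,88,.016),onz(w,227,112,.016))
E
```

```text
(array([105.2, 202.7]), array([ 84.5, 100. ]), array([0.2647, 0.0767, 0.016 ]))
[0.54535395 0.1769886  0.016     ] [0.45258761 0.1639099  0.016     ]
```

```bash
python3 -m handwheel '[{"xyz":[1,2.2,-2],"angular":[0.3,0.3,-7]},{"xyz":[1,2.2,-2],"angular":[0.3,0,-7]},{"xyz":[1,2.2,-2],"angular":[0,0,-7]},{"xyz":[1,2.2,-2],"angular":[0,0,-7]},{"xyz":[1,2,-2],"angular":[0,0,-7]}]' 8.7;python3 -m handwheel '[{"xyz":[0,0.5,-1],"angular":[0,0,-6]},{"xyz":[0,0,0],"angular":[0,0,0]}]';python3 yaw.py
python3 - <<'E'
from h import *
w=get_image("wrist");cv2.imwrite("pics/w9.png",w["pixels"])
E
```

```text
time: 19.73
position: [0.553, 0.1813, 0.1004]
tool_rot: [0.608, 1.476, -0.613]
ft_force: [0.5, -0.4, -0.4]
grip_width: 1.002
time: 19.9
position: [0.5499, 0.1922, 0.0846]
tool_rot: [0.687, 1.46, -0.694]
ft_force: [-0.8, -0.2, -0.8]
grip_width: 1.001
t 19.90 pos [0.5499 0.1922 0.0846] jaw yaw deg -50.69 down [-0.0035 -0.0032 -1.    ] F [-0.8 -0.2 -0.8] grip cm 8.71
level by [ 0.18 -0.2   0.  ] q [ 0.12  0.31 -0.59  1.73  0.19  1.17 -1.41]
```

View pics/w9.png

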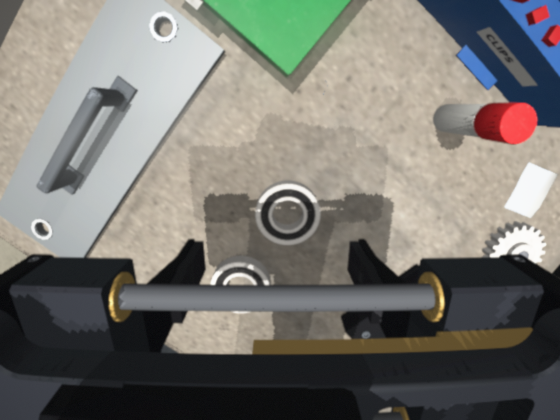

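```bash
python3 - <<'E'
from h import *
w=get_image("wrist")
p=onz(w,288,213,.016);print(p,onz(w,288+31,213,.016)-p,"b2",onz(w,241,284,.016))
print("hole+handle", onz(w,164,26,.01),onz(w,41,229,.01))
E
```

```text
[0.54896995 0.17791576 0.016     ] [ 0.0186156  -0.02264038  0.        ] b2 [0.45896877 0.16517577 0.016     ]
hole+handle [0.60765377 0.36059399 0.01      ] [0.37262534 0.36068935 0.01      ]
```

```bash
python3 -m handwheel '[{"xyz":[0,-0.7,-3],"angular":[0.2,-0.2,0]},{"xyz":[0,-0.7,-3],"angular":[0,0,0]},{"xyz":[0,0,-1.5],"angular":[0,0,0]},{"xyz":[0,0,0],"angular":[0,0,0]}]';python3 yaw.py
```

```text
time: 20.33
position: [0.5561, 0.1739, 0.0167]
tool_rot: [0.683, 1.448, -0.672]
ft_force: [-0.5, -0.2, 0.6]
grip_width: 1.0
t 20.33 pos [0.5561 0.1739 0.0167] jaw yaw deg -49.82 down [ 1.560e-02  1.000e-04 -9.999e-01] F [-0.5 -0.2  0.6] grip cm 8.70
level by [-0.01  0.89  0.  ] q [ 0.13  0.37 -0.57  1.81  0.24  1.02 -1.4 ]
```

```bash
python3 -m handwheel '[{"xyz":[-0.7,0.4,-1.5],"angular":[0,0.9,0]},{"xyz":[0,0,-1],"angular":[0,0,0]},{"xyz":[0,0,0],"angular":[0,0,0]}]';python3 yaw.py
```

```text
time: 20.58
position: [0.5516, 0.1761, -0.0062]
tool_rot: [0.679, 1.458, -0.676]
ft_force: [-0.7, 0.6, 0.2]
grip_width: 0.998
t 20.58 pos [ 0.5516  0.1761 -0.0062] jaw yaw deg -49.75 down [ 4.4e-03 -2.0e-04 -1.0e+00] F [-0.7  0.6  0.2] grip cm 8.68
level by [0.01 0.25 0.  ] q [ 0.12  0.4  -0.56  1.82  0.25  0.99 -1.42]
```

```bash
python3 -m handwheel '[{"xyz":[-0.2,0.2,-1.2],"angular":[0,0.2,0]},{"xyz":[0,0,-0.5],"angular":[0,0,0]},{"xyz":[0,0,0],"angular":[0,0,0]}]';python3 yaw.py;python3 -m handwheel '[{"xyz":[0,0,-0.3],"angular":[0,0,0]},{"xyz":[0,0,0],"angular":[0,0,0]}]';python3 yaw.py
```

```text
time: 20.83
position: [0.551, 0.1791, -0.0228]
tool_rot: [0.678, 1.459, -0.675]
ft_force: [-0.8, -0.3, -0.3]
grip_width: 1.0
t 20.83 pos [ 0.551   0.1791 -0.0228] jaw yaw deg -49.66 down [ 3.9e-03  7.0e-04 -1.0e+00] F [-0.8 -0.3 -0.3] grip cm 8.70
level by [-0.04  0.22  0.  ] q [ 0.11  0.42 -0.56  1.83  0.27  0.96 -1.43]
time: 21.0
position: [0.5511, 0.1796, -0.0259]
tool_rot: [0.678, 1.46, -0.674]
ft_force: [-0.3, 0.2, 0.3]
grip_width: 1.005
t 21.00 pos [ 0.5511  0.1796 -0.0259] jaw yaw deg -49.61 down [ 4.e-03  9.e-04 -1.e+00] F [-0.3  0.2  0.3] grip cm 8.75
level by [-0.05  0.23  0.  ] q [ 0.11  0.42 -0.56  1.83  0.27  0.96 -1.43]
```

```bash
python3 -m handwheel '[{"xyz":[-0.15,-0.1,-0.2],"angular":[0,0.2,0]},{"xyz":[0,0,0],"angular":[0,0,0]},{"xyz":[0,0,0],"angular":[0,0,0]},{"xyz":[0,0,0],"angular":[0,0,0]},{"xyz":[0,0,0],"angular":[0,0,0]}]' 5.5 40;python3 yaw.py
```

```text
time: 21.42
position: [0.5503, 0.1789, -0.0272]
tool_rot: [0.677, 1.462, -0.674]
ft_force: [-1.7, 1.1, -0.9]
grip_width: 0.709
t 21.42 pos [ 0.5503  0.1789 -0.0272] jaw yaw deg -49.59 down [ 0.0019  0.0013 -1.    ] F [-1.7  1.1 -0.9] grip cm 6.17
level by [-0.08  0.11  0.  ] q [ 0.11  0.43 -0.56  1.83  0.27  0.96 -1.43]
```

```bash
python3 -m handwheel '[{"xyz":[0,0,1],"angular":[0,0,0]},{"xyz":[0,0,2.5],"angular":[0,0,0]},{"xyz":[0,-1,3.5],"angular":[0,0,0]},{"xyz":[0,-2.5,2.5],"angular":[0,0,4]},{"xyz":[0,-3.2,0.5],"angular":[0,0,6]}]';python3 yaw.py; python3 -m handwheel '[{"xyz":[-0.3,-3.2,0],"angular":[0,0,6]},{"xyz":[-0.3,-3.2,0],"angular":[0,0,6]},{"xyz":[-0.3,-3.2,0],"angular":[0,0,6]},{"xyz":[-0.3,-2.5,0],"angular":[0,0,6]},{"xyz":[-0.3,-2,0],"angular":[0,0,4]}]';python3 yaw.py
```

```text
time: 21.83
position: [0.5444, 0.1191, 0.0754]
tool_rot: [0.528, 1.513, -0.526]
ft_force: [1.7, 0.6, -1.1]
grip_width: 0.699
t 21.83 pos [0.5444 0.1191 0.0754] jaw yaw deg -38.54 down [-0.0064  0.0031 -1.    ] F [ 1.7  0.6 -1.1] grip cm 6.08
level by [-0.18 -0.37 -0.  ] q [ 0.27  0.27 -0.61  1.8   0.16  1.14 -1.06]
time: 22.25
position: [0.5312, -0.0282, 0.0835]
tool_rot: [0.122, 1.564, -0.121]
ft_force: [0.5, 0.5, -2.3]
grip_width: 0.698
t 22.25 pos [ 0.5312 -0.0282  0.0835] jaw yaw deg -8.86 down [ 3.e-03  7.e-04 -1.e+00] F [ 0.5  0.5 -2.3] grip cm 6.07
level by [-0.04  0.17  0.  ] q [ 0.54  0.19 -0.59  1.86  0.12  1.13 -0.24]
```

```bash
python3 -m handwheel '[{"xyz":[-0.5,-1.4,-1],"angular":[0,0.1,-0.9]},{"xyz":[-0.4,-1,-2],"angular":[0,0,0]},{"xyz":[0,0,0],"angular":[0,0,0]}]';python3 yaw.py
python3 - <<'E'
from h import *
w=get_image("wrist");cv2.imwrite("pics/w10.png",w["pixels"]);a=get_image("scene");crop(a,190,170,180,135,4,"pics/a10.png");b=get_image("side");crop(b,190,160,190,140,4,"pics/b10.png")
E
```

```text
time: 22.5
position: [0.521, -0.0604, 0.0539]
tool_rot: [0.142, 1.563, -0.146]
ft_force: [-1.9, 0.9, -2.8]
grip_width: 0.698
t 22.50 pos [ 0.521  -0.0604  0.0539] jaw yaw deg -10.52 down [ 0.0031 -0.0032 -1.    ] F [-1.9  0.9 -2.8] grip cm 6.07
level by [0.18 0.18 0.  ] q [ 0.58  0.2  -0.56  1.9   0.13  1.06 -0.22]
```

View pics/w10.png

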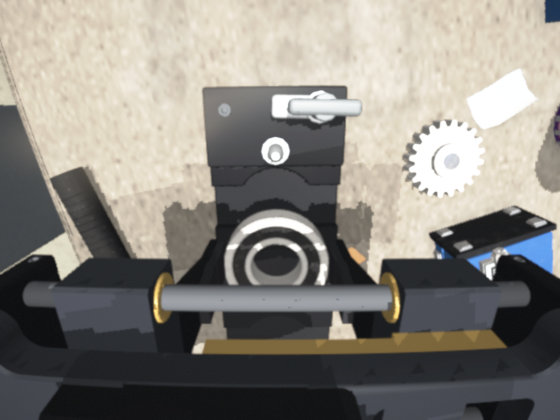

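View pics/a10.png

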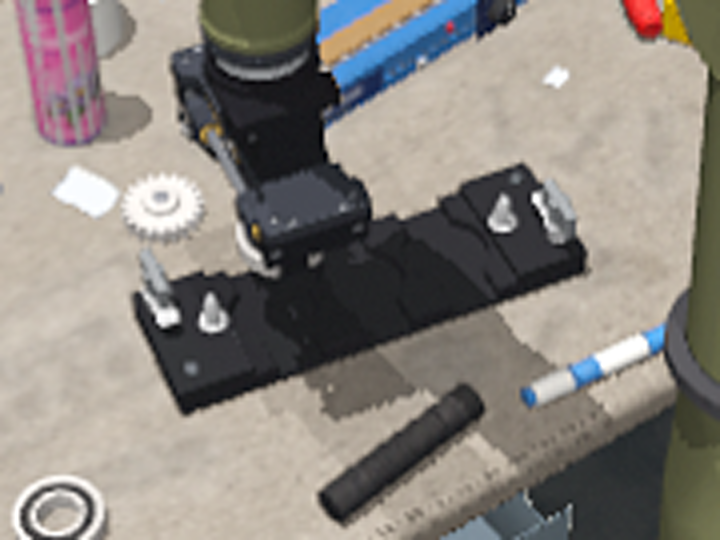

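View pics/b10.png

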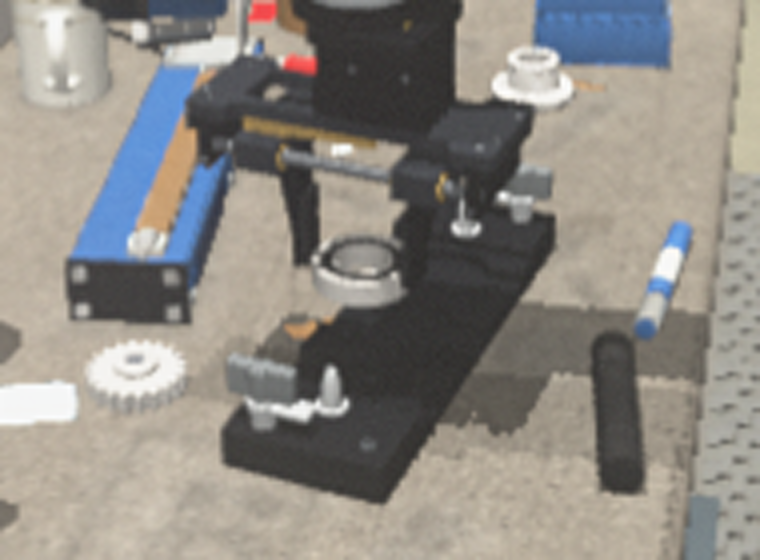

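```bash
python3 - <<'E'
from h import *
w=get_image("wrist");crop(w,200,80,160,190,4,"pics/w10c.png")
P=np.array(get_state()["position"])
print("pin",onz(w,276,155,.054))
print("b ctr pred px",proj(w,[P[0],P[1],.0971]),proj(w,[P[0],P[1],.0811]))
E
```

```text
pin [ 0.53428653 -0.00142259  0.054     ]
b ctr pred px [[278.90983668 259.25652502]] [[278.43044433 247.31576444]]
```

View pics/w10c.png

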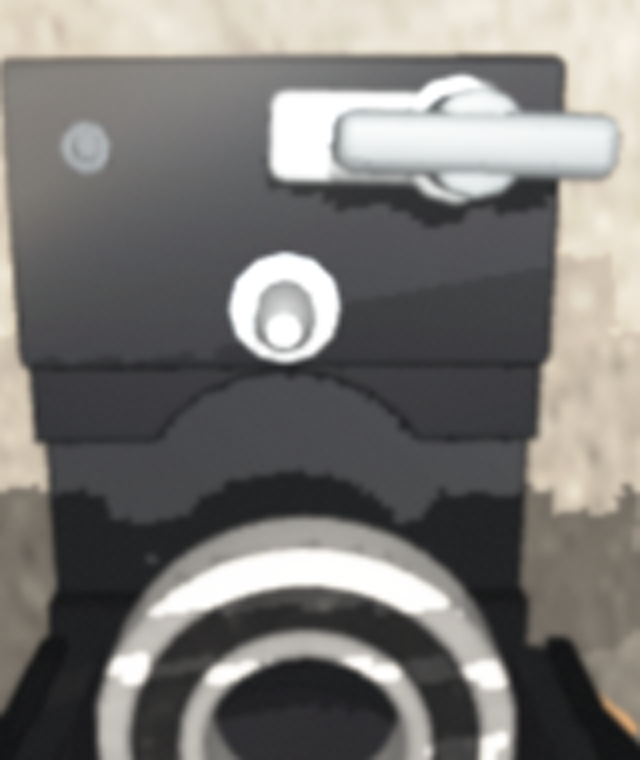

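```bash
python3 - <<'E'
from h import *
w=get_image("wrist")
P=np.array(get_state()["position"]);d=np.array([.1702,.9854,0]);ex=np.array([.9854,-.1702,0])
pin=onz(w,271.3,163,.054);print("pin",pin,"-> ctr",pin-.117*d)
l=onz(w,201.3,95,.028);r=onz(w,340.8,95,.028);print(l,r,np.linalg.norm(l-r),"ctr",(l+r)/2-.163*d, np.degrees(np.arctan2(*(r-l)[[1,0]])))
print("bearing", onz(w,276.8,209,.0811)-.031*d, onz(w,276.8,216.8,.0971)-.031*d, "TCP",P)
for z in (.0811,.0971): print(np.linalg.norm(onz(w,225,259,z)-onz(w,329,259,z)))
E
```

```text
pin [ 0.53062268 -0.00578518  0.054     ] -> ctr [ 0.51070928 -0.12107698  0.054     ]
[0.48905334 0.04757896 0.028     ] [0.58813205 0.02977135 0.028     ] 0.10066629420240711 ctr [ 0.5108501  -0.12194504  0.028     ] -10.189097552051923
bearing [ 0.5244789  -0.06027847  0.0811    ] [ 0.52440145 -0.05949323  0.0971    ] TCP [ 0.52596781 -0.05564553  0.05820591]
0.06775287330716902
0.06153400221518593
```

```bash
python3 -m handwheel '[{"xyz":[0,0,0],"angular":[0.1,0.1,0.4]},{"xyz":[0,0,0],"angular":[0,0,0]}]';python3 yaw.py
```

```text
time: 22.92
position: [0.5273, -0.053, 0.0595]
tool_rot: [0.13, 1.555, -0.128]
ft_force: [0.4, -0.4, -1.6]
grip_width: 0.698
t 22.92 pos [ 0.5273 -0.053   0.0595] jaw yaw deg -9.43 down [ 1.160e-02  4.000e-04 -9.999e-01] F [ 0.4 -0.4 -1.6] grip cm 6.07
level by [-0.03  0.66  0.  ] q [ 0.57  0.2  -0.57  1.89  0.12  1.07 -0.21]
```

```bash
python3 -m handwheel '[{"xyz":[-0.4,0,-1.2],"angular":[0,0.6,-0.4]},{"xyz":[0,0,-1.2],"angular":[0,0,0]},{"xyz":[0,0,-1],"angular":[0,0,0]},{"xyz":[0,0,0],"angular":[0,0,0]}]';python3 yaw.py
```

```text
time: 23.25
position: [0.524, -0.0509, 0.0233]
tool_rot: [0.134, 1.564, -0.133]
ft_force: [-0.2, -0.1, -2.1]
grip_width: 0.702
t 23.25 pos [ 0.524  -0.0509  0.0233] jaw yaw deg -9.71 down [ 2.4e-03  5.0e-04 -1.0e+00] F [-0.2 -0.1 -2.1] grip cm 6.11
level by [-0.03  0.14  0.  ] q [ 0.55  0.25 -0.56  1.93  0.16  1.01 -0.25]
```

```bash
python3 -m handwheel '[{"xyz":[-0.1,-0.17,-1],"angular":[0,0.1,-0.2]},{"xyz":[0,0,-1],"angular":[0,0,0]},{"xyz":[0,0,0],"angular":[0,0,0]}]';python3 yaw.py
```

```text
time: 23.5
position: [0.5217, -0.0525, -0.0003]
tool_rot: [0.137, 1.569, -0.135]
ft_force: [-1.3, 0.2, -2.3]
grip_width: 0.697
t 23.50 pos [ 5.217e-01 -5.250e-02 -3.000e-04] jaw yaw deg -9.93 down [-0.0021  0.0013 -1.    ] F [-1.3  0.2 -2.3] grip cm 6.06
level by [-0.07 -0.12 -0.  ] q [ 0.55  0.28 -0.55  1.94  0.18  0.97 -0.26]
```

```bash
python3 -m handwheel '[{"xyz":[0.13,0,-0.5],"angular":[0,-0.1,0]},{"xyz":[0,0,-0.3],"angular":[0,0,0]},{"xyz":[0,0,0],"angular":[0,0,0]}]';python3 yaw.py;python3 -m handwheel '[{"xyz":[0,0,-0.4],"angular":[0,0,0]},{"xyz":[0,0,0],"angular":[0,0,0]}]';python3 yaw.py
```

```text
time: 23.75
position: [0.5232, -0.0522, -0.0088]
tool_rot: [0.138, 1.567, -0.135]
ft_force: [-2.3, 0.4, 5.0]
grip_width: 0.695
t 23.75 pos [ 0.5232 -0.0522 -0.0088] jaw yaw deg -9.95 down [-8.0e-04  1.9e-03 -1.0e+00] F [-2.3  0.4  5. ] grip cm 6.05
level by [-0.11 -0.05 -0.  ] q [ 0.54  0.3  -0.55  1.95  0.19  0.95 -0.27]
time: 23.92
position: [0.5242, -0.0514, -0.0109]
tool_rot: [0.137, 1.566, -0.135]
ft_force: [-1.7, -0.8, 1.0]
grip_width: 0.696
t 23.92 pos [ 0.5242 -0.0514 -0.0109] jaw yaw deg -9.93 down [ 3.0e-04  1.7e-03 -1.0e+00] F [-1.7 -0.8  1. ] grip cm 6.05
level by [-0.1   0.02  0.  ] q [ 0.54  0.3  -0.55  1.95  0.19  0.94 -0.28]
```

```bash
python3 -m handwheel '[{"xyz":[0,0,-0.3],"angular":[0,0,0]},{"xyz":[0,0,0],"angular":[0,0,0]}]';python3 yaw.py;python3 -m handwheel '[{"xyz":[0,0,-0.3],"angular":[0,0,0]},{"xyz":[0,0,0],"angular":[0,0,0]}]';python3 yaw.py
```

```text
time: 24.08
position: [0.5257, -0.0509, -0.0116]
tool_rot: [0.137, 1.564, -0.135]
ft_force: [-2.6, -0.5, 1.7]
grip_width: 0.698
t 24.08 pos [ 0.5257 -0.0509 -0.0116] jaw yaw deg -9.91 down [ 0.0027  0.0011 -1.    ] F [-2.6 -0.5  1.7] grip cm 6.07
level by [-0.06  0.15  0.  ] q [ 0.54  0.3  -0.55  1.95  0.19  0.94 -0.28]
time: 24.25
position: [0.527, -0.0507, -0.0117]
tool_rot: [0.136, 1.562, -0.135]
ft_force: [-0.9, -0.5, 2.7]
grip_width: 0.695
t 24.25 pos [ 0.527  -0.0507 -0.0117] jaw yaw deg -9.90 down [ 4.7e-03 -2.0e-04 -1.0e+00] F [-0.9 -0.5  2.7] grip cm 6.04
level by [0.01 0.27 0.  ] q [ 0.54  0.3  -0.55  1.95  0.19  0.94 -0.28]
```

```bash
python3 -m handwheel '[{"xyz":[-0.2,-0.1,0.7],"angular":[0,0.2,0]},{"xyz":[-0.1,0,0.3],"angular":[0,0,0]},{"xyz":[0,0,0],"angular":[0,0,0]}]';python3 yaw.py
python3 - <<'E'
from h import *
w=get_image("wrist");crop(w,180,60,200,220,3,"pics/w11.png");b=get_image("side");crop(b,220,180,120,110,6,"pics/b11.png")
print(get_state()["position"],w["cam_to_world"][:3,3])
np.savez("w11.npz",**{k:np.array(v) for k,v in w.items()})
E
```

```text
time: 24.5
position: [0.5247, -0.0522, -0.0005]
tool_rot: [0.135, 1.563, -0.136]
ft_force: [-0.1, 0.8, -1.2]
grip_width: 0.695
t 24.50 pos [ 5.247e-01 -5.220e-02 -5.000e-04] jaw yaw deg -9.90 down [ 3.2e-03 -8.0e-04 -1.0e+00] F [-0.1  0.8 -1.2] grip cm 6.05
level by [0.05 0.18 0.  ] q [ 0.54  0.28 -0.55  1.94  0.18  0.96 -0.27]
[ 0.5246608  -0.05226708 -0.00093599] [0.53805014 0.03174948 0.19683898]
```

View pics/w11.png

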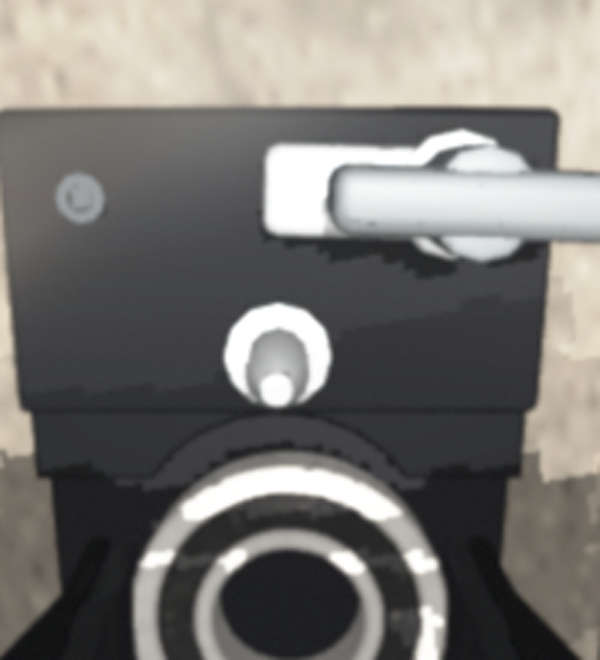

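View pics/b11.png

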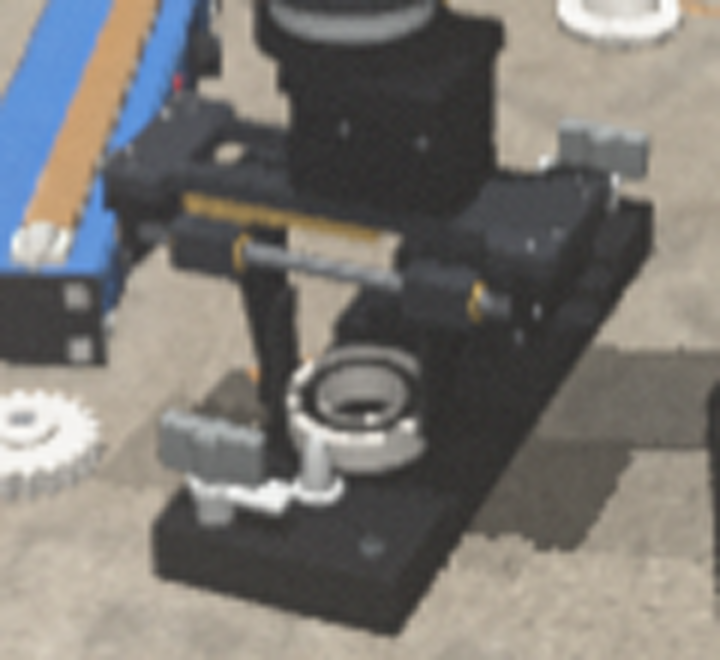

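```bash
python3 - <<'E'
from h import *
w=dict(np.load("w11.npz"))
d=np.array([.1736,.9848,0])
pin=onz(w,272,189.3,.054);print("pin",pin,"ctr",pin-.117*d)
l=onz(w,180.3,97.3,.028);r=onz(w,365.7,97.3,.028);print(np.linalg.norm(l-r),"ctr",(l+r)/2-.163*d)
for z in (.036,.0423,.048,.054): print(z,"ctr",onz(w,276.8,210.7,z)-.031*d,"width",np.linalg.norm(onz(w,224.3,262,z)-onz(w,329.3,262,z)))
# pocket rim arc (z=.020) edge in relief? step edge at tray y=105 (z .028)
print("step edge",onz(w,180+280/3,60+409/3,.028)-.105*d)
print("arc top of pocket (z .02)", onz(w,180+283/3,60+412/3,.02)-(.070+.0325)*d)
E
```

```text
pin [ 0.52994291 -0.00530256  0.054     ] ctr [ 0.50963171 -0.12052416  0.054     ]
0.09978808779746513 ctr [ 0.50980115 -0.12218504  0.028     ]
0.036 ctr [ 0.52399393 -0.05332413  0.036     ] width 0.06335230053512815
0.0423 ctr [ 0.52433371 -0.05118764  0.0423    ] width 0.0608708157060306
0.048 ctr [ 0.52464113 -0.04925461  0.048     ] width 0.05862566276541848
0.054 ctr [ 0.52496473 -0.04721985  0.054     ] width 0.05626234388056364
step edge [ 0.51025254 -0.1197836   0.028     ]
arc top of pocket (z .02) [ 0.51072588 -0.12033959  0.02      ]
```

```bash
python3 -m handwheel '[{"xyz":[-0.22,0,-0.3],"angular":[0,0.2,0]},{"xyz":[0,0,0],"angular":[0,0,0]},{"xyz":[0,0,0],"angular":[0,0,0]}]';python3 yaw.py
```

```text
time: 24.85
position: [0.5217, -0.0525, -0.005]
tool_rot: [0.136, 1.568, -0.137]
ft_force: [-0.4, 0.3, -1.0]
grip_width: 0.691
t 24.85 pos [ 0.5217 -0.0525 -0.005 ] jaw yaw deg -9.93 down [-1.9e-03 -4.0e-04 -1.0e+00] F [-0.4  0.3 -1. ] grip cm 6.02
level by [ 0.02 -0.11  0.  ] q [ 0.54  0.29 -0.55  1.95  0.18  0.96 -0.27]
```

```bash
python3 -m handwheel '[{"xyz":[0.05,0.05,-0.4],"angular":[0,-0.1,0]},{"xyz":[0,0,0],"angular":[0,0,0]}]';python3 yaw.py;python3 -m handwheel '[{"xyz":[0,0,-0.4],"angular":[0,0,0]},{"xyz":[0,0,0],"angular":[0,0,0]}]';python3 yaw.py
```

```text
time: 25.02
position: [0.5219, -0.0519, -0.0098]
tool_rot: [0.136, 1.567, -0.136]
ft_force: [-0.3, 0.4, -1.7]
grip_width: 0.699
t 25.02 pos [ 0.5219 -0.0519 -0.0098] jaw yaw deg -9.94 down [-5.e-04 -2.e-04 -1.e+00] F [-0.3  0.4 -1.7] grip cm 6.08
level by [ 0.01 -0.03  0.  ] q [ 0.54  0.29 -0.55  1.95  0.19  0.95 -0.28]
time: 25.18
position: [0.5234, -0.0512, -0.0122]
tool_rot: [0.136, 1.565, -0.136]
ft_force: [-2.4, 0.4, 2.1]
grip_width: 0.697
t 25.18 pos [ 0.5234 -0.0512 -0.0122] jaw yaw deg -9.93 down [ 1.3e-03 -1.0e-04 -1.0e+00] F [-2.4  0.4  2.1] grip cm 6.06
level by [0.   0.08 0.  ] q [ 0.54  0.3  -0.55  1.95  0.19  0.94 -0.28]
```

```bash
python3 -m handwheel '[{"xyz":[-0.25,0,-0.2],"angular":[0,0,0]},{"xyz":[0,0,0],"angular":[0,0,0]}]';python3 yaw.py;python3 -m handwheel '[{"xyz":[-0.15,-0.15,-0.2],"angular":[0,0,0]},{"xyz":[0,0,0],"angular":[0,0,0]}]';python3 yaw.py
```

```text
time: 25.35
position: [0.5238, -0.0506, -0.0123]
tool_rot: [0.135, 1.56, -0.135]
ft_force: [-3.8, 0.3, 2.5]
grip_width: 0.698
t 25.35 pos [ 0.5238 -0.0506 -0.0123] jaw yaw deg -9.88 down [ 6.4e-03 -4.0e-04 -1.0e+00] F [-3.8  0.3  2.5] grip cm 6.07
level by [0.02 0.37 0.  ] q [ 0.54  0.3  -0.55  1.96  0.19  0.93 -0.28]
time: 25.52
position: [0.524, -0.0501, -0.0126]
tool_rot: [0.136, 1.557, -0.133]
ft_force: [-2.7, 0.4, 2.3]
grip_width: 0.694
t 25.52 pos [ 0.524  -0.0501 -0.0126] jaw yaw deg -9.81 down [ 0.0096  0.0011 -1.    ] F [-2.7  0.4  2.3] grip cm 6.04
level by [-0.06  0.55  0.  ] q [ 0.54  0.29 -0.55  1.96  0.19  0.93 -0.28]
```

```bash

python3 - <<'E'
from h import *
w=get_image("wrist");crop(w,180,60,200,220,3,"pics/w12.png");b=get_image("side");crop(b,230,200,90,90,7,"pics/b12.png")
print(get_state()["position"])
E
```

```text
[ 0.52409547 -0.0495233  -0.01295047]
```

View pics/w12.png

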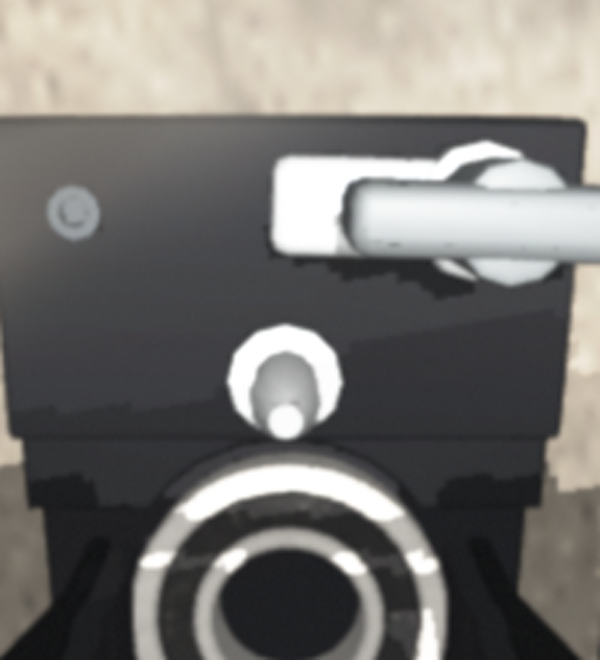

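View pics/b12.png

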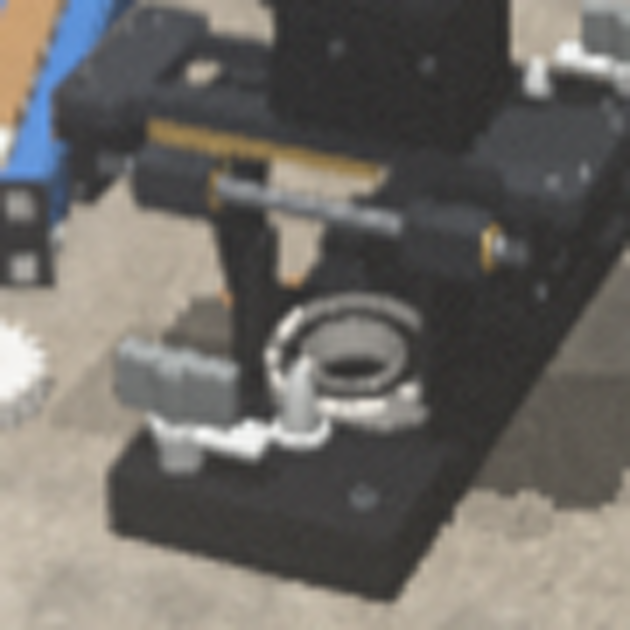

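```bash
python3 - <<'E'
from h import *
w=get_image("wrist")
d=np.array([.1736,.9848,0]);e=np.array([.9848,-.1736,0])
c=np.array([.5105,-.1213,0])
def loc(p): v=p-c; return np.round([v@e*1e3,v@d*1e3],1)
for n,u,v,z in [("pin",285,418,.054),("cornL",0,118,.028),("cornR",583,120,.028),("stepL",15,437,.028),("stepR",558,437,.028),("arcTop z20",285,447,.02),("arcTop z28",285,447,.028),("stepmid",285,438,.028),("relL",30,507,.02),("relR",540,507,.02)]:
    print(n,loc(onz(w,180+u/3,60+v/3,z)))
for z in (.0303,.036): print("bearing",z,loc(onz(w,180+290/3,60+463/3,z)-.031*d),np.linalg.norm(onz(w,180+133/3,262,z)-onz(w,180+448/3,262,z)))
print("TCP",loc(np.array([*get_state()["position"][:2],0])))
E
```

```text
pin [ -1.1 118.4]
cornL [-48.5 162.8]
cornR [ 48.9 162.8]
stepL [-50.6 107.1]
stepR [ 49.4 107. ]
arcTop z20 [ -0.9 102.5]
arcTop z28 [ -1.  105.1]
stepmid [ -1.  106.9]
relL [-51.4  90. ]
relR [49.8 89.8]
bearing 0.0303 [-0.1 71.8] 0.06069115398858065
bearing 0.036 [-0.1 73.8] 0.05845027263014453
TCP [ 0.9 73.1]
```

```bash
python3 -m handwheel '[{"xyz":[-0.1,-0.1,0.4],"angular":[0,0.5,0]},{"xyz":[0,0,0],"angular":[0,0,0]},{"xyz":[0,0,0],"angular":[0,0,0]}]';python3 yaw.py
```

```text
time: 25.92
position: [0.5222, -0.0514, -0.0102]
tool_rot: [0.135, 1.568, -0.133]
ft_force: [0.2, 1.0, -1.8]
grip_width: 0.695
t 25.92 pos [ 0.5222 -0.0514 -0.0102] jaw yaw deg -9.79 down [-0.001   0.0016 -1.    ] F [ 0.2  1.  -1.8] grip cm 6.05
level by [-0.09 -0.06 -0.  ] q [ 0.54  0.3  -0.55  1.95  0.19  0.95 -0.27]
```

```bash
python3 -m handwheel '[{"xyz":[0,0,-0.25],"angular":[0,0,0]},{"xyz":[0,0,0],"angular":[0,0,0]}]';python3 yaw.py;python3 -m handwheel '[{"xyz":[-0.1,0,-0.25],"angular":[0,0,0]},{"xyz":[0,0,0],"angular":[0,0,0]}]';python3 yaw.py
```

```text
time: 26.08
position: [0.5232, -0.0513, -0.012]
tool_rot: [0.137, 1.566, -0.133]
ft_force: [-2.1, 1.7, 3.1]
grip_width: 0.698
t 26.08 pos [ 0.5232 -0.0513 -0.012 ] jaw yaw deg -9.85 down [ 5.e-04  2.e-03 -1.e+00] F [-2.1  1.7  3.1] grip cm 6.07
level by [-0.11  0.03  0.  ] q [ 0.54  0.3  -0.55  1.95  0.19  0.94 -0.27]
time: 26.25
position: [0.5235, -0.0511, -0.0123]
tool_rot: [0.136, 1.565, -0.134]
ft_force: [-2.0, 0.8, 3.1]
grip_width: 0.702
t 26.25 pos [ 0.5235 -0.0511 -0.0123] jaw yaw deg -9.87 down [ 0.0018  0.0014 -1.    ] F [-2.   0.8  3.1] grip cm 6.11
level by [-0.08  0.1   0.  ] q [ 0.54  0.3  -0.55  1.95  0.19  0.94 -0.28]
```

```bash
python3 -m handwheel '[{"xyz":[-0.1,-0.05,0],"angular":[0,0,0]},{"xyz":[0,0,0],"angular":[0,0,0]},{"xyz":[0,0,0],"angular":[0,0,0]},{"xyz":[0,0,0],"angular":[0,0,0]}]' 7.5;python3 yaw.py;python3 -m handwheel '[{"xyz":[0,0,1],"angular":[0,0,0]},{"xyz":[0,-0.5,3],"angular":[0,0,0]},{"xyz":[0,-1,3],"angular":[0,0,0]},{"xyz":[0,0,0],"angular":[0,0,0]}]';python3 yaw.py
python3 - <<'E'
from h import *
w=get_image("wrist");cv2.imwrite("pics/w13.png",w["pixels"]);b=get_image("side");crop(b,230,200,90,90,7,"pics/b13.png")
E
```

```text
time: 26.58
position: [0.5223, -0.0528, -0.0128]
tool_rot: [0.136, 1.565, -0.136]
ft_force: [-0.7, -0.3, 0.2]
grip_width: 0.847
t 26.58 pos [ 0.5223 -0.0528 -0.0128] jaw yaw deg -9.91 down [ 1.9e-03  2.0e-04 -1.0e+00] F [-0.7 -0.3  0.2] grip cm 7.37
level by [-0.01  0.11  0.  ] q [ 0.54  0.3  -0.55  1.95  0.19  0.94 -0.27]
time: 26.92
position: [0.5191, -0.0679, 0.0584]
tool_rot: [0.136, 1.572, -0.134]
ft_force: [0.7, -0.8, 0.2]
grip_width: 0.862
t 26.92 pos [ 0.5191 -0.0679  0.0584] jaw yaw deg -9.84 down [-0.0048  0.002  -1.    ] F [ 0.7 -0.8  0.2] grip cm 7.50
level by [-0.11 -0.27 -0.  ] q [ 0.59  0.2  -0.56  1.89  0.12  1.08 -0.19]
```

View pics/w13.png

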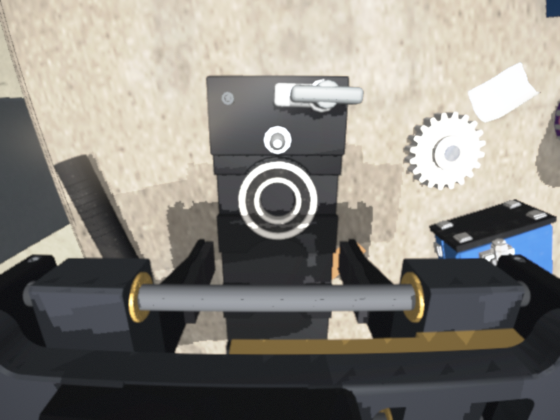

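View pics/b13.png

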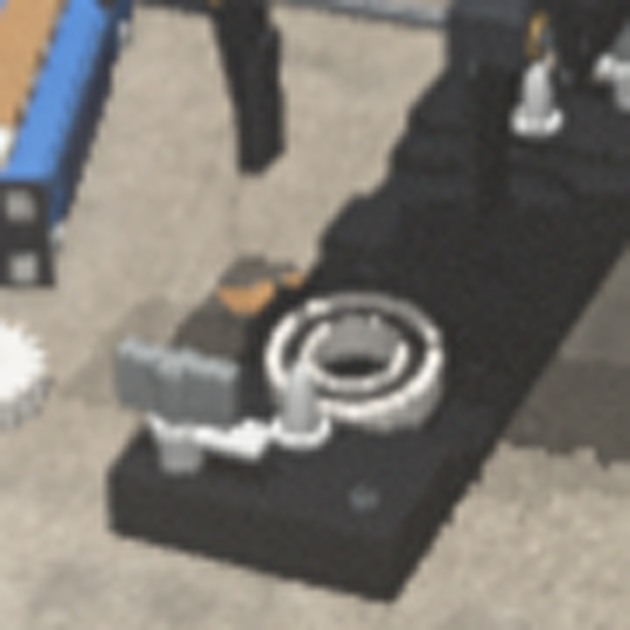

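```bash
python3 - <<'E'
from h import *
w=get_image("wrist");crop(w,200,60,160,190,4,"pics/w13c.png");np.savez("w13.npz",**{k:np.array(v) for k,v in w.items()})
E
```

```text
(no output)
```

View pics/w13c.png

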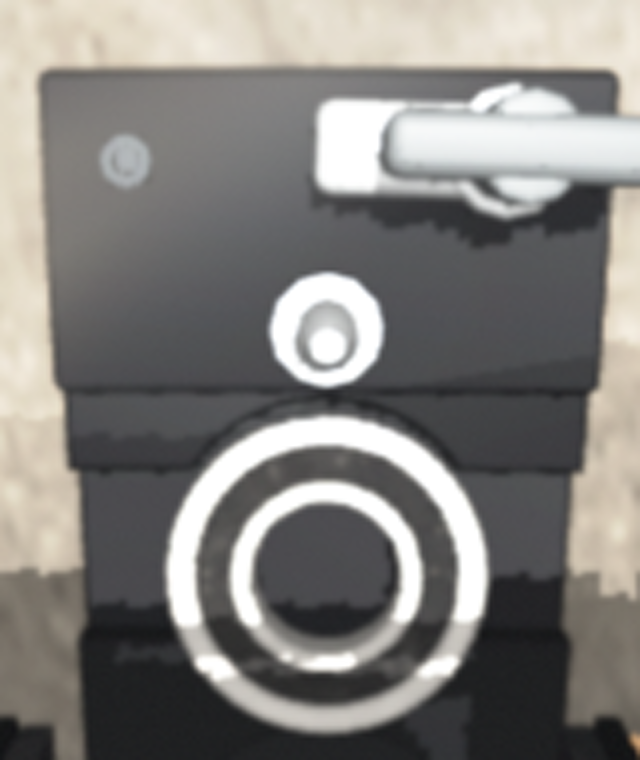

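```bash
python3 - <<'E'
from h import *
w=dict(np.load("w13.npz"))
d=np.array([.1736,.9848,0]);e=np.array([.9848,-.1736,0]);c=np.array([.5105,-.1213,0])
F=lambda u,v,z:onz(w,200+u/4,60+v/4,z)
loc=lambda p:np.round([(p-c)@e*1e3,(p-c)@d*1e3],1)
print("step L,R",loc(F(58,388,.028)),loc(F(600,388,.028)),"top corners",loc(F(41,73,.028)),loc(F(618,73,.028)),"pin",loc(F(327,348,.054)))
print("relief edges z20",loc(F(70,468,.02)),loc(F(582,468,.02)))
for z in (.02,.026,.032,.036):
    print(z,"L",loc(F(166,574,z)),"R",loc(F(489,574,z)),"T",loc(F(327,415,z)),"B",loc(F(327,733,z)))
E
```

```text
step L,R [-51.2 106. ] [ 50.5 106.4] top corners [-51.3 161.7] [ 49.9 161.9] pin [ -0.9 116.6]
relief edges z20 [-51.4  88.9] [50.  89.4]
0.02 L [-33.   66.9] R [32.6 67.3] T [-0.5 99.6] B [ 0.  31.8]
0.026 L [-32.2  68.8] R [31.7 69.2] T [ -0.6 100.7] B [-0.1 34.6]
0.032 L [-31.5  70.7] R [30.8 71.1] T [ -0.6 101.7] B [-0.1 37.4]
0.036 L [-30.9  72. ] R [30.2 72.3] T [ -0.7 102.4] B [-0.2 39.2]
```

```bash
python3 - <<'E'
from h import *
b=get_image("side");a=get_image("scene")
crop(b,240,215,80,70,9,"pics/b14.png");crop(a,220,215,80,70,9,"pics/a14.png")
t=np.linspace(0,2*np.pi,60)
for z in (.026,.036):
    P=np.c_[.5225+.031*np.cos(t),-.0520+.031*np.sin(t),0*t+z]
    for n,im,x,y in (("side",b,240,215),("scene",a,220,215)):
        q=(proj(im,P)-[x,y])*9; print(z,n,"x",q[:,0].min().round(),q[:,0].max().round(),"y",q[:,1].min().round(),q[:,1].max().round())
    print("pin side",(proj(b,[.5307,-.0063,.054])-[240,215])*9,"scene",(proj(a,[.5307,-.0063,.054])-[220,215])*9)
E
```

```text
0.026 side x 250.0 476.0 y 272.0 397.0
0.026 scene x 240.0 431.0 y 200.0 345.0
pin side [[292.00788421 334.50196274]] scene [[195.0384632 259.4964834]]
0.036 side x 250.0 476.0 y 242.0 366.0
0.036 scene x 238.0 430.0 y 179.0 325.0
pin side [[292.00788421 334.50196274]] scene [[195.0384632 259.4964834]]
```

View pics/b14.png

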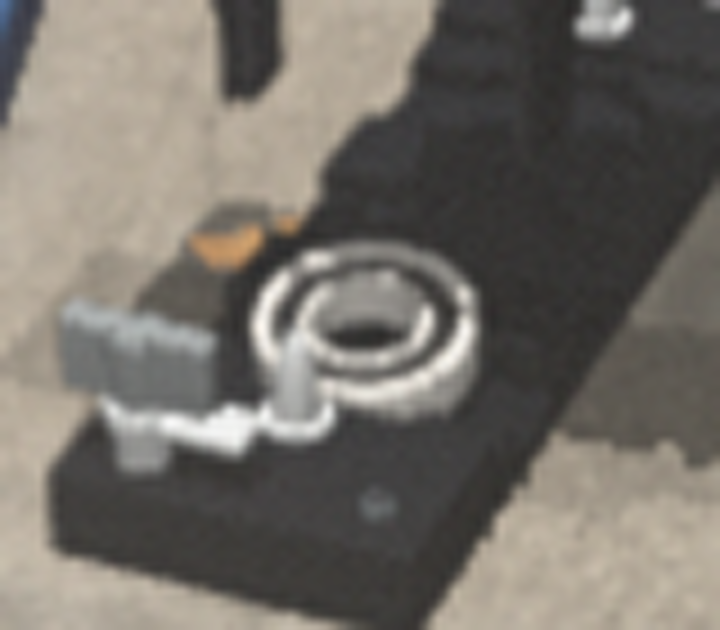

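View pics/a14.png

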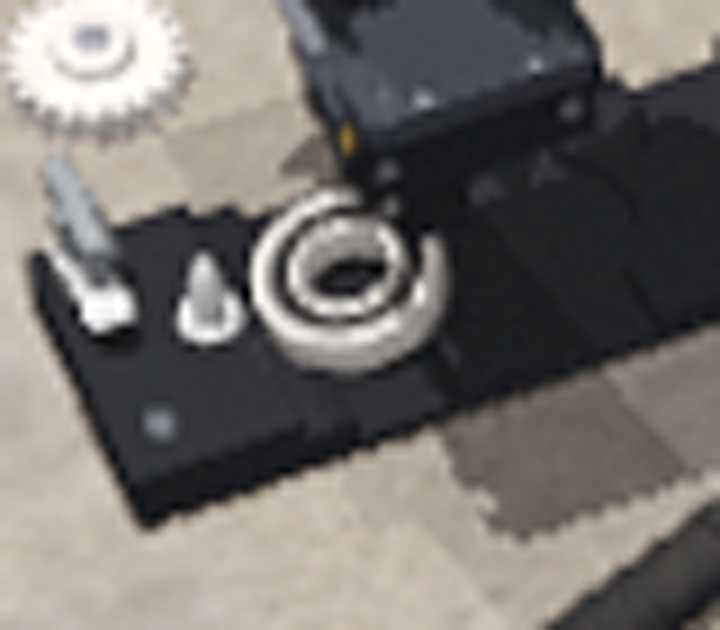

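The views disagree with a flat bearing. In the side view its far (-y) edge is up on the rim and its near edge is down in the pocket, so it is tilted. I'll nudge it toward +y with closed fingers.

```bash
python3 -m handwheel '[{"xyz":[-0.2,-1.5,0],"angular":[0,0,0]},{"xyz":[-0.2,-1.5,0],"angular":[0,0,0]},{"xyz":[0,0,0],"angular":[0,0,0]},{"xyz":[0,0,0],"angular":[0,0,0]},{"xyz":[0,0,0],"angular":[0,0,0]}]' 0;python3 yaw.py
```

```text
time: 27.58
position: [0.5068, -0.0918, 0.0474]
tool_rot: [0.136, 1.59, -0.124]
ft_force: [-0.2, -0.4, -0.1]
grip_width: 0.565
t 27.58 pos [ 0.5068 -0.0918  0.0474] jaw yaw deg -9.44 down [-0.0227  0.0095 -0.9997] F [-0.2 -0.4 -0.1] grip cm 4.91
level by [-0.55 -1.3  -0.  ] q [ 0.63  0.21 -0.54  1.91  0.12  1.08 -0.13]
```

```bash
python3 -m handwheel '[{"xyz":[0.6,-1.2,0],"angular":[-0.5,-1.3,-0.4]},{"xyz":[0,0,-1.5],"angular":[0,0,0]},{"xyz":[0,0,-1.5],"angular":[0,0,0]},{"xyz":[0,0,0],"angular":[0,0,0]},{"xyz":[0,0,0],"angular":[0,0,0]}]';python3 yaw.py
```

```text
time: 28.0
position: [0.5151, -0.1028, 0.0164]
tool_rot: [0.133, 1.561, -0.132]
ft_force: [0.7, -0.6, 0.0]
grip_width: 0.188
t 28.00 pos [ 0.5151 -0.1028  0.0164] jaw yaw deg -9.66 down [ 5.8e-03 -1.0e-04 -1.0e+00] F [ 0.7 -0.6  0. ] grip cm 1.64
level by [0.01 0.33 0.  ] q [ 0.63  0.25 -0.53  1.94  0.15  0.99 -0.14]
```

```bash
python3 -m handwheel '[{"xyz":[-0.1,0,-1.2],"angular":[0,0.3,0]},{"xyz":[0,0,-0.9],"angular":[0,0,0]},{"xyz":[0,0,0],"angular":[0,0,0]}]';python3 yaw.py;python3 -m handwheel '[{"xyz":[0.08,0.4,0],"angular":[0,0,0]},{"xyz":[0,0,0],"angular":[0,0,0]}]';python3 yaw.py
```

```text
time: 28.25
position: [0.5154, -0.103, -0.0048]
tool_rot: [0.131, 1.563, -0.133]
ft_force: [-0.5, -0.8, 0.2]
grip_width: 0.024
t 28.25 pos [ 0.5154 -0.103  -0.0048] jaw yaw deg -9.65 down [ 0.0033 -0.0012 -1.    ] F [-0.5 -0.8  0.2] grip cm 0.21
level by [0.07 0.19 0.  ] q [ 0.62  0.28 -0.52  1.95  0.17  0.95 -0.16]
time: 28.42
position: [0.5162, -0.0984, -0.0052]
tool_rot: [0.132, 1.564, -0.132]
ft_force: [-0.4, -0.9, 0.5]
grip_width: 0.005
t 28.42 pos [ 0.5162 -0.0984 -0.0052] jaw yaw deg -9.64 down [ 2.7e-03 -6.0e-04 -1.0e+00] F [-0.4 -0.9  0.5] grip cm 0.05
level by [0.04 0.15 0.  ] q [ 0.61  0.28 -0.53  1.95  0.17  0.95 -0.17]
```

```bash
for i in 1; do python3 -m handwheel '[{"xyz":[0,0.3,0],"angular":[0,0,0]},{"xyz":[0,0,0],"angular":[0,0,0]}]';python3 -m handwheel '[{"xyz":[0,0.2,0],"angular":[0,0,0]},{"xyz":[0,0,0],"angular":[0,0,0]}]';python3 yaw.py; python3 -m handwheel '[{"xyz":[0,0.2,0],"angular":[0,0,0]},{"xyz":[0,0,0],"angular":[0,0,0]}]';python3 yaw.py; done
```

```text
time: 28.58
position: [0.5167, -0.0949, -0.0048]
tool_rot: [0.131, 1.563, -0.132]
ft_force: [0.7, 0.5, -0.2]
grip_width: 0.004
time: 28.75
position: [0.5171, -0.0927, -0.0042]
tool_rot: [0.131, 1.562, -0.132]
ft_force: [0.1, -0.4, -0.9]
grip_width: 0.005
t 28.75 pos [ 0.5171 -0.0927 -0.0042] jaw yaw deg -9.60 down [ 0.0045 -0.0013 -1.    ] F [ 0.1 -0.4 -0.9] grip cm 0.04
level by [0.07 0.26 0.  ] q [ 0.6   0.28 -0.53  1.95  0.17  0.95 -0.18]
time: 28.92
position: [0.5175, -0.0904, -0.0038]
tool_rot: [0.131, 1.561, -0.132]
ft_force: [0.5, -0.3, 0.2]
grip_width: 0.004
t 28.92 pos [ 0.5175 -0.0904 -0.0038] jaw yaw deg -9.60 down [ 0.0053 -0.0015 -1.    ] F [ 0.5 -0.3  0.2] grip cm 0.04
level by [0.09 0.3  0.  ] q [ 0.6   0.28 -0.53  1.95  0.17  0.95 -0.18]
```

```bash
python3 - <<'E'
from h import *
b=get_image("side");w=get_image("wrist")
crop(b,230,195,100,90,7,"pics/b15.png");crop(w,180,60,200,200,3,"pics/w15.png")
E
```

```text
(no output)
```

View pics/b15.png

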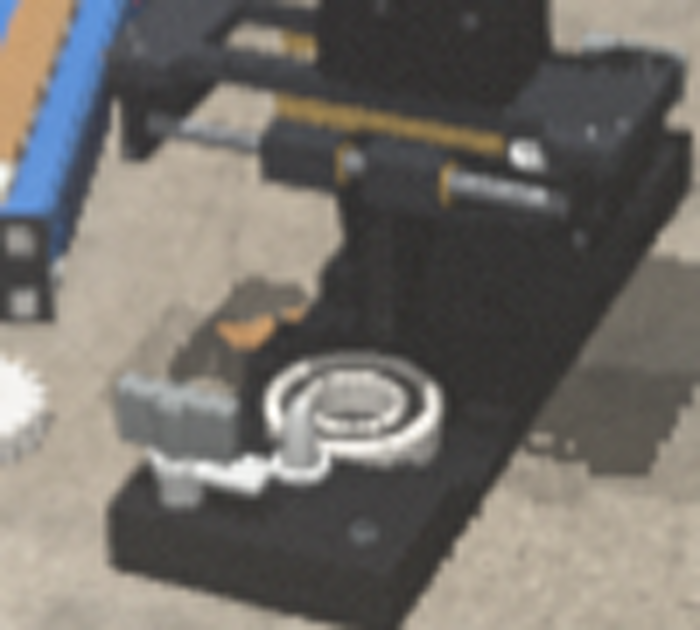

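View pics/w15.png

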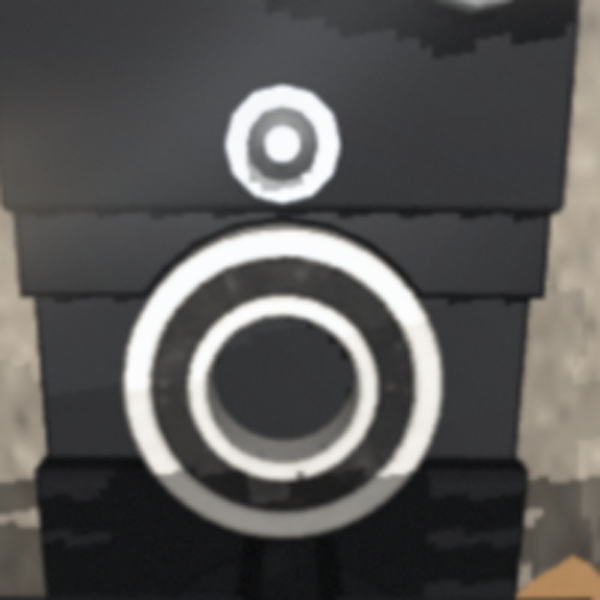

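Bearing 1 has dropped flat: in the side view the top of its ring is now at row 245, which is where a seated bearing should appear. On to bearing 2.

```bash
python3 -m handwheel '[{"xyz":[0,-0.3,1],"angular":[0,0.3,0]},{"xyz":[0,0,3.5],"angular":[0,0,0]},{"xyz":[0,1,3.5],"angular":[0,0,0]},{"xyz":[-0.8,3,1],"angular":[0,0,0]},{"xyz":[-0.9,3.2,0],"angular":[0,0,0]}]' 8.7;python3 -m handwheel '[{"xyz":[-0.9,3.2,0],"angular":[0,0,0]},{"xyz":[-0.9,3.2,0],"angular":[0,0,0]},{"xyz":[-0.9,3.2,0],"angular":[0,0,0]},{"xyz":[-0.5,2.5,0],"angular":[0,0,0]},{"xyz":[0,0,0],"angular":[0,0,0]}]';python3 yaw.py
```

```text
time: 29.43
position: [0.4986, -0.028, 0.0877]
tool_rot: [0.141, 1.57, -0.144]
ft_force: [0.7, 0.9, 0.3]
grip_width: 0.299
time: 29.85
position: [0.4651, 0.1031, 0.0914]
tool_rot: [0.139, 1.563, -0.14]
ft_force: [-0.1, 0.8, 0.5]
grip_width: 0.678
t 29.85 pos [0.4651 0.1031 0.0914] jaw yaw deg -10.19 down [ 0.0034 -0.0013 -1.    ] F [-0.1  0.8  0.5] grip cm 5.90
level by [0.08 0.2  0.  ] q [ 0.43  0.06 -0.72  1.97  0.05  1.13 -0.49]
```

```bash
python3 -m handwheel '[{"xyz":[-0.3,2,0],"angular":[0,0.2,0]},{"xyz":[-0.3,2,0],"angular":[0,0,0]},{"xyz":[0,0,0],"angular":[0,0,0]},{"xyz":[0,0,0],"angular":[0,0,0]}]';python3 yaw.py; python3 - <<'E'
from h import *
w=get_image("wrist");cv2.imwrite("pics/w16.png",w["pixels"]);np.savez("w16.npz",**{k:np.array(v) for k,v in w.items()})
E
```

```text
time: 30.18
position: [0.4589, 0.1444, 0.0919]
tool_rot: [0.135, 1.565, -0.14]
ft_force: [1.3, -0.9, -0.8]
grip_width: 0.96
t 30.18 pos [0.4589 0.1444 0.0919] jaw yaw deg -10.02 down [ 0.0016 -0.0033 -1.    ] F [ 1.3 -0.9 -0.8] grip cm 8.35
level by [0.19 0.09 0.  ] q [ 0.38  0.08 -0.76  1.96  0.06  1.13 -0.58]
```

View pics/w16.png

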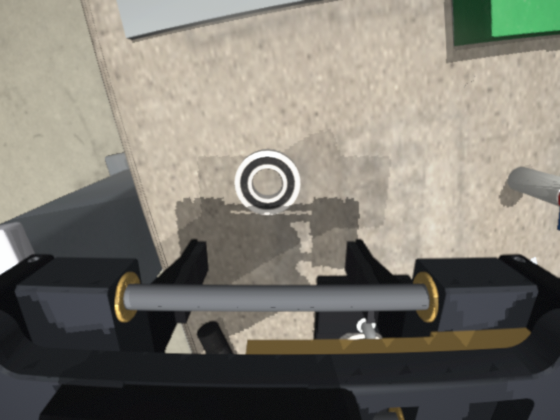

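```bash
python3 - <<'E'
from h import *
w=dict(np.load("w16.npz"));print(onz(w,267.5,182,.016),np.linalg.norm(onz(w,235,182,.016)-onz(w,300,182,.016)), get_state()["position"])
E
```

```text
[0.45368921 0.16498401 0.016     ] 0.06083585499819929 [0.45883193 0.14453021 0.09192028]
```

```bash
python3 -m handwheel '[{"xyz":[-0.2,1,-2.5],"angular":[0.2,0.1,0]},{"xyz":[-0.2,1,-3],"angular":[0,0,0]},{"xyz":[0,0,-2],"angular":[0,0,0]},{"xyz":[0,0,0],"angular":[0,0,0]}]';python3 yaw.py
```

```text
time: 30.57
position: [0.459, 0.159, 0.0162]
tool_rot: [0.144, 1.56, -0.146]
ft_force: [-0.7, -0.8, 0.1]
grip_width: 1.002
t 30.57 pos [0.459  0.159  0.0162] jaw yaw deg -10.56 down [ 0.006  -0.0017 -1.    ] F [-0.7 -0.8  0.1] grip cm 8.72
level by [0.1  0.34 0.  ] q [ 0.32  0.2  -0.76  2.02  0.17  0.98 -0.71]
```

```bash
python3 -m handwheel '[{"xyz":[-0.5,0.6,-1.3],"angular":[0.1,0.4,0.4]},{"xyz":[0,0,-1.2],"angular":[0,0,0]},{"xyz":[0,0,0],"angular":[0,0,0]}]';python3 yaw.py;
```

```text
time: 30.82
position: [0.4555, 0.1611, -0.0092]
tool_rot: [0.142, 1.567, -0.145]
ft_force: [-0.5, -0.0, 0.3]
grip_width: 0.999
t 30.82 pos [ 0.4555  0.1611 -0.0092] jaw yaw deg -10.46 down [-0.0015 -0.0014 -1.    ] F [-0.5 -0.   0.3] grip cm 8.69
level by [ 0.08 -0.09  0.  ] q [ 0.3   0.24 -0.75  2.04  0.21  0.93 -0.74]
```

```bash
python3 -m handwheel '[{"xyz":[-0.1,0.4,-1],"angular":[0,0,0]},{"xyz":[0,0,-0.7],"angular":[0,0,0]},{"xyz":[0,0,0],"angular":[0,0,0]}]';python3 yaw.py;
```

```text
time: 31.07
position: [0.4571, 0.1635, -0.0257]
tool_rot: [0.145, 1.564, -0.148]
ft_force: [0.2, -0.3, 1.4]
grip_width: 1.0
t 31.07 pos [ 0.4571  0.1635 -0.0257] jaw yaw deg -10.67 down [ 0.002  -0.0021 -1.    ] F [ 0.2 -0.3  1.4] grip cm 8.70
level by [0.12 0.11 0.  ] q [ 0.28  0.27 -0.74  2.05  0.24  0.9  -0.78]
```

```bash
python3 -m handwheel '[{"xyz":[-0.2,0.15,-0.2],"angular":[0.1,0.1,0.5]},{"xyz":[0,0,0],"angular":[0,0,0]},{"xyz":[0,0,0],"angular":[0,0,0]},{"xyz":[0,0,0],"angular":[0,0,0]},{"xyz":[0,0,0],"angular":[0,0,0]}]' 5.5 40;python3 yaw.py; python3 - <<'E'
from h import *
w=get_image("wrist");crop(w,180,100,200,180,3,"pics/w17.png");np.savez("w17.npz",**{k:np.array(v) for k,v in w.items()});print(get_state()["position"])
E
```

```text
time: 31.48
position: [0.4561, 0.1653, -0.0267]
tool_rot: [0.139, 1.564, -0.139]
ft_force: [-1.3, -0.6, -0.8]
grip_width: 0.71
t 31.48 pos [ 0.4561  0.1653 -0.0267] jaw yaw deg -10.13 down [ 0.0021  0.     -1.    ] F [-1.3 -0.6 -0.8] grip cm 6.18
level by [-0.    0.12  0.  ] q [ 0.28  0.27 -0.74  2.05  0.24  0.9  -0.77]
[ 0.45611751  0.16529339 -0.02671394]
```

View pics/w17.png

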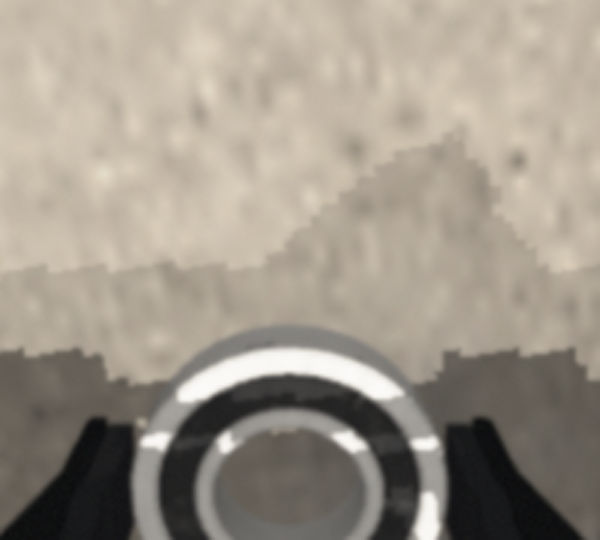

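```bash
python3 - <<'E'
from h import *
w=dict(np.load("w17.npz"));d=np.array([.1736,.9848,0])
print(onz(w,276.7,208.3,.016)-.031*d-get_state()["position"])
E
python3 -m handwheel '[{"xyz":[0,0,1],"angular":[0,0,0]},{"xyz":[0,0,3],"angular":[0,0,0]},{"xyz":[0,-1,3.5],"angular":[0,0,0]},{"xyz":[0.5,-2.5,2.5],"angular":[0,0,0]},{"xyz":[0.6,-3.2,0.5],"angular":[0,0,0]}]';python3 yaw.py; python3 -m handwheel '[{"xyz":[0.6,-3.2,0],"angular":[0,0,0]},{"xyz":[0.6,-3.2,0],"angular":[0,0,0]},{"xyz":[0.6,-3.2,0],"angular":[0,0,0]},{"xyz":[0.6,-3.2,0],"angular":[0,0,0]},{"xyz":[0.6,-3,0],"angular":[0,0,0]}]';python3 yaw.py
```

```text
[-7.22583488e-05  2.29226611e-03  4.27139379e-02]
time: 31.95
position: [0.4613, 0.1045, 0.0822]
tool_rot: [0.129, 1.573, -0.124]
ft_force: [2.1, -0.2, -2.1]
grip_width: 0.695
t 31.95 pos [0.4613 0.1045 0.0822] jaw yaw deg -9.22 down [-0.0054  0.004  -1.    ] F [ 2.1 -0.2 -2.1] grip cm 6.04
level by [-0.23 -0.31 -0.  ] q [ 0.45  0.07 -0.74  1.98  0.05  1.11 -0.47]
time: 32.37
position: [0.4948, -0.0587, 0.0911]
tool_rot: [0.122, 1.56, -0.12]
ft_force: [0.2, 0.8, -1.8]
grip_width: 0.695
t 32.37 pos [ 0.4948 -0.0587  0.0911] jaw yaw deg -8.84 down [ 7.9e-03  7.0e-04 -1.0e+00] F [ 0.2  0.8 -1.8] grip cm 6.05
level by [-0.04  0.45  0.  ] q [ 0.63  0.1  -0.59  1.93  0.06  1.12 -0.14]
```

```bash
python3 -m handwheel '[{"xyz":[0.4,-2.2,-1],"angular":[0,0.4,-0.5]},{"xyz":[0.5,-2.2,-1],"angular":[0,0,-0.5]},{"xyz":[0.4,-1.6,-1],"angular":[0,0,0]},{"xyz":[0,0,-1],"angular":[0,0,0]},{"xyz":[0,0,0],"angular":[0,0,0]}]';python3 yaw.py
```

```text
time: 32.78
position: [0.5091, -0.1316, 0.0538]
tool_rot: [0.143, 1.56, -0.148]
ft_force: [-0.5, 0.9, -1.5]
grip_width: 0.693
t 32.78 pos [ 0.5091 -0.1316  0.0538] jaw yaw deg -10.61 down [ 0.006  -0.0037 -1.    ] F [-0.5  0.9 -1.5] grip cm 6.03
level by [0.21 0.34 0.  ] q [ 0.68  0.2  -0.53  1.91  0.12  1.06 -0.08]
```

```bash
python3 -m handwheel '[{"xyz":[0,1,-1],"angular":[0.2,0.3,0.6]},{"xyz":[0,0,-1.2],"angular":[0,0,0]},{"xyz":[0,0,-1],"angular":[0,0,0]},{"xyz":[0,0,0],"angular":[0,0,0]},{"xyz":[0,0,0],"angular":[0,0,0]}]';python3 yaw.py
```

```text
time: 33.2
position: [0.5088, -0.1149, 0.0199]
tool_rot: [0.132, 1.567, -0.129]
ft_force: [0.5, -0.1, -2.1]
grip_width: 0.695
t 33.20 pos [ 0.5088 -0.1149  0.0199] jaw yaw deg -9.54 down [ 5.0e-04  2.1e-03 -1.0e+00] F [ 0.5 -0.1 -2.1] grip cm 6.05
level by [-0.12  0.03  0.  ] q [ 0.66  0.24 -0.54  1.94  0.14  1.   -0.11]
```

```bash
python3 -m handwheel '[{"xyz":[0.1,-0.6,-0.8],"angular":[-0.1,0,-0.3]},{"xyz":[0,0,-0.5],"angular":[0,0,0]},{"xyz":[0,0,0],"angular":[0,0,0]},{"xyz":[0,0,0],"angular":[0,0,0]}]';python3 yaw.py
```

```text
time: 33.53
position: [0.5104, -0.1204, 0.006]
tool_rot: [0.133, 1.566, -0.134]
ft_force: [-0.3, -0.1, -1.2]
grip_width: 0.696
t 33.53 pos [ 0.5104 -0.1204  0.006 ] jaw yaw deg -9.74 down [ 1.1e-03 -1.0e-04 -1.0e+00] F [-0.3 -0.1 -1.2] grip cm 6.06
level by [0.01 0.07 0.  ] q [ 0.66  0.26 -0.53  1.94  0.16  0.97 -0.12]
```

```bash
python3 - <<'E'
from h import *
w=get_image("wrist");g=cv2.convertScaleAbs(w["pixels"],alpha=2.5,beta=0);crop(dict(pixels=g),180,60,200,200,3,"pics/w18.png");np.savez("w18.npz",**{k:np.array(v) for k,v in w.items()});print(get_state()["position"])
E
```

```text
[ 0.5102838  -0.12031958  0.00606518]
```

View pics/w18.png

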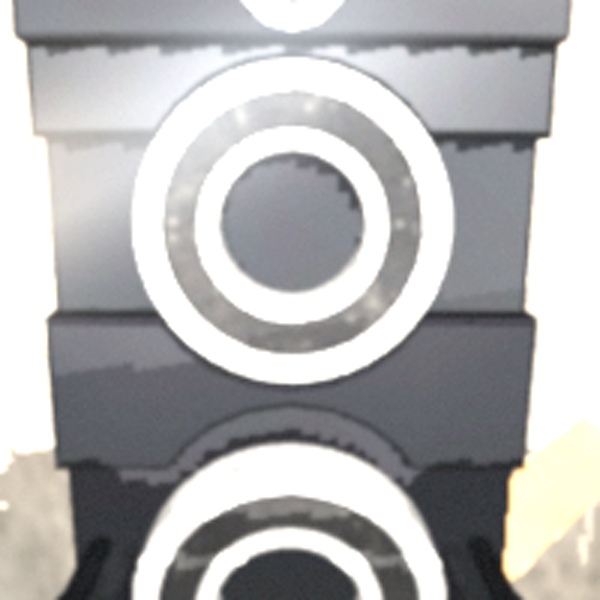

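```bash
python3 - <<'E'
from h import *
w=dict(np.load("w18.npz"));d=np.array([.1736,.9848,0]);e=np.array([.9848,-.1736,0])
F=lambda u,v,z:onz(w,180+u/3,60+v/3,z)
print("pocket2",F(293,405,.02)-.0325*d)
L,Rr=F(132,220,.026),F(454,220,.026);T,B=F(293,57,.026),F(293,384,.026)
print("b1",(L+Rr)/2,(T+B)/2,np.linalg.norm(L-Rr),np.linalg.norm(T-B),"->p2",(T+B)/2-.07*d)
print("step105",F(293,47,.028)-.105*d,F(293,41,.028)-.105*d,"relief lines y=52",F(180,315,.02),F(90,315,.02)-F(495,315,.02))
print("relief edge +52:",[(F(290,315,.02)-np.array([.5105,-.1213,0]))@d],"+88:",[(F(290,133,.02)-np.array([.5105,-.1213,0]))@d])
print("edges mid",F((50+533)/2,320,.02),F((72+500)/2,480,.02))
print("b2",F(290,440,.0488)-.031*d,F(290,440,.046)-.031*d)
E
```

```text
pocket2 [ 0.51042857 -0.12031657  0.02      ]
b1 [ 0.52264415 -0.04988794  0.026     ] [ 0.52236131 -0.05147839  0.026     ] 0.06235104489238976 0.062413347083141106 ->p2 [ 0.51020931 -0.12041439  0.026     ]
step105 [ 0.50966732 -0.12260377  0.028     ] [ 0.5098422 -0.1215869  0.028    ] relief lines y=52 [ 0.49640685 -0.06533179  0.02      ] [-0.0823767   0.01428499  0.        ]
relief edge +52: [np.float64(0.05270864766698904)] +88: [np.float64(0.08858084134515468)]
edges mid [ 0.51884858 -0.07030521  0.02      ] [ 0.51169552 -0.10478586  0.02      ]
b2 [ 0.51025882 -0.11710314  0.0488    ] [ 0.51011047 -0.11800968  0.046     ]
```

```bash
python3 - <<'E'
from h import *
d=np.array([.1736,.9848,0])
w=dict(np.load("w17.npz"))
print("w17",onz(w,276.7,208.3,.0)-.031*d,onz(w,276.7,215.7,.016)-.031*d, "TCP .4561,.1653")
w=dict(np.load("w11.npz"))
for z0 in (.0272,.0295): print("w11",onz(w,276.8,210.7,-.0009+z0)-.031*d,"TCP .5247,-.0523")
w=dict(np.load("w18.npz"))
print("w18",onz(w,276.7,206.7,.006+.0267)-.031*d,"TCP .5103 -.1203")
E
```

```text
w17 [0.45516369 0.16231819 0.        ] [0.455289   0.16337371 0.016     ] TCP .4561,.1653
w11 [ 0.52347078 -0.05661366  0.0263    ] TCP .5247,-.0523
w11 [ 0.52359482 -0.05583367  0.0286    ] TCP .5247,-.0523
w18 [ 0.50942189 -0.12233986  0.0327    ] TCP .5103 -.1203
```

The bearing's side face was visible in those views, so I had read its edge at the wrong height. With the height corrected, bearing 2 sits about 2 mm toward -y in the grip, so I'll aim the TCP at (0.511, -0.118).

```bash
python3 -m handwheel '[{"xyz":[0.1,0.2,-0.5],"angular":[0,0.1,0]},{"xyz":[0,0,0],"angular":[0,0,0]},{"xyz":[0,0,0],"angular":[0,0,0]}]';python3 yaw.py
```

```text
time: 33.83
position: [0.5121, -0.1185, 0.0013]
tool_rot: [0.134, 1.566, -0.134]
ft_force: [-0.5, 0.1, -1.7]
grip_width: 0.694
t 33.83 pos [ 0.5121 -0.1185  0.0013] jaw yaw deg -9.78 down [ 5.e-04 -5.e-04 -1.e+00] F [-0.5  0.1 -1.7] grip cm 6.03
level by [0.03 0.03 0.  ] q [ 0.65  0.27 -0.53  1.94  0.17  0.97 -0.13]
```

```bash
python3 -m handwheel '[{"xyz":[-0.15,0,-0.5],"angular":[0,0,0]},{"xyz":[0,0,0],"angular":[0,0,0]}]';python3 yaw.py;python3 -m handwheel '[{"xyz":[0,0,-0.4],"angular":[0,0,0]},{"xyz":[0,0,0],"angular":[0,0,0]}]';python3 yaw.py
```

```text
time: 34.0
position: [0.5107, -0.1185, -0.004]
tool_rot: [0.134, 1.566, -0.134]
ft_force: [-0.3, 0.8, -1.7]
grip_width: 0.693
t 34.00 pos [ 0.5107 -0.1185 -0.004 ] jaw yaw deg -9.78 down [ 9.e-04 -6.e-04 -1.e+00] F [-0.3  0.8 -1.7] grip cm 6.03
level by [0.03 0.05 0.  ] q [ 0.65  0.28 -0.53  1.95  0.17  0.95 -0.13]
time: 34.17
position: [0.5106, -0.1186, -0.0084]
tool_rot: [0.134, 1.566, -0.135]
ft_force: [0.1, 0.6, -2.6]
grip_width: 0.695
t 34.17 pos [ 0.5106 -0.1186 -0.0084] jaw yaw deg -9.78 down [ 1.e-03 -7.e-04 -1.e+00] F [ 0.1  0.6 -2.6] grip cm 6.04
level by [0.04 0.05 0.  ] q [ 0.65  0.29 -0.52  1.95  0.18  0.95 -0.13]
```

```bash
python3 -m handwheel '[{"xyz":[0,0,-0.4],"angular":[0,0,0]},{"xyz":[0,0,0],"angular":[0,0,0]}]';python3 yaw.py;python3 -m handwheel '[{"xyz":[0,0,-0.3],"angular":[0,0,0]},{"xyz":[0,0,0],"angular":[0,0,0]}]';python3 yaw.py
```

```text
time: 34.33
position: [0.5105, -0.1186, -0.0129]
tool_rot: [0.134, 1.566, -0.135]
ft_force: [-0.4, -1.1, -2.3]
grip_width: 0.697
t 34.33 pos [ 0.5105 -0.1186 -0.0129] jaw yaw deg -9.78 down [ 8.e-04 -7.e-04 -1.e+00] F [-0.4 -1.1 -2.3] grip cm 6.06
level by [0.04 0.05 0.  ] q [ 0.64  0.29 -0.52  1.96  0.18  0.94 -0.14]
time: 34.5
position: [0.5104, -0.1186, -0.0163]
tool_rot: [0.134, 1.566, -0.135]
ft_force: [-0.9, -0.2, -2.4]
grip_width: 0.696
t 34.50 pos [ 0.5104 -0.1186 -0.0163] jaw yaw deg -9.79 down [ 7.e-04 -7.e-04 -1.e+00] F [-0.9 -0.2 -2.4] grip cm 6.05
level by [0.04 0.04 0.  ] q [ 0.64  0.3  -0.52  1.96  0.18  0.93 -0.14]
```

Clean drop to the floor, with no contact on the rim. I'll release and check.

```bash
python3 -m handwheel '[{"xyz":[0,0,0],"angular":[0,0,0]},{"xyz":[0,0,0],"angular":[0,0,0]},{"xyz":[0,0,0],"angular":[0,0,0]},{"xyz":[0,0,0],"angular":[0,0,0]}]' 7.5;python3 -m handwheel '[{"xyz":[0,0,1],"angular":[0,0,0]},{"xyz":[0,0,3],"angular":[0,0,0]},{"xyz":[0,-1,3],"angular":[0,0,0]},{"xyz":[0,-2,3],"angular":[0,0,0]},{"xyz":[0,-1,2],"angular":[0,0,0]}]'; python3 -m handwheel '[{"xyz":[0,0,0],"angular":[0,0,0]},{"xyz":[0,0,0],"angular":[0,0,0]}]' ;python3 - <<'E'
from h import *
w=get_image("wrist");g=cv2.convertScaleAbs(w["pixels"],alpha=2.0,beta=0);crop(dict(pixels=g),180,60,200,200,3,"pics/w19.png");np.savez("w19.npz",**{k:np.array(v) for k,v in w.items()});a=get_image("scene");b=get_image("side");cv2.imwrite("pics/a19.png",a["pixels"]);crop(b,230,195,100,90,7,"pics/b19.png");print(get_state()["position"])
E
```

```text
time: 34.83
position: [0.5115, -0.1188, -0.0155]
tool_rot: [0.133, 1.564, -0.135]
ft_force: [0.0, 0.0, 0.5]
grip_width: 0.844
time: 35.25
position: [0.5071, -0.1546, 0.1073]
tool_rot: [0.131, 1.573, -0.126]
ft_force: [0.4, -0.0, -0.5]
grip_width: 0.863
time: 35.42
position: [0.5109, -0.1583, 0.1146]
tool_rot: [0.13, 1.562, -0.132]
ft_force: [-0.1, 0.0, 0.1]
grip_width: 0.855
[ 0.50979121 -0.15700248  0.11240859]
```

View pics/w19.png

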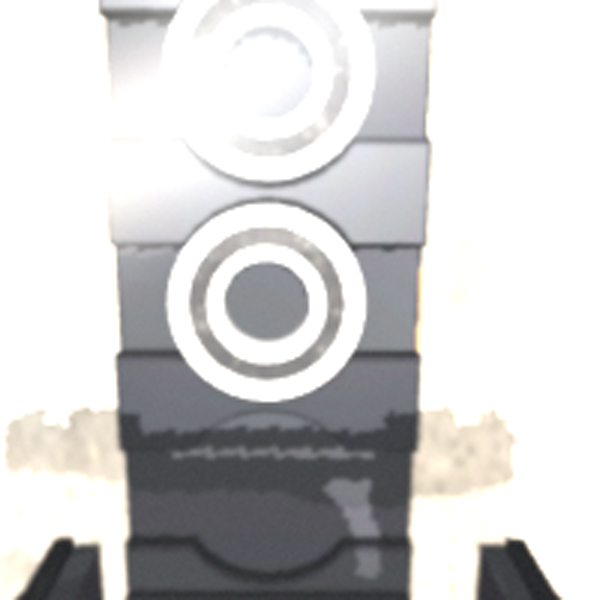

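View pics/b19.png

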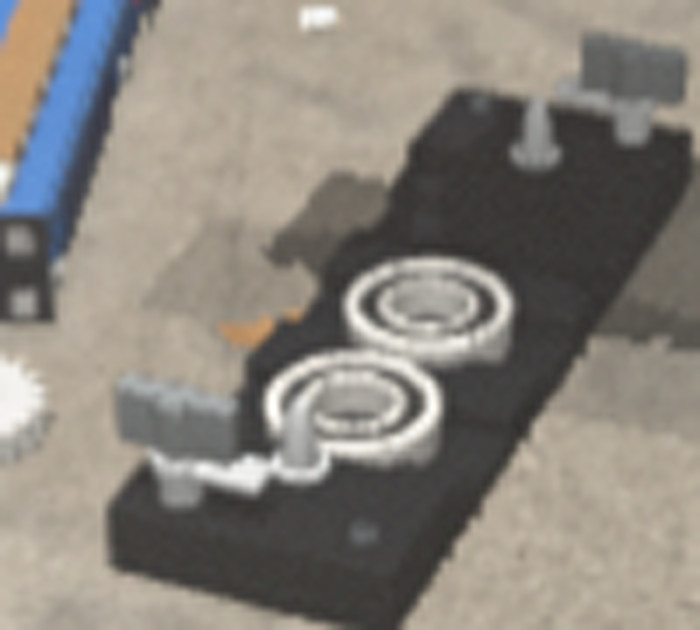

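View pics/a19.png

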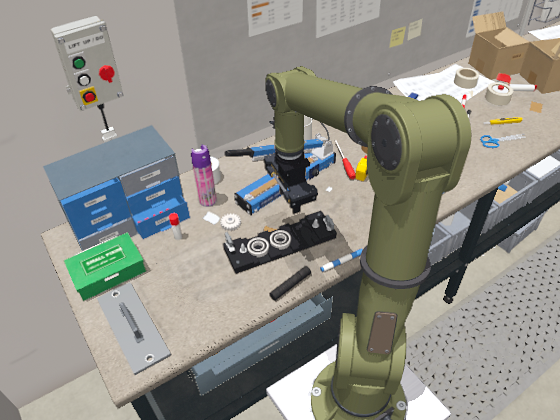

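Both bearings now look flat in the side view, in pocket 2 and the +y pocket, and no third one shows on the bench. Next I'll fetch the cover.

```bash
python3 -m handwheel '[{"xyz":[0,1.5,1],"angular":[0,0,3]},{"xyz":[0,3,1],"angular":[0,0,6]},{"xyz":[0,3.5,1],"angular":[0,0,7]},{"xyz":[0,3.8,0],"angular":[0,0,7]},{"xyz":[0,3.8,0],"angular":[0,0,7]}]' 4;python3 -m handwheel '[{"xyz":[0,3.8,0],"angular":[0,0,7]},{"xyz":[0,3.8,0],"angular":[0,0,7]},{"xyz":[0,3.8,0],"angular":[0,0,7]},{"xyz":[0,3.8,0],"angular":[0,0,7]},{"xyz":[0,3.8,0],"angular":[0,0,7]}]';python3 yaw.py
```

```text
time: 35.98
position: [0.5028, -0.0029, 0.1353]
tool_rot: [-0.285, 1.565, 0.286]
ft_force: [-0.3, 0.1, -0.2]
grip_width: 0.568
time: 36.4
position: [0.495, 0.1977, 0.1294]
tool_rot: [-0.776, 1.452, 0.772]
ft_force: [1.4, -0.7, -0.2]
grip_width: 0.464
t 36.40 pos [0.495  0.1977 0.1294] jaw yaw deg 56.72 down [-0.0187 -0.0129 -0.9997] F [ 1.4 -0.7 -0.2] grip cm 4.04
level by [ 0.74 -1.07  0.  ] q [ 0.35  0.22 -0.88  1.77  0.18  1.26  0.42]
```

```bash
python3 -m handwheel '[{"xyz":[0,3.8,0],"angular":[0.3,-0.5,7]},{"xyz":[0,3.8,0],"angular":[0.3,-0.5,7]},{"xyz":[0.3,3.5,0],"angular":[0,0,7]},{"xyz":[0.3,2.5,0],"angular":[0,0,7]},{"xyz":[0,1,0],"angular":[0,0,4]}]';python3 yaw.py;python3 -m handwheel '[{"xyz":[0,0,0],"angular":[0,0,0]},{"xyz":[0,0,0],"angular":[0,0,0]}]';python3 yaw.py
```

```text
time: 36.82
position: [0.4892, 0.36, 0.1228]
tool_rot: [-1.21, 1.217, 1.217]
ft_force: [-0.8, -0.7, 0.4]
grip_width: 0.458
t 36.82 pos [0.4892 0.36   0.1228] jaw yaw deg 90.20 down [-0.0093 -0.0038 -0.9999] F [-0.8 -0.7  0.4] grip cm 3.98
level by [ 0.22 -0.53  0.  ] q [ 0.09  0.44 -0.98  1.61  0.38  1.3   0.62]
time: 36.98
position: [0.484, 0.3648, 0.1198]
tool_rot: [-1.213, 1.217, 1.23]
ft_force: [0.0, -0.3, 0.0]
grip_width: 0.459
t 36.98 pos [0.484  0.3648 0.1198] jaw yaw deg 90.77 down [-0.0167 -0.0023 -0.9999] F [ 0.  -0.3  0. ] grip cm 3.99
level by [ 0.13 -0.96  0.  ] q [ 0.08  0.45 -0.98  1.61  0.37  1.3   0.62]
```

```bash
python3 -m handwheel '[{"xyz":[0.6,-0.4,-2.5],"angular":[0.1,-0.9,-0.7]},{"xyz":[0,0,-2.5],"angular":[0,0,0]},{"xyz":[0,0,-1.5],"angular":[0,0,0]},{"xyz":[0,0,0],"angular":[0,0,0]}]';python3 yaw.py
```

```text
time: 37.32
position: [0.4892, 0.3561, 0.0508]
tool_rot: [-1.205, 1.218, 1.202]
ft_force: [-0.8, -1.0, 0.1]
grip_width: 0.462
t 37.32 pos [0.4892 0.3561 0.0508] jaw yaw deg 89.46 down [-0.0019 -0.0044 -1.    ] F [-0.8 -1.   0.1] grip cm 4.02
level by [ 0.25 -0.11  0.  ] q [ 0.07  0.5  -0.94  1.69  0.44  1.18  0.57]
```

```bash
python3 -m handwheel '[{"xyz":[0.1,0.4,-1.5],"angular":[0.2,-0.1,0.5]},{"xyz":[0,0,-1.2],"angular":[0,0,0]},{"xyz":[0,0,0],"angular":[0,0,0]}]';python3 yaw.py;python3 - <<'E'
from h import *
b=get_image("side");w=get_image("wrist")
crop(b,200,270,140,150,4,"pics/b20.png");cv2.imwrite("pics/w20.png",w["pixels"]);print(get_state()["position"])
E
```

```text
time: 37.57
position: [0.491, 0.3553, 0.0227]
tool_rot: [-1.206, 1.218, 1.201]
ft_force: [0.1, 0.5, -0.9]
grip_width: 0.459
t 37.57 pos [0.491  0.3553 0.0227] jaw yaw deg 89.48 down [-6.0e-04 -4.9e-03 -1.0e+00] F [ 0.1  0.5 -0.9] grip cm 4.00
level by [ 0.28 -0.04  0.  ] q [ 0.05  0.53 -0.92  1.72  0.47  1.13  0.55]
[0.49192527 0.35656322 0.02463054]
```

View pics/b20.png

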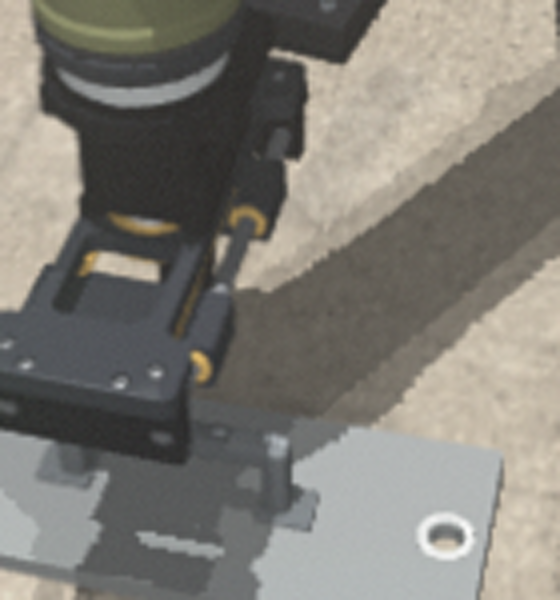

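View pics/w20.png

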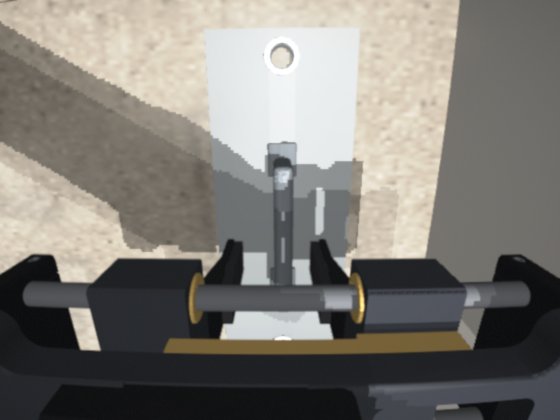

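The bar is between the fingers in the wrist view, at column 284. I'll shift +y 4 mm and go down.

```bash
python3 -m handwheel '[{"xyz":[-0.1,0.4,-0.8],"angular":[0.3,0,0.4]},{"xyz":[0,0,-0.8],"angular":[0,0,0]},{"xyz":[0,0,0],"angular":[0,0,0]}]';python3 yaw.py
```

```text
time: 37.92
position: [0.4928, 0.3618, 0.0105]
tool_rot: [-1.206, 1.203, 1.205]
ft_force: [-0.3, -0.0, -0.9]
grip_width: 0.458
t 37.92 pos [0.4928 0.3618 0.0105] jaw yaw deg 89.85 down [ 0.0059  0.0048 -1.    ] F [-0.3 -0.  -0.9] grip cm 3.98
level by [-0.28  0.34  0.  ] q [ 0.04  0.55 -0.91  1.72  0.48  1.1   0.55]
```

```bash
python3 -m handwheel '[{"xyz":[-0.25,-0.1,-0.8],"angular":[-0.3,0.3,0.1]},{"xyz":[0,0,-0.7],"angular":[0,0,0]},{"xyz":[0,0,0],"angular":[0,0,0]}]';python3 yaw.py
```

```text
time: 38.17
position: [0.4904, 0.3612, -0.0053]
tool_rot: [-1.209, 1.209, 1.208]
ft_force: [0.6, 0.6, -0.3]
grip_width: 0.458
t 38.17 pos [ 0.4904  0.3612 -0.0053] jaw yaw deg 89.96 down [ 1.2e-03 -2.0e-04 -1.0e+00] F [ 0.6  0.6 -0.3] grip cm 3.99
level by [0.01 0.07 0.  ] q [ 0.03  0.57 -0.9   1.73  0.5   1.09  0.53]
```

```bash
python3 -m handwheel '[{"xyz":[0,-0.05,0],"angular":[0,0,0]},{"xyz":[0,0,0],"angular":[0,0,0]},{"xyz":[0,0,0],"angular":[0,0,0]},{"xyz":[0,0,0],"angular":[0,0,0]},{"xyz":[0,0,0],"angular":[0,0,0]}]' 0 60;python3 -m handwheel '[{"xyz":[0,0,0],"angular":[0,0,0]},{"xyz":[0,0,0],"angular":[0,0,0]},{"xyz":[0,0,0],"angular":[0,0,0]}]';python3 yaw.py
```

```text
time: 38.58
position: [0.49, 0.3608, -0.0057]
tool_rot: [-1.21, 1.209, 1.208]
ft_force: [0.1, 0.6, -0.2]
grip_width: 0.166
time: 38.83
position: [0.49, 0.3607, -0.0056]
tool_rot: [-1.21, 1.209, 1.208]
ft_force: [0.2, 0.7, -1.0]
grip_width: 0.131
t 38.83 pos [ 0.49    0.3607 -0.0056] jaw yaw deg 89.98 down [ 5.e-04 -5.e-04 -1.e+00] F [ 0.2  0.7 -1. ] grip cm 1.14
level by [0.03 0.03 0.  ] q [ 0.03  0.57 -0.9   1.73  0.5   1.08  0.53]
```

```bash
python3 -m handwheel '[{"xyz":[0,0,1],"angular":[0,0,0]},{"xyz":[0,0,2.5],"angular":[0,0,0]},{"xyz":[0,0,3.5],"angular":[0,0,0]},{"xyz":[0,-1,3.5],"angular":[0,0,-2]},{"xyz":[0,-2,2],"angular":[0,0,-4]}]';python3 yaw.py;python3 -m handwheel '[{"xyz":[0,-3,0],"angular":[0,0,-6]},{"xyz":[0,-3.2,0],"angular":[0,0,-7]},{"xyz":[0,-3.2,0],"angular":[0,0,-7]},{"xyz":[0,-3.2,0],"angular":[0,0,-7]},{"xyz":[0,-3.2,0],"angular":[0,0,-7]}]';python3 yaw.py
```

```text
time: 39.25
position: [0.4802, 0.3289, 0.1156]
tool_rot: [-1.13, 1.272, 1.147]
ft_force: [1.1, 0.8, -3.7]
grip_width: 0.132
t 39.25 pos [0.4802 0.3289 0.1156] jaw yaw deg 84.32 down [-0.0197 -0.0041 -0.9998] F [ 1.1  0.8 -3.7] grip cm 1.15
level by [ 0.23 -1.13  0.  ] q [ 0.16  0.39 -0.98  1.67  0.33  1.28  0.58]
time: 39.67
position: [0.4775, 0.1739, 0.1227]
tool_rot: [-0.665, 1.466, 0.689]
ft_force: [1.5, -0.8, -5.7]
grip_width: 0.13
t 39.67 pos [0.4775 0.1739 0.1227] jaw yaw deg 49.66 down [-0.0097  0.012  -0.9999] F [ 1.5 -0.8 -5.7] grip cm 1.14
level by [-0.69 -0.55 -0.  ] q [ 0.45  0.14 -0.89  1.85  0.1   1.21  0.39]
```

```bash
python3 -m handwheel '[{"xyz":[0.3,-3.4,0],"angular":[-0.3,-0.3,-7]},{"xyz":[0.3,-3.4,0],"angular":[-0.3,-0.3,-7]},{"xyz":[0.3,-3.4,0],"angular":[0,0,-7]},{"xyz":[0.3,-3.4,0],"angular":[0,0,-7]},{"xyz":[0.3,-3.2,0],"angular":[0,0,-7]}]';python3 yaw.py;python3 -m handwheel '[{"xyz":[0.3,-3.2,0],"angular":[0,0,-7]},{"xyz":[0.3,-3,0],"angular":[0,0,-6]},{"xyz":[0.3,-2,0],"angular":[0,0,-5]},{"xyz":[0,0,0],"angular":[0,0,0]},{"xyz":[0,0,0],"angular":[0,0,0]}]';python3 yaw.py
```

```text
time: 40.08
position: [0.4864, -0.0013, 0.1228]
tool_rot: [-0.191, 1.563, 0.188]
ft_force: [1.2, 0.2, -5.1]
grip_width: 0.133
t 40.08 pos [ 0.4864 -0.0013  0.1228] jaw yaw deg 13.84 down [-4.e-04 -2.e-03 -1.e+00] F [ 1.2  0.2 -5.1] grip cm 1.16
level by [ 0.12 -0.02  0.  ] q [ 0.64  0.05 -0.71  1.91  0.04  1.2   0.16]
time: 40.5
position: [0.4904, -0.0961, 0.122]
tool_rot: [0.075, 1.576, -0.084]
ft_force: [-0.8, 1.1, -3.8]
grip_width: 0.13
t 40.50 pos [ 0.4904 -0.0961  0.122 ] jaw yaw deg -5.79 down [-0.0068 -0.0056 -1.    ] F [-0.8  1.1 -3.8] grip cm 1.13
level by [ 0.32 -0.39  0.  ] q [ 0.72  0.08 -0.61  1.88  0.06  1.2  -0.01]
```

```bash
python3 -m handwheel '[{"xyz":[0.7,-0.9,-1],"angular":[0.3,-0.4,-2]},{"xyz":[0.7,-0.9,-1],"angular":[0,0,-2]},{"xyz":[0.4,-0.5,-1],"angular":[0,0,0]},{"xyz":[0,0,0],"angular":[0,0,0]},{"xyz":[0,0,0],"angular":[0,0,0]}]';python3 yaw.py
```

```text
time: 40.92
position: [0.5088, -0.1163, 0.0882]
tool_rot: [0.134, 1.568, -0.13]
ft_force: [0.4, 0.2, -4.2]
grip_width: 0.133
t 40.92 pos [ 0.5088 -0.1163  0.0882] jaw yaw deg -9.64 down [-7.0e-04  2.6e-03 -1.0e+00] F [ 0.4  0.2 -4.2] grip cm 1.15
level by [-0.15 -0.04 -0.  ] q [ 0.72  0.17 -0.59  1.87  0.1   1.14 -0.07]
```

```bash
python3 -m handwheel '[{"xyz":[0.2,-0.45,-0.5],"angular":[-0.1,0,-0.3]},{"xyz":[0,0,-0.7],"angular":[0,0,0]},{"xyz":[0,0,0],"angular":[0,0,0]},{"xyz":[0,0,0],"angular":[0,0,0]}]';python3 yaw.py;python3 - <<'E'
from h import *
b=get_image("side");w=get_image("wrist");a=get_image("scene")
crop(b,220,180,140,120,5,"pics/b21.png");cv2.imwrite("pics/w21.png",w["pixels"]);crop(a,210,190,140,100,5,"pics/a21.png");print(get_state()["position"]);np.savez("w21.npz",**{k:np.array(v) for k,v in w.items()})
E
```

```text
time: 41.25
position: [0.5107, -0.1185, 0.0748]
tool_rot: [0.134, 1.568, -0.131]
ft_force: [0.5, -0.2, -5.0]
grip_width: 0.132
t 41.25 pos [ 0.5107 -0.1185  0.0748] jaw yaw deg -9.70 down [-0.0016  0.0021 -1.    ] F [ 0.5 -0.2 -5. ] grip cm 1.15
level by [-0.12 -0.09 -0.  ] q [ 0.72  0.19 -0.59  1.88  0.11  1.11 -0.08]
[ 0.51080097 -0.11858387  0.07515581]
```

View pics/b21.png

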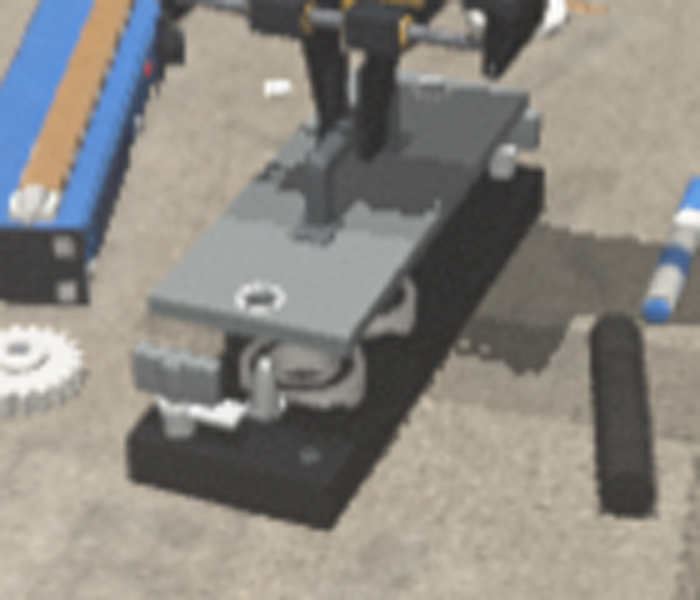

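View pics/w21.png

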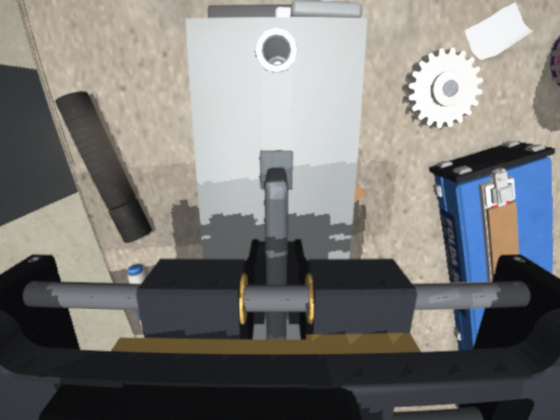

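View pics/a21.png

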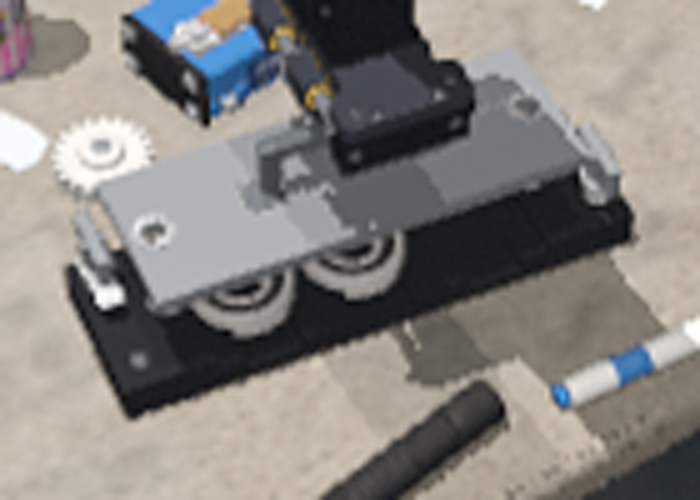

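```bash
python3 - <<'E'
from h import *
w=dict(np.load("w21.npz"));crop(dict(pixels=cv2.convertScaleAbs(w["pixels"],alpha=1.3)),245,20,64,60,10,"pics/w21c.png")
E
```

```text
(no output)
```

View pics/w21c.png

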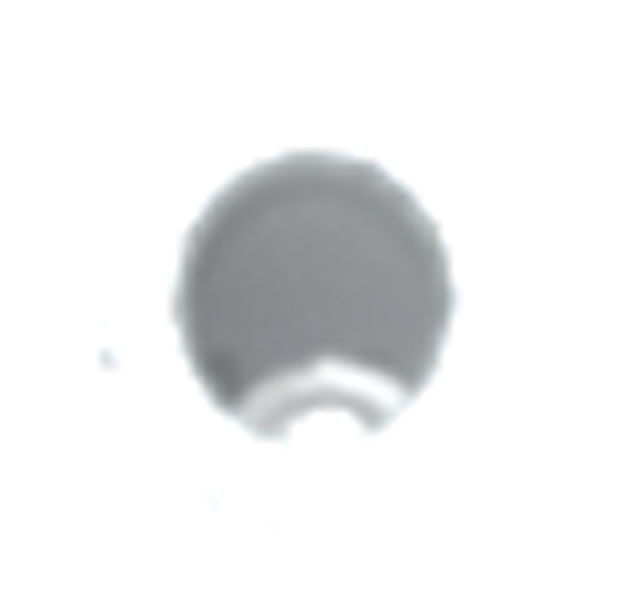

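```bash
python3 - <<'E'
from h import *
w=dict(np.load("w21.npz"));d=np.array([.1712,.9852,0])
P=np.array([.5108,-.1186,0])
h=onz(w,276.3,49.7,.0907);print("hole1",h,"hole-117d",h-.117*d,"rel TCP along d",(h-P)@d)
print("pin axis px at z .028,.0300:",proj(w,[.5300,-.0061,.028]),proj(w,[.5300,-.0061,.054]))
print("washer far edge: centre", onz(w,245+32.5,20+35.5,.030)-.009*d)
b=get_image("side");a=get_image("scene")
hb=(220+258/5,180+298/5);ha=(210+154/5,190+232/5)
print(onz(b,*hb,.0907),onz(a,*ha,.0907))
ps=(220+264/5,180+362/5); print("pin side",onz(b,*ps,.054)); ha2=(210+527/5,190+105/5);print("hole2 scene",onz(a,*ha2,.0907))
E
```

```text
hole1 [ 0.52963049 -0.00290758  0.0907    ] hole-117d [ 0.50960009 -0.11817598  0.0907    ] rel TCP along d 0.11720395243043837
pin axis px at z .028,.0300: [[277.6501623   69.93074826]] [[277.74474551  65.02744242]]
washer far edge: centre [ 0.53001214 -0.00519847  0.03      ]
[ 0.53119962 -0.00331685  0.0907    ] [ 0.52678458 -0.00430944  0.0907    ]
pin side [ 0.52964166 -0.00551182  0.054     ]
hole2 scene [ 0.4879299 -0.2349565  0.0907   ]
```

```bash
python3 -m handwheel '[{"xyz":[0,-0.25,-0.8],"angular":[-0.1,-0.1,-0.2]},{"xyz":[0,0,-0.5],"angular":[0,0,0]},{"xyz":[0,0,0],"angular":[0,0,0]},{"xyz":[0,0,0],"angular":[0,0,0]}]';python3 yaw.py
```

```text
time: 41.83
position: [0.5113, -0.122, 0.0616]
tool_rot: [0.136, 1.564, -0.137]
ft_force: [-0.2, -0.1, -4.7]
grip_width: 0.13
t 41.83 pos [ 0.5113 -0.122   0.0616] jaw yaw deg -9.97 down [ 0.0023 -0.0012 -1.    ] F [-0.2 -0.1 -4.7] grip cm 1.13
level by [0.07 0.13 0.  ] q [ 0.72  0.2  -0.58  1.89  0.13  1.08 -0.09]
```

```bash
python3 -m handwheel '[{"xyz":[0,0.08,-0.5],"angular":[0,0.1,0]},{"xyz":[0,0,0],"angular":[0,0,0]}]';python3 yaw.py;python3 -m handwheel '[{"xyz":[0,0,-0.5],"angular":[0,0,0]},{"xyz":[0,0,0],"angular":[0,0,0]}]';python3 yaw.py
```

```text
time: 42.0
position: [0.511, -0.1212, 0.056]
tool_rot: [0.136, 1.566, -0.138]
ft_force: [-1.6, 0.9, -5.3]
grip_width: 0.131
t 42.00 pos [ 0.511  -0.1212  0.056 ] jaw yaw deg -9.98 down [-1.0e-04 -1.1e-03 -1.0e+00] F [-1.6  0.9 -5.3] grip cm 1.14
level by [ 0.06 -0.    0.  ] q [ 0.71  0.21 -0.58  1.9   0.13  1.07 -0.1 ]
time: 42.17
position: [0.5111, -0.1211, 0.0504]
tool_rot: [0.136, 1.566, -0.138]
ft_force: [-0.3, 1.0, -5.0]
grip_width: 0.128
t 42.17 pos [ 0.5111 -0.1211  0.0504] jaw yaw deg -9.98 down [-0.    -0.001 -1.   ] F [-0.3  1.  -5. ] grip cm 1.12
level by [ 0.06 -0.    0.  ] q [ 0.71  0.22 -0.58  1.9   0.14  1.06 -0.1 ]
```

```bash
python3 -m handwheel '[{"xyz":[0,0,-0.5],"angular":[0,0,0]},{"xyz":[0,0,0],"angular":[0,0,0]}]';python3 yaw.py;python3 -m handwheel '[{"xyz":[0,0,-0.5],"angular":[0,0,0]},{"xyz":[0,0,0],"angular":[0,0,0]}]';python3 yaw.py
```

```text
time: 42.33
position: [0.5111, -0.121, 0.0448]
tool_rot: [0.136, 1.567, -0.137]
ft_force: [-0.1, -0.6, -5.8]
grip_width: 0.131
t 42.33 pos [ 0.5111 -0.121   0.0448] jaw yaw deg -9.98 down [-2.e-04 -8.e-04 -1.e+00] F [-0.1 -0.6 -5.8] grip cm 1.14
level by [ 0.04 -0.01  0.  ] q [ 0.71  0.22 -0.58  1.91  0.14  1.05 -0.1 ]
time: 42.5
position: [0.5111, -0.121, 0.0392]
tool_rot: [0.136, 1.567, -0.137]
ft_force: [-0.7, -0.5, -5.9]
grip_width: 0.131
t 42.50 pos [ 0.5111 -0.121   0.0392] jaw yaw deg -9.98 down [-2.e-04 -8.e-04 -1.e+00] F [-0.7 -0.5 -5.9] grip cm 1.14
level by [ 0.05 -0.01  0.  ] q [ 0.71  0.23 -0.58  1.91  0.15  1.04 -0.11]
```

```bash
python3 -m handwheel '[{"xyz":[0,0,-0.5],"angular":[0,0,0]},{"xyz":[0,0,0],"angular":[0,0,0]}]';python3 yaw.py;python3 -m handwheel '[{"xyz":[0,0,-0.5],"angular":[0,0,0]},{"xyz":[0,0,0],"angular":[0,0,0]}]';python3 yaw.py;python3 -m handwheel '[{"xyz":[0,0,-0.3],"angular":[0,0,0]},{"xyz":[0,0,0],"angular":[0,0,0]}]';python3 yaw.py
```

```text
time: 42.67
position: [0.5108, -0.1211, 0.0336]
tool_rot: [0.136, 1.567, -0.137]
ft_force: [-0.6, -0.5, -5.6]
grip_width: 0.132
t 42.67 pos [ 0.5108 -0.1211  0.0336] jaw yaw deg -9.97 down [-9.e-04 -9.e-04 -1.e+00] F [-0.6 -0.5 -5.6] grip cm 1.15
level by [ 0.05 -0.05  0.  ] q [ 0.7   0.24 -0.58  1.92  0.15  1.03 -0.11]
time: 42.83
position: [0.5107, -0.1212, 0.0281]
tool_rot: [0.136, 1.567, -0.138]
ft_force: [-0.8, 0.5, -6.1]
grip_width: 0.131
t 42.83 pos [ 0.5107 -0.1212  0.0281] jaw yaw deg -9.98 down [-0.001 -0.001 -1.   ] F [-0.8  0.5 -6.1] grip cm 1.14
level by [ 0.06 -0.06  0.  ] q [ 0.7   0.24 -0.58  1.92  0.16  1.02 -0.12]
time: 43.0
position: [0.5109, -0.1211, 0.0247]
tool_rot: [0.136, 1.567, -0.137]
ft_force: [-1.2, -1.0, -5.5]
grip_width: 0.132
t 43.00 pos [ 0.5109 -0.1211  0.0247] jaw yaw deg -9.98 down [-7.e-04 -8.e-04 -1.e+00] F [-1.2 -1.  -5.5] grip cm 1.15
level by [ 0.05 -0.04  0.  ] q [ 0.7   0.25 -0.58  1.92  0.16  1.01 -0.12]
```

```bash
python3 -m handwheel '[{"xyz":[0,0,-0.2],"angular":[0,0,0]},{"xyz":[0,0,0],"angular":[0,0,0]}]';python3 yaw.py;python3 -m handwheel '[{"xyz":[0,0,-0.2],"angular":[0,0,0]},{"xyz":[0,0,0],"angular":[0,0,0]}]';python3 yaw.py;
```

```text
time: 43.17
position: [0.5111, -0.1211, 0.0225]
tool_rot: [0.136, 1.567, -0.137]
ft_force: [-0.1, -0.3, -5.1]
grip_width: 0.133
t 43.17 pos [ 0.5111 -0.1211  0.0225] jaw yaw deg -9.98 down [-3.e-04 -8.e-04 -1.e+00] F [-0.1 -0.3 -5.1] grip cm 1.16
level by [ 0.05 -0.02  0.  ] q [ 0.7   0.25 -0.57  1.93  0.16  1.01 -0.12]
time: 43.33
position: [0.5118, -0.1213, 0.023]
tool_rot: [0.135, 1.566, -0.138]
ft_force: [-0.0, 0.1, -5.5]
grip_width: 0.133
t 43.33 pos [ 0.5118 -0.1213  0.023 ] jaw yaw deg -9.98 down [ 0.    -0.002 -1.   ] F [-0.   0.1 -5.5] grip cm 1.16
level by [0.12 0.   0.  ] q [ 0.7   0.25 -0.57  1.92  0.16  1.01 -0.12]
```

```bash
python3 -m handwheel '[{"xyz":[-0.05,0,-0.3],"angular":[0,0,0]},{"xyz":[0,0,0],"angular":[0,0,0]}]';python3 yaw.py;python3 -m handwheel '[{"xyz":[0,0,0],"angular":[0,0,0]},{"xyz":[0,0,0],"angular":[0,0,0]},{"xyz":[0,0,0],"angular":[0,0,0]},{"xyz":[0,0,0],"angular":[0,0,0]}]' 4 20;python3 yaw.py;python3 - <<'E'
from h import *
b=get_image("side");a=get_image("scene")
crop(b,220,180,140,120,5,"pics/b22.png");crop(a,210,190,140,100,5,"pics/a22.png")
E
```

```text
time: 43.5
position: [0.5119, -0.1215, 0.0228]
tool_rot: [0.134, 1.566, -0.14]
ft_force: [-1.1, 0.6, -6.3]
grip_width: 0.13
t 43.50 pos [ 0.5119 -0.1215  0.0228] jaw yaw deg -9.98 down [ 2.0e-04 -3.6e-03 -1.0e+00] F [-1.1  0.6 -6.3] grip cm 1.13
level by [0.2  0.01 0.  ] q [ 0.7   0.25 -0.57  1.92  0.16  1.01 -0.12]
time: 43.83
position: [0.5153, -0.1221, 0.0248]
tool_rot: [0.133, 1.559, -0.14]
ft_force: [-0.5, 0.0, 0.1]
grip_width: 0.347
t 43.83 pos [ 0.5153 -0.1221  0.0248] jaw yaw deg -9.98 down [ 0.0072 -0.0053 -1.    ] F [-0.5  0.   0.1] grip cm 3.02
level by [0.3  0.41 0.  ] q [ 0.7   0.25 -0.57  1.92  0.17  1.01 -0.12]
```

View pics/b22.png

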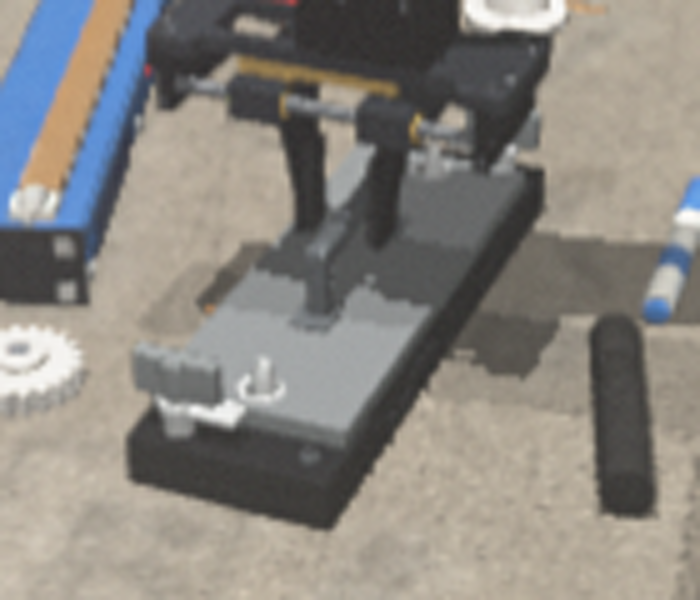

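View pics/a22.png

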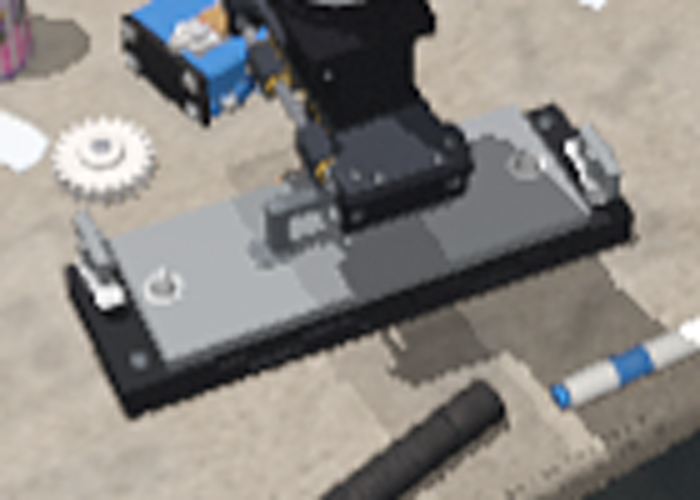

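The cover is home, with both pins through and a thin, even edge in both views. Next, latch 1.

```bash
python3 -m handwheel '[{"xyz":[-0.3,0,0.7],"angular":[0.3,0.4,0]},{"xyz":[0,0,3],"angular":[0,0,0]},{"xyz":[0,0,3.5],"angular":[0,0,0]},{"xyz":[0.3,0.8,2],"angular":[0,0,-6]},{"xyz":[0.4,1.2,0],"angular":[0,0,-7]}]' 3;python3 -m handwheel '[{"xyz":[0.4,1.2,0],"angular":[0,0,-7]},{"xyz":[0.4,1.2,0],"angular":[0,0,-7]},{"xyz":[0.4,1.2,0],"angular":[0,0,-7]},{"xyz":[0.4,1.2,0],"angular":[0,0,-7]},{"xyz":[0.4,1.2,0],"angular":[0,0,-7]}]';python3 -m handwheel '[{"xyz":[0.4,1.2,0],"angular":[0,0,-7]},{"xyz":[0.4,1.2,0],"angular":[0,0,-7]},{"xyz":[0.4,1.2,0],"angular":[0,0,-7]},{"xyz":[0.4,1.2,0],"angular":[0,0,-7]},{"xyz":[0.4,1.2,0],"angular":[0,0,-7]}]';python3 yaw.py
```

```text
time: 44.35
position: [0.5155, -0.1037, 0.1201]
tool_rot: [0.326, 1.553, -0.318]
ft_force: [1.5, 0.3, -0.3]
grip_width: 0.347
time: 44.77
position: [0.5383, -0.0434, 0.1266]
tool_rot: [0.81, 1.414, -0.8]
ft_force: [0.1, -1.5, 0.1]
grip_width: 0.345
time: 45.18
position: [0.5593, 0.0193, 0.1298]
tool_rot: [1.278, 1.161, -1.268]
ft_force: [0.2, -0.5, -0.5]
grip_width: 0.349
t 45.18 pos [0.5593 0.0193 0.1298] jaw yaw deg -95.06 down [ 7.6e-03  6.0e-04 -1.0e+00] F [ 0.2 -0.5 -0.5] grip cm 3.04
level by [-0.04  0.44  0.  ] q [ 0.42  0.2  -0.56  1.74  0.11  1.22 -1.83]
```

```bash
python3 -m handwheel '[{"xyz":[0.3,-0.1,-2.5],"angular":[0,0.4,-4]},{"xyz":[0.3,0,-3],"angular":[0,0,-2]},{"xyz":[0,0,-1.5],"angular":[0,0,0]},{"xyz":[0,0,0],"angular":[0,0,0]},{"xyz":[0,0,0],"angular":[0,0,0]}]';python3 yaw.py
```

```text
time: 45.6
position: [0.5682, 0.0236, 0.0623]
tool_rot: [1.359, 1.107, -1.347]
ft_force: [0.8, -0.6, 0.4]
grip_width: 0.342
t 45.60 pos [0.5682 0.0236 0.0623] jaw yaw deg -101.32 down [ 0.0066  0.0027 -1.    ] F [ 0.8 -0.6  0.4] grip cm 2.97
level by [-0.16  0.38  0.  ] q [ 0.38  0.28 -0.54  1.8   0.16  1.1  -1.98]
```

```bash
python3 -m handwheel '[{"xyz":[-0.2,-0.45,-1.2],"angular":[-0.1,0.4,0]},{"xyz":[0,0,-1],"angular":[0,0,0]},{"xyz":[0,0,0],"angular":[0,0,0]},{"xyz":[0,0,0],"angular":[0,0,0]}]';python3 yaw.py;python3 - <<'E'
from h import *
b=get_image("side");w=get_image("wrist")
crop(b,200,180,140,120,5,"pics/b23.png");cv2.imwrite("pics/w23.png",w["pixels"])
E
```

```text
time: 45.93
position: [0.568, 0.0176, 0.0418]
tool_rot: [1.356, 1.107, -1.351]
ft_force: [-0.1, 0.1, -0.3]
grip_width: 0.344
t 45.93 pos [0.568  0.0176 0.0418] jaw yaw deg -101.38 down [ 3.2e-03  3.0e-04 -1.0e+00] F [-0.1  0.1 -0.3] grip cm 3.00
level by [-0.02  0.18  0.  ] q [ 0.38  0.31 -0.53  1.81  0.18  1.07 -1.98]
```

View pics/b23.png

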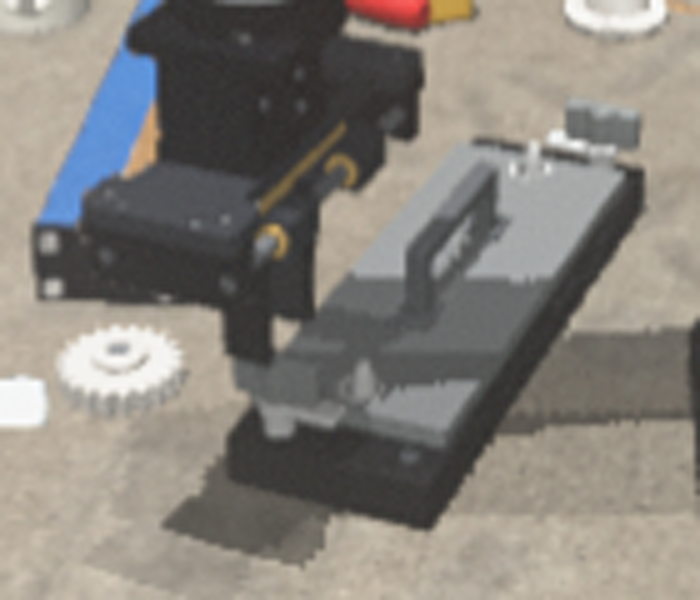

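View pics/w23.png

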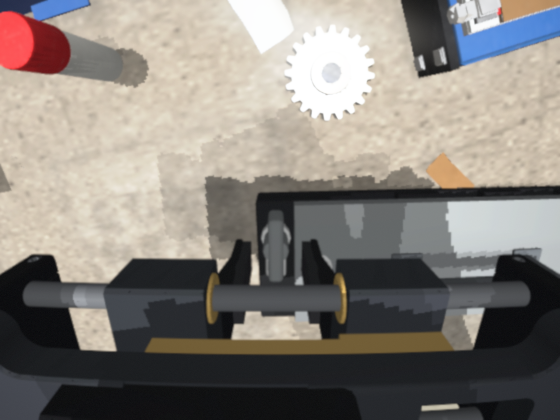

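The wing is centred between the fingers at (275,240) and lined up with them. I'll go down and pinch.

```bash
python3 -m handwheel '[{"xyz":[-0.15,0.1,-1],"angular":[0,0.2,0]},{"xyz":[0,0,-1],"angular":[0,0,0]},{"xyz":[0,0,0],"angular":[0,0,0]}]';python3 yaw.py;python3 -m handwheel '[{"xyz":[0,0,0],"angular":[0,0,0]},{"xyz":[0,0,0],"angular":[0,0,0]},{"xyz":[0,0,0],"angular":[0,0,0]},{"xyz":[0,0,0],"angular":[0,0,0]},{"xyz":[0,0,0],"angular":[0,0,0]}]' 0 20;python3 yaw.py
```

```text
time: 46.28
position: [0.5677, 0.0189, 0.0219]
tool_rot: [1.356, 1.107, -1.352]
ft_force: [-0.5, -0.0, -0.3]
grip_width: 0.343
t 46.28 pos [0.5677 0.0189 0.0219] jaw yaw deg -101.38 down [ 0.0029 -0.     -1.    ] F [-0.5 -0.  -0.3] grip cm 2.98
level by [0.   0.17 0.  ] q [ 0.37  0.33 -0.53  1.83  0.19  1.03 -2.  ]
time: 46.7
position: [0.5667, 0.0183, 0.0208]
tool_rot: [1.353, 1.108, -1.354]
ft_force: [-0.6, -0.9, -1.6]
grip_width: 0.113
t 46.70 pos [0.5667 0.0183 0.0208] jaw yaw deg -101.36 down [ 6.e-04 -1.e-03 -1.e+00] F [-0.6 -0.9 -1.6] grip cm 0.99
level by [0.05 0.03 0.  ] q [ 0.37  0.33 -0.53  1.83  0.19  1.03 -2.  ]
```

Gripped. Turning in by about +78°.

```bash
python3 -m handwheel '[{"xyz":[0,0,0],"angular":[0,0,7]},{"xyz":[0,0,0],"angular":[0,0,7]},{"xyz":[0,0,0],"angular":[0,0,7]},{"xyz":[0,0,0],"angular":[0,0,7]},{"xyz":[0,0,0],"angular":[0,0,7]}]';python3 yaw.py;  python3 -m handwheel '[{"xyz":[0,0.05,0],"angular":[0,0,7]},{"xyz":[0,0,0],"angular":[0,0,7]},{"xyz":[0,0,0],"angular":[0,0,7]},{"xyz":[0,0,0],"angular":[0,0,7]},{"xyz":[0,0,0],"angular":[0,0,7]}]';python3 yaw.py
```

```text
time: 47.12
position: [0.5667, 0.0193, 0.0208]
tool_rot: [0.89, 1.381, -0.888]
ft_force: [-0.6, 0.1, -0.8]
grip_width: 0.113
t 47.12 pos [0.5667 0.0193 0.0208] jaw yaw deg -65.52 down [ 0.0011  0.0011 -1.    ] F [-0.6  0.1 -0.8] grip cm 0.98
level by [-0.07  0.06  0.  ] q [ 0.46  0.35 -0.63  1.83  0.24  1.04 -1.41]
time: 47.53
position: [0.566, 0.02, 0.0208]
tool_rot: [0.408, 1.534, -0.405]
ft_force: [-0.7, 0.1, -1.1]
grip_width: 0.111
t 47.53 pos [0.566  0.02   0.0208] jaw yaw deg -29.71 down [-6.0e-04  2.3e-03 -1.0e+00] F [-0.7  0.1 -1.1] grip cm 0.96
level by [-0.13 -0.04 -0.  ] q [ 0.55  0.38 -0.74  1.82  0.29  1.05 -0.82]
```

```bash
python3 -m handwheel '[{"xyz":[0,0,0],"angular":[0,0,6]},{"xyz":[0,0,0],"angular":[0,0,0]},{"xyz":[0,0,0],"angular":[0,0,0]}]';python3 yaw.py; python3 -m handwheel '[{"xyz":[0,0,0],"angular":[0,0,0]},{"xyz":[0,0,0],"angular":[0,0,0]},{"xyz":[0,0,0],"angular":[0,0,0]},{"xyz":[0,0,0.6],"angular":[0,0,0]},{"xyz":[0,0,3.5],"angular":[0,0,0]}]' 3; python3 -m handwheel '[{"xyz":[0,0,3.5],"angular":[0,0,0]},{"xyz":[0,0,3],"angular":[0,0,0]},{"xyz":[-0.7,-1.8,0],"angular":[0,0,-6]},{"xyz":[-0.8,-2.2,0],"angular":[0,0,-7]},{"xyz":[-0.8,-2.2,0],"angular":[0,0,-7]}]';python3 yaw.py
```

```text
time: 47.78
position: [0.5658, 0.0201, 0.0208]
tool_rot: [0.322, 1.549, -0.318]
ft_force: [0.5, 0.1, -1.4]
grip_width: 0.111
t 47.78 pos [0.5658 0.0201 0.0208] jaw yaw deg -23.38 down [-0.0012  0.0031 -1.    ] F [ 0.5  0.1 -1.4] grip cm 0.97
level by [-0.18 -0.07 -0.  ] q [ 0.56  0.38 -0.76  1.82  0.3   1.05 -0.72]
time: 48.2
position: [0.5612, 0.0198, 0.0575]
tool_rot: [0.328, 1.558, -0.326]
ft_force: [-0.2, -1.3, -0.3]
grip_width: 0.327
time: 48.62
position: [0.5436, -0.0342, 0.136]
tool_rot: [0.608, 1.483, -0.59]
ft_force: [-0.3, -0.1, -0.0]
grip_width: 0.345
t 48.62 pos [ 0.5436 -0.0342  0.136 ] jaw yaw deg -43.93 down [ 0.0069  0.0094 -0.9999] F [-0.3 -0.1 -0. ] grip cm 3.01
level by [-0.54  0.4   0.  ] q [ 0.69  0.19 -0.73  1.77  0.12  1.23 -0.85]
```

```bash
python3 -m handwheel '[{"xyz":[-0.9,-2.4,0],"angular":[0,0,-7]},{"xyz":[-0.9,-2.4,0],"angular":[0,0,-7]},{"xyz":[-0.9,-2.4,0],"angular":[0,0,-7]},{"xyz":[-0.9,-2.4,0],"angular":[0,0,-7]},{"xyz":[-0.9,-2.4,0],"angular":[0,0,-7]}]'; python3 -m handwheel '[{"xyz":[-0.9,-2.4,0],"angular":[0,0,-7]},{"xyz":[-0.9,-2.4,-1],"angular":[0,0,-7]},{"xyz":[-0.6,-2,-1],"angular":[0,0,-7]},{"xyz":[0,0,0],"angular":[0,0,0]},{"xyz":[0,0,0],"angular":[0,0,0]}]';python3 yaw.py
```

```text
time: 49.03
position: [0.4986, -0.1569, 0.1414]
tool_rot: [1.085, 1.273, -1.066]
ft_force: [-0.0, -0.4, -0.5]
grip_width: 0.341
time: 49.45
position: [0.472, -0.2346, 0.1252]
tool_rot: [1.365, 1.075, -1.352]
ft_force: [0.9, 0.9, -0.3]
grip_width: 0.344
t 49.45 pos [ 0.472  -0.2346  0.1252] jaw yaw deg -102.19 down [ 0.0209 -0.0145 -0.9997] F [ 0.9  0.9 -0.3] grip cm 2.99
level by [0.83 1.2  0.  ] q [ 0.88  0.11 -0.5   1.84  0.06  1.18 -1.42]
```

```bash
python3 -m handwheel '[{"xyz":[-0.8,-1.4,-2],"angular":[0.5,0.8,0]},{"xyz":[-0.7,-1.3,-2.5],"angular":[0.3,0.4,0]},{"xyz":[0,0,-1.5],"angular":[0,0,0]},{"xyz":[0,0,0],"angular":[0,0,0]},{"xyz":[0,0,0],"angular":[0,0,0]}]';python3 yaw.py
```

```text
time: 49.87
position: [0.4619, -0.2586, 0.0684]
tool_rot: [1.358, 1.101, -1.35]
ft_force: [-0.5, 0.7, 0.9]
grip_width: 0.344
t 49.87 pos [ 0.4619 -0.2586  0.0684] jaw yaw deg -101.48 down [ 0.0073 -0.002  -1.    ] F [-0.5  0.7  0.9] grip cm 3.00
level by [0.11 0.42 0.  ] q [ 0.9   0.18 -0.48  1.89  0.09  1.09 -1.39]
```

```bash
python3 -m handwheel '[{"xyz":[-0.5,-0.4,-1.5],"angular":[0.1,0.4,0]},{"xyz":[0,0,-1.3],"angular":[0,0,0]},{"xyz":[0,0,0],"angular":[0,0,0]},{"xyz":[0,0,0],"angular":[0,0,0]}]';python3 yaw.py;python3 - <<'E'
from h import *
a=get_image("scene");w=get_image("wrist")
crop(a,210,170,140,120,5,"pics/a24.png");cv2.imwrite("pics/w24.png",w["pixels"])
E
```

```text
time: 50.2
position: [0.4604, -0.2611, 0.0425]
tool_rot: [1.351, 1.106, -1.347]
ft_force: [0.2, -0.4, 0.3]
grip_width: 0.347
t 50.20 pos [ 0.4604 -0.2611  0.0425] jaw yaw deg -101.06 down [ 0.0052 -0.0029 -1.    ] F [ 0.2 -0.4  0.3] grip cm 3.02
level by [0.17 0.3  0.  ] q [ 0.9   0.21 -0.48  1.91  0.11  1.04 -1.39]
```

View pics/w24.png

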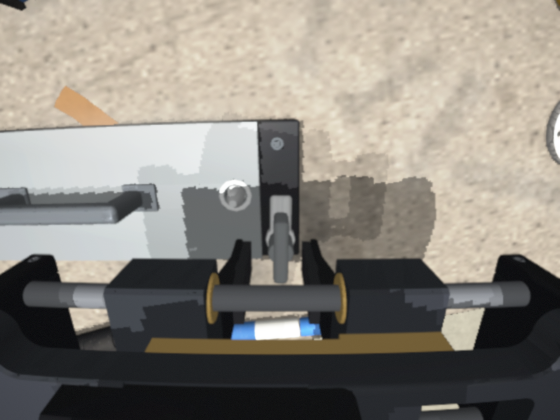

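View pics/a24.png

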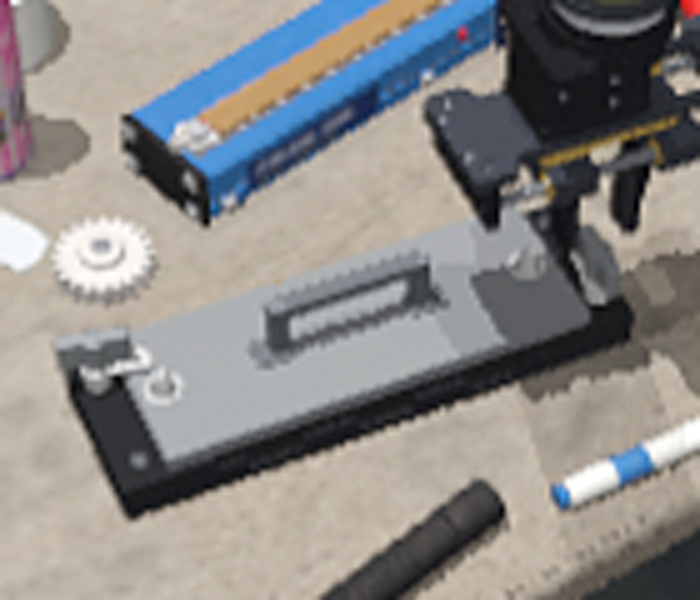

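Latch 1 is in over the cover (scene crop 125,365). Latch 2's wing is between the fingers at (280,245) in the wrist view, so I'll go down.

```bash
python3 -m handwheel '[{"xyz":[-0.4,-0.2,-1],"angular":[0.1,0.3,0]},{"xyz":[0,0,-1.1],"angular":[0,0,0]},{"xyz":[0,0,0],"angular":[0,0,0]}]';python3 yaw.py;python3 -m handwheel '[{"xyz":[0,0,0],"angular":[0,0,0]},{"xyz":[0,0,0],"angular":[0,0,0]},{"xyz":[0,0,0],"angular":[0,0,0]},{"xyz":[0,0,0],"angular":[0,0,0]},{"xyz":[0,0,0],"angular":[0,0,0]}]' 0 20;python3 yaw.py
```

```text
time: 50.55
position: [0.4577, -0.2641, 0.0222]
tool_rot: [1.349, 1.107, -1.349]
ft_force: [-0.3, 0.4, 0.1]
grip_width: 0.344
t 50.55 pos [ 0.4577 -0.2641  0.0222] jaw yaw deg -101.04 down [ 0.003  -0.0038 -1.    ] F [-0.3  0.4  0.1] grip cm 3.00
level by [0.22 0.17 0.  ] q [ 0.9   0.24 -0.47  1.93  0.13  1.   -1.4 ]
time: 50.97
position: [0.4573, -0.2632, 0.0213]
tool_rot: [1.35, 1.109, -1.349]
ft_force: [-0.3, 1.1, -0.9]
grip_width: 0.112
t 50.97 pos [ 0.4573 -0.2632  0.0213] jaw yaw deg -101.05 down [ 0.0018 -0.0018 -1.    ] F [-0.3  1.1 -0.9] grip cm 0.98
level by [0.11 0.11 0.  ] q [ 0.9   0.24 -0.47  1.93  0.13  1.   -1.4 ]
```

```bash
python3 -m handwheel '[{"xyz":[0,0,0],"angular":[0,0,7]},{"xyz":[0,0,0],"angular":[0,0,7]},{"xyz":[0,0,0],"angular":[0,0,7]},{"xyz":[0,0,0],"angular":[0,0,7]},{"xyz":[0,0,0],"angular":[0,0,7]}]';python3 yaw.py;  python3 -m handwheel '[{"xyz":[0,0.05,0],"angular":[0,0,7]},{"xyz":[0,0,0],"angular":[0,0,7]},{"xyz":[0,0,0],"angular":[0,0,7]},{"xyz":[0,0,0],"angular":[0,0,7]},{"xyz":[0,0,0],"angular":[0,0,7]}]';python3 yaw.py; python3 -m handwheel '[{"xyz":[0,0,0],"angular":[0,0,6]},{"xyz":[0,0,0],"angular":[0,0,0]},{"xyz":[0,0,0],"angular":[0,0,0]}]';python3 yaw.py
```

```text
time: 51.38
position: [0.4571, -0.262, 0.0213]
tool_rot: [0.885, 1.382, -0.883]
ft_force: [-0.4, 0.9, -0.5]
grip_width: 0.114
t 51.38 pos [ 0.4571 -0.262   0.0213] jaw yaw deg -65.16 down [ 1.9e-03  3.0e-04 -1.0e+00] F [-0.4  0.9 -0.5] grip cm 0.99
level by [-0.01  0.11  0.  ] q [ 0.97  0.25 -0.55  1.93  0.15  1.   -0.79]
time: 51.8
position: [0.4563, -0.2612, 0.0213]
tool_rot: [0.403, 1.533, -0.401]
ft_force: [-0.9, 0.9, -1.1]
grip_width: 0.112
t 51.80 pos [ 0.4563 -0.2612  0.0213] jaw yaw deg -29.37 down [ 3.0e-04  1.6e-03 -1.0e+00] F [-0.9  0.9 -1.1] grip cm 0.98
level by [-0.09  0.02  0.  ] q [ 1.05  0.27 -0.64  1.92  0.18  1.01 -0.19]
time: 52.05
position: [0.4561, -0.261, 0.0213]
tool_rot: [0.317, 1.548, -0.314]
ft_force: [0.6, 0.2, -2.1]
grip_width: 0.108
t 52.05 pos [ 0.4561 -0.261   0.0213] jaw yaw deg -23.01 down [ 1.0e-04  1.9e-03 -1.0e+00] F [ 0.6  0.2 -2.1] grip cm 0.94
level by [-0.11  0.01  0.  ] q [ 1.06  0.27 -0.66  1.92  0.19  1.01 -0.08]
```

Latch 2 is now at about 1.34 rad. I'll release it, retreat upward and look from above.

```bash
python3 -m handwheel '[{"xyz":[0,0,0],"angular":[0,0,0]},{"xyz":[0,0,0],"angular":[0,0,0]},{"xyz":[0,0,0],"angular":[0,0,0]},{"xyz":[0,0,0.6],"angular":[0,0,0]},{"xyz":[0,0,3.5],"angular":[0,0,0]}]' 3; python3 -m handwheel '[{"xyz":[0,0,4],"angular":[0,0,0]},{"xyz":[0,0,4],"angular":[0,0,3]},{"xyz":[0.5,0.5,4],"angular":[0,0,5]},{"xyz":[0.5,0.5,4],"angular":[0,0,5]},{"xyz":[0.7,1,4],"angular":[0,0,0]}]'; python3 -m handwheel '[{"xyz":[1,1,4],"angular":[0,0,0]},{"xyz":[1,1,4],"angular":[0,0,0]},{"xyz":[0.5,0.5,3],"angular":[0,0,0]},{"xyz":[0,0,0],"angular":[0,0,0]},{"xyz":[0,0,0],"angular":[0,0,0]}]';python3 yaw.py;python3 - <<'E'
from h import *
a=get_image("scene");b=get_image("side");w=get_image("wrist")
crop(a,210,180,140,110,5,"pics/a25.png");crop(b,220,170,140,120,5,"pics/b25.png");cv2.imwrite("pics/w25.png",w["pixels"]);np.savez("w25.npz",**{k:np.array(v) for k,v in w.items()})
E
```

```text
time: 52.47
position: [0.4518, -0.2595, 0.0582]
tool_rot: [0.326, 1.557, -0.317]
ft_force: [-0.7, -0.3, 0.1]
grip_width: 0.327
time: 52.88
position: [0.4636, -0.2394, 0.2631]
tool_rot: [0.144, 1.583, -0.137]
ft_force: [0.8, -1.0, 0.1]
grip_width: 0.344
time: 53.3
position: [0.4916, -0.2114, 0.3857]
tool_rot: [0.135, 1.565, -0.142]
ft_force: [-0.2, -0.1, -0.8]
grip_width: 0.343
t 53.30 pos [ 0.4916 -0.2114  0.3857] jaw yaw deg -10.14 down [ 0.0014 -0.0046 -1.    ] F [-0.2 -0.1 -0.8] grip cm 2.99
level by [0.27 0.08 0.  ] q [ 1.04  0.1  -0.75  1.35  0.07  1.72  0.13]
```

View pics/w25.png

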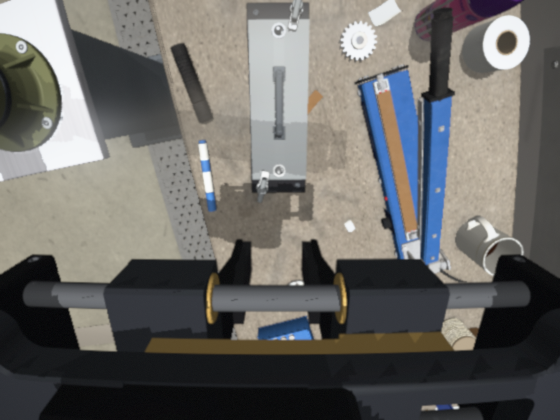

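View pics/a25.png

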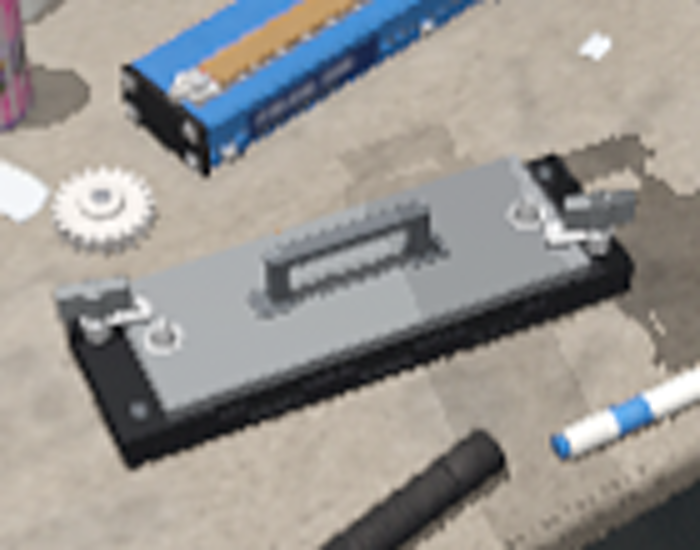

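View pics/b25.png

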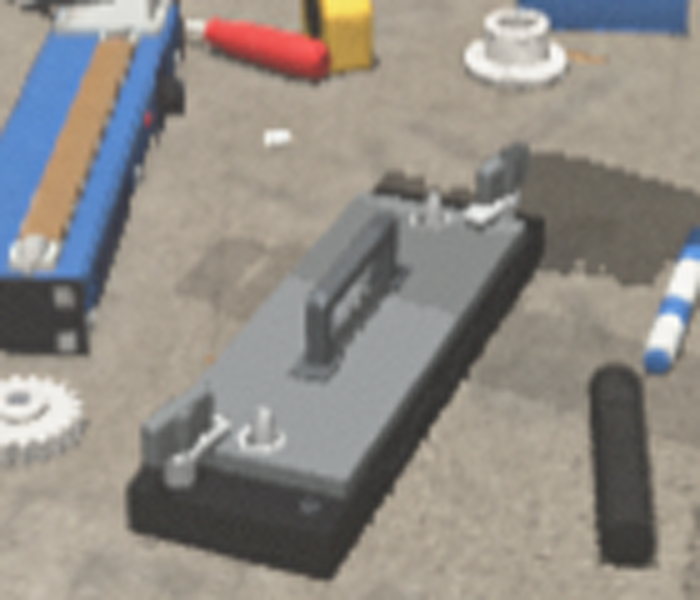

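All in place: both latches point in over the cover, which sits flat with both pins through. Handing in.

```bash
python3 - <<'E'
from bench import *
print(get_state()["ft_force"], close_job())
E
```

```text
the job is handed in; nothing more can be done
[ 0.26212649  0.33804304 -0.49632137] None
```

I swung both latches out and laid the cover on the bench to the left. I then put the two bearings I found in the middle and +y pockets, refitted the cover, turned both latches back in and handed the job in at about 53 s. No verdict was reported.

**Last checks, all passed:**
- **Bearings:** both looked flat before the cover went on. Bearing 1 measured 62.4 mm both ways. I saw no third bearing in any view.
- **Cover:** both holes went over the pins with no extra force. It rests at the same tool height as when I first gripped it (about 22.5 mm). The end pictures show it flat, with both pins through.
- **Latches:** both are at about 1.33–1.34 rad, worked out from the tool angle when I let go of each wing.
- **Gear and hub:** both look untouched in the pictures.
- **Robot:** at hand-in it was clear above the tray, with near-zero force.

**What went wrong or disagreed on the way:**
- The fingertips were about 32 mm short of the reported tool position. My first pinch on latch 1 closed on air above the wing; I corrected for the offset after that.
- One bearing was knocked a few centimetres aside mid-run, so I measured it again before picking it.
- Bearing 1 first came to rest tilted on its pocket's rim, because I had misread its edge in the wrist view. It dropped in once I nudged it, and bearing 2 went in cleanly.

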